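Hang washed pistons up to drip on the sprung lift arm

ROBOT

A 6-joint arm with a two-finger parallel gripper is mounted at the origin on a cart in front of the work surface, level with it; the furniture and walls round the work are solid. World frame = base frame: x ahead of the robot, y to its left, z up, the work surface at z = 0. Lengths are in m, angles in rad, forces in N, time in s.
With the tool pointing down it reaches from about 0.35 to 0.975 m from the base axis. Payload 4.9 kg.
Tool frame: the origin (TCP) lies midway between the tips of the shut fingers; the grasp point (between the pads) lies 19 mm behind it; z points along the fingers, y is the direction in which the jaws open and shut (so a half turn about z gives the same grasp; the last joint's range is limited). The gripper opens to 85 mm and grips with 20 to 120 N. Pads are 22 mm wide; open, the fingers measure 114 mm over their backs; the gripper's body (76 mm by 85 mm) begins 54 mm behind the grasp point. The pads swing forward as they close: fully open they stand 13 mm farther back than shut.
Start: joints at [1.068, 0.053, 1.613, -0, 1.476, -0.119], TCP at [0.234, 0.58, 0.231] pointing down, gripper open.
Joint ranges: [-3.01, 3.01], [-1.01, 2.22], [0.06, 2.58], [-1.02, 4.17], [0.09, 2.62], [-3.14, 3.14]. Speed limits (rad/s): [2.57, 2.57, 3.14, 3.14, 3.14, 3.14].

INTERFACE

Orientations are given as a unit quaternion [w, x, y, z].
In Python, from plant import state, grab_frame, camera_info, job_done, cut_out gives the robot as it stands.
- The arm moves only by the tool step_arm, never from a script. Its argument "moves" is a list of rows, each a list of 7 numbers: the shift along the tool's x, y, z in m, then the turn, a rotation vector about the tool's x, y, z in rad, then the finger opening in m, from 0 to 0.0854. A call has 1 to 8 rows; each row shifts and turns the commanded pose from where the row before left it, along the tool's axes as they then stand; what a row does not reach is not made up. A row lasts 1/10 s, in which the tool goes at most 50 mm and 8.59 degrees, less where a joint would pass 70% of its speed; a pose out of reach is approached as far as the arm can. A call is refused whole if a number of a shift passes 0.05 or a number of a turn 0.15, either way. A call with a gripper value outside its range is refused whole. The fingers move at their own pace and stop on an object; the grip force is fixed at half the most. Time passes only in rows, so rows that do not move let the fingers close. It gives the time, the measured TCP pose, the force and the opening at its end, in the units of the state.
- state(): the state, without advancing time (a new reading comes with each control period).
- grab_frame(name): name is "side" or "top"; returns (picture, depth): 480x640x3 uint8, red, green, blue; 480x640 float32, m along the optical axis (not along the pixel's ray), 0 where there is no reading.
- camera_info(name): a dict with "intrinsics" (3x3 intrinsics, pixels), "world_from_camera" (4x4, takes a point from camera to world coordinates). Camera axes: x right, y down, z forward; pixel columns grow to the right and rows downward; lengths in m; the calibration is good to about 2 mm. A picture is of the moment at which its call begins. camera_info takes no time and is no camera call.
- job_done(): hands the job in, once; it reports no verdict.
Trained networks look in the newest picture that a camera, given by its name, has taken for a name from the list of things; names that differ only in an ending like _2 or _b are one class to them, and where a whole thing is asked for, a point or a joint stands for the part that bears it (a point fixed in the world has none). Each returns a list of dicts, best first, with "conf" (0 to 1); they miss things now and then, are a little off and sometimes report something else, mostly with a low value. They report only what shows in the picture. A call takes as long as a camera call. They do not tell look-alikes from the thing itself.
- cut_out(camera, query): "mask" (480x640 bool, what is visible of it) and "point" ([column, row] in pixels, amid what is visible of it).
The state is a dict: "time": time; "joint_pos": joint angles; "joint_vel": joint speeds; "joint_efforts": joint torques, N m; "tool_pos": TCP position; "tool_rot": TCP orientation; "contact_force": force on the tool from outside, world axes, zero at the start; "ft_torque": the same for the moment, N m; "gripper_width": opening from 0.0 (shut) to 1.0 (fully open).
Only numpy, scipy, OpenCV 4.12 (cv2) and the standard library are available. Lean on these libraries where they do the work, as an engineer would, in place of code of your own. Each camera call takes 0.05 s, during which the arm holds its last target.

TASK

Stand every washed piston crown up in its own pocket of the carrier, spread so that the carrier will hang roughly level, and free the lift arm by pinching the two tabs of the knob on the post and turning it. Then pull the sprung hook down by its grip, hook it under the carrier's bail, let it lift the carrier and swing it over the middle of the red drip tray. Finally lock the arm again at the top with the tab knob, leaving the carrier hanging still and everything else on the bench where it was.

Things in the scene. Friction and masses are not known exactly. Their poses are not given: they have to be found in the camera images.
- lift_stand: fixed grey lift stand: upright post in a round foot; origin on the post's axis at bench level, z up. The dock, a plate 6 mm thick with 10 mm lips round the carrier, is fixed to its foot, lips 6 mm clear of the carrier on each side, its centre 200 mm from the post's axis
- lift (a joint): height of the sprung carriage on the post: 0 at the top, grows as it is pulled down, 0.125 m at most. A spring pulls it up with about 12 N at the top and 15 N at the bottom (the arm's own weight taken off), with a damper of 35 N s/m
- swing (a joint): swing of the arm about the post, rad: at 0 the arm points along the stand's -x axis, positive clockwise seen from above (towards the stand's +y); range -1.45 to 1.25; light friction holds it. About 0.87 over the dock, -1.13 over the tray
- hook_grip (a point): the black grip on top of the arm's end, 200 mm from the post's axis: round, upright, 23 mm across, 53 mm tall, free to swivel about its own axis; this point is on its axis, 30 mm above its foot (arm's top), at height 0.307 when lift is 0; the hook is pulled down and swung by it
- hook (a point): the hook's saddle, right under the grip, 111 mm below point hook_grip: top of the level 8 mm prong, which runs across the arm (tangentially). The prong's upturned tip is 26 mm from this point on the positive-swing side, its top 18 mm higher; the shank is 30 mm away on the negative-swing side. The arm's underside is 55 mm above this point
- lock_knob (a joint): turn of the tab-lock knob on top of the post, rad, counterclockwise seen from above: 0 = locked (its claw is under the carriage's ear: the arm cannot be pulled down), 1.2 = free. It cannot turn unless both tabs are pinched in; tabs spring out and lock it in either end position
- knob_grip (a point): middle between the knob's two tabs, on the post's axis, 0.336 m above the bench, 8 mm below the top of the tabs. The tabs are 20 mm wide, 26 mm high, 60 mm apart over their outer faces, 50 mm when pinched fully in (about 7 N each); this point's y axis runs through both tabs and turns with the knob. The claw sticks out along its +x to 52 mm from the axis, no higher than 15 mm below this point
- carrier: loose bare sheet-metal piston carrier, 162 x 204 mm, 0.3 kg, origin under its centre, z up; walls 22 mm high; x runs along the bail (an arch of 8 mm bar in the plane y = 0, legs at x = +-72 mm). It starts in the dock, its underside 6 mm above the bench, its +x axis pointing away from the post
- bail_top (a point): middle of the bail, on the bar's axis, 118 mm above the carrier's underside; flat there for 16 mm along x, then sloping down to both legs
- pocket_0 (a point): centre of the floor of the carrier's pocket at x = +46, y = +64 mm, 3 mm above the carrier's underside; pocket 66 to 70 mm square, walls 19 mm high
- pocket_1 (a point): centre of the floor of the carrier's pocket at x = -46, y = +64 mm, 3 mm above the carrier's underside; pocket 66 to 70 mm square, walls 19 mm high
- pocket_2 (a point): centre of the floor of the carrier's pocket at x = +46, y = -64 mm, 3 mm above the carrier's underside; pocket 66 to 70 mm square, walls 19 mm high
- pocket_3 (a point): centre of the floor of the carrier's pocket at x = -46, y = -64 mm, 3 mm above the carrier's underside; pocket 66 to 70 mm square, walls 19 mm high
- piston_0: loose bare-metal piston, 55 mm across, 54 mm tall, standing crown up, 0.14 kg; origin at the centre of its underside; any two to four are present
- piston_1: loose bare-metal piston, 55 mm across, 54 mm tall, standing crown up, 0.14 kg; origin at the centre of its underside; any two to four are present
- piston_2: loose bare-metal piston, 55 mm across, 54 mm tall, standing crown up, 0.14 kg; origin at the centre of its underside; any two to four are present
- piston_3: loose bare-metal piston, 55 mm across, 54 mm tall, standing crown up, 0.14 kg; origin at the centre of its underside; any two to four are present
- drip_tray: fixed red open tray, 212 x 352 mm, walls 55 mm high, long side along its y; origin under its centre, which lies 200 mm from the post's axis, under the hook's path
- spray_bottle: bystander: bare spray can with red button, 68 mm across, 146 mm tall; origin under its centre; leave alone
- empty_can: bystander: empty black drink can, the one nearest the lift stand, 66 mm across, 115 mm tall, origin under its centre; leave alone
Mind the look-alikes: they are no part of the job. What is shaped like the piston_2 but pink is not meant.

How it is judged:
On the way, in this order (a step that is already met when the one before it is completed fails the run):
1. the tab knob has been turned all the way to free (value of joint lock_knob above 1.1 rad), for 0.2 s.
2. the hook has lifted the carrier clear of its dock (height (world z) of carrier above 0.06 m and distance between bail_top and hook below 0.03 m), for 0.2 s.
At the end, for the whole second after the job is handed in: Every piston present stands in a pocket (within 20 mm of its centre); the carrier hangs still on the hook by the middle of its bail, within 15 degrees of level, over the tray's middle within 50 mm; the arm is fully up (within 6 mm) and the knob locked (within 0.08 rad) ((distance between piston_0 and pocket_0 below 0.02 m or distance between piston_0 and pocket_1 below 0.02 m or distance between piston_0 and pocket_2 below 0.02 m or distance between piston_0 and pocket_3 below 0.02 m) and (distance between piston_1 and pocket_0 below 0.02 m or distance between piston_1 and pocket_1 below 0.02 m or distance between piston_1 and pocket_2 below 0.02 m or distance between piston_1 and pocket_3 below 0.02 m) and (distance between piston_2 and pocket_0 below 0.02 m or distance between piston_2 and pocket_1 below 0.02 m or distance between piston_2 and pocket_2 below 0.02 m or distance between piston_2 and pocket_3 below 0.02 m) and (distance between piston_3 and pocket_0 below 0.02 m or distance between piston_3 and pocket_1 below 0.02 m or distance between piston_3 and pocket_2 below 0.02 m or distance between piston_3 and pocket_3 below 0.02 m) and angle between carrier's own z axis and vertical below 0.26 rad and height (world z) of carrier above 0.065 m and distance between bail_top and hook below 0.025 m and horizontal distance between carrier and drip_tray below 0.05 m and value of joint lift below 0.006 m and value of joint lock_knob below 0.08 rad and linear speed of carrier below 0.05 m/s); the robot touches nothing.
It fails at once if the spray can or the drink can is moved or knocked over (distance of any of spray_bottle, empty_can from where it was at the start of the episode above 0.03 m).
Of piston_0, piston_1, piston_2, piston_3 only 2 to 4 are there at a start; the rules pass over those that are not, and their reading is None.
At some moment in a run one of piston_0, piston_1, piston_2, piston_3 may be knocked a few centimetres aside while the robot is not near it.
Once in a run the grip may slacken for a moment while it holds something.
It also fails if it takes over 210 s, if anything falls off the work surface, if the arm or the gripper's body presses on something with over 40 N, if the wrist force passes 120 N, or if a joint passes its speed limit or range.

## Working session

There is one attempt and no reset: what is moved stays moved. The work goes in short steps, Python scripts to look and compute and a tool call to move; the robot and the scene stay as the last step left them, time stands still between calls to the robot, and variables do not carry over. Pictures are saved under pics/ and viewed, and the job is handed in when it is done.

Besides the shell and the picture viewer there is one more tool, called in YAML: its name, and indented under it one key for each argument. step_arm: Moves the arm, as the interface text tells. Its arguments: {"type":"object","properties":{"moves":{"type":"array"}},"required":["moves"]}

```bash
mkdir -p pics; ls; cat > h.py <<'E'
import numpy as np, cv2
from plant import *
from scipy.spatial.transform import Rotation as R
def shot(n,fn):
    im,d=grab_frame(n); cv2.imwrite('pics/'+fn+'.png',im[:,:,::-1]); np.savez('pics/'+fn+'.npz',d=d,im=im); return im,d
def cloud(n,d):
    ci=camera_info(n);K=np.array(ci['intrinsics']);T=np.array(ci['world_from_camera'])
    v,u=np.mgrid[0:480,0:640]
    P=np.stack([(u-K[0,2])/K[0,0]*d,(v-K[1,2])/K[1,1]*d,d],-1)
    W=P@T[:3,:3].T+T[:3,3]; W[d<=0]=np.nan
    return W
E
python3 - <<'E'
from h import *
s=state();print(s)
for n in('side','top'):
    im,d=shot(n,n+'0');ci=camera_info(n);print(n,ci)
E
```

```text
pics
{'time': 0.0, 'joint_pos': array([ 1.06803601e+00,  5.33710866e-02,  1.61427614e+00,  2.88293160e-06,
        1.47596418e+00, -1.18991552e-01]), 'joint_vel': array([-0.00092969,  0.00104288, -0.00183029,  0.00072822, -0.00124487,
        0.00023049]), 'joint_efforts': array([-9.18812248e-05, -3.93663812e+01, -3.70175922e+01, -1.09520799e-04,
        6.87463616e-03, -3.19847445e-06]), 'tool_pos': array([0.23371126, 0.57900572, 0.23006485]), 'tool_rot': array([-3.10126168e-04,  1.90709068e-01,  9.81646083e-01, -9.60551614e-04]), 'contact_force': array([-0.46502832, -0.11165467,  0.23056086]), 'ft_torque': array([-0.02738212, -0.0261046 , -0.03462277]), 'gripper_width': 0.9984106268259443}
side {'intrinsics': array([[602.43265262,   0.        , 327.28408904],
       [  0.        , 602.43265262, 231.77624835],
       [  0.        ,   0.        ,   1.        ]]), 'world_from_camera': array([[-0.94159268, -0.15337148,  0.29980064,  0.02971911],
       [-0.33601945,  0.4866725 , -0.8063751 ,  1.4502551 ],
       [-0.02222978, -0.86001574, -0.50978306,  1.1034007 ],
       [ 0.        ,  0.        ,  0.        ,  1.        ]])}
top {'intrinsics': array([[527.83866641,   0.        , 318.53592296],
       [  0.        , 527.83866641, 239.91023977],
       [  0.        ,   0.        ,   1.        ]]), 'world_from_camera': array([[-0.38016705, -0.88218263,  0.27789715,  0.14447542],
       [-0.92489911,  0.36450663, -0.10815062,  0.1519767 ],
       [-0.00588676, -0.29814213, -0.95450334,  1.6980875 ],
       [ 0.        ,  0.        ,  0.        ,  1.        ]])}
```

View pics/side0.png

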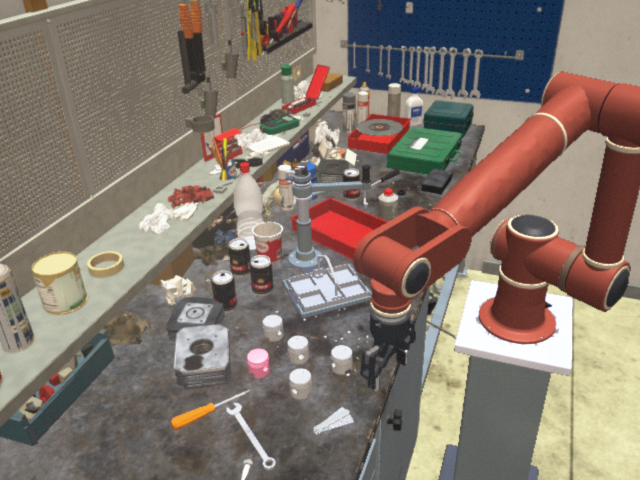

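View pics/top0.png

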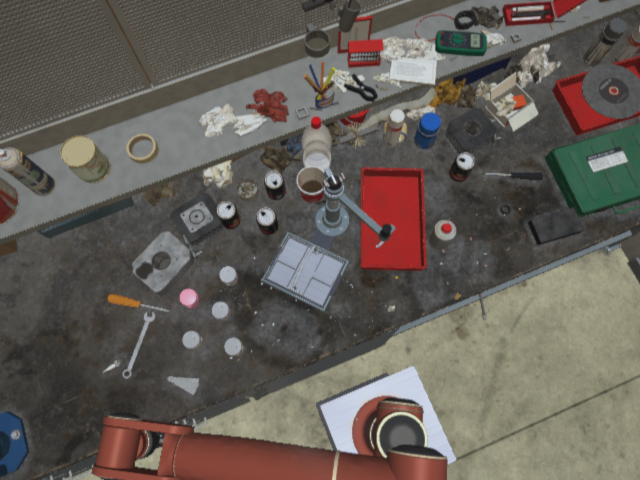

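The top view shows four metallic pistons at (228,275), (220,310), (191,340) and (233,347), with the pink decoy at (189,298). The carrier is at (305,270), the post at (333,190), the arm pointing to the grip at (386,232), the red tray at (393,218), and the cans at (228,215), (275,185) and (266,220).

```bash
python3 - <<'E'
from h import *
import scipy.ndimage as nd
im,d=shot('top','top1'); W=cloud('top',d)
for q in ['piston_0','carrier','lift_stand','drip_tray','empty_can','spray_bottle','hook_grip','bail_top','lock_knob']:
    for r in cut_out('top',q):
        m=r['mask'];w=W[m];w=w[~np.isnan(w[:,0])]
        zt=np.percentile(w[:,2],97); t=w[w[:,2]>zt-.012]
        print(q,round(r['conf'],2),r['point'],m.sum(),'zt',zt.round(3),'topmed',np.median(t,0).round(4),'mid',((t.max(0)+t.min(0))/2).round(4),'mean color',im[m].mean(0).round())
im,d=shot('side','side1'); W=cloud('side',d)
for q in ['piston_0','hook_grip','lock_knob','empty_can','lift_stand']:
    for r in cut_out('side',q):
        m=r['mask'];w=W[m];w=w[~np.isnan(w[:,0])]
        zt=np.percentile(w[:,2],97); t=w[w[:,2]>zt-.012]
        print(q,round(r['conf'],2),r['point'],m.sum(),'zt',zt.round(3),'topmed',np.median(t,0).round(4),'mid',((t.max(0)+t.min(0))/2).round(4),im[m].mean(0).round())
E
python3 - <<'E'
import cv2
a=cv2.imread('pics/top1.png')[150:370,170:450];cv2.imwrite('pics/z1.png',cv2.resize(a,None,fx=2.8,fy=2.7,interpolation=2))
a=cv2.imread('pics/side1.png')[150:400,160:440];cv2.imwrite('pics/z2.png',cv2.resize(a,None,fx=2.8,fy=2.4,interpolation=2))
E
```

```text
piston_0 0.81 [233.0, 345.2] 289 zt 0.059 topmed [0.4094 0.3397 0.0527] mid [0.4101 0.3399 0.055 ] mean color [146. 150. 154.]
piston_0 0.69 [190.1, 298.9] 290 zt 0.058 topmed [0.608  0.419  0.0521] mid [0.6079 0.419  0.054 ] mean color [195. 143. 161.]
piston_0 0.62 [191.0, 337.8] 290 zt 0.059 topmed [0.4783 0.4518 0.0526] mid [0.4792 0.4522 0.0545] mean color [145. 149. 153.]
piston_0 0.61 [219.4, 312.9] 267 zt 0.059 topmed [0.5308 0.3389 0.0523] mid [0.5307 0.3385 0.0553] mean color [150. 154. 158.]
piston_0 0.56 [227.1, 275.2] 312 zt 0.059 topmed [0.6297 0.2797 0.0527] mid [0.6308 0.28   0.0546] mean color [143. 146. 150.]
carrier 0.98 [306.0, 272.2] 3060 zt 0.101 topmed [0.5495 0.0491 0.1125] mid [0.5565 0.0418 0.1114] mean color [146. 154. 169.]
lift_stand 0.57 [329.0, 227.5] 3285 zt 0.335 topmed [ 0.681  -0.1153  0.333 ] mid [ 0.6057 -0.1394  0.337 ] mean color [ 92.  99. 105.]
lift_stand 0.46 [361.6, 218.4] 734 zt 0.33 topmed [ 0.5037 -0.1879  0.3285] mid [ 0.504  -0.1883  0.3288] mean color [ 92.  96. 101.]
lift_stand 0.35 [440.4, 235.6] 571 zt 0.145 topmed [ 0.4837 -0.4067 
[... 1833 characters left out ...]
171.1] 163 zt 0.343 topmed [ 0.6871 -0.1045  0.3365] mid [ 0.6867 -0.1066  0.3377] [116. 112. 115.]
lock_knob 0.66 [331.0, 185.9] 800 zt 0.326 topmed [ 0.5022 -0.1788  0.3268] mid [ 0.5037 -0.1806  0.3231] [111. 114. 114.]
empty_can 0.67 [258.2, 274.6] 827 zt 0.114 topmed [0.7475 0.1053 0.1089] mid [0.7473 0.1045 0.1105] [115. 101.  98.]
empty_can 0.46 [324.1, 285.5] 2594 zt 0.094 topmed [0.5395 0.0645 0.1071] mid [0.5565 0.0489 0.1086] [182. 184. 193.]
lift_stand 0.68 [299.9, 347.6] 544 zt 0.056 topmed [0.5312 0.347  0.0519] mid [0.5318 0.345  0.0507] [186. 181. 179.]
lift_stand 0.61 [306.3, 220.7] 3241 zt 0.331 topmed [ 0.6823 -0.1065  0.3307] mid [ 0.6095 -0.133   0.3325] [122. 124. 127.]
```

View pics/z1.png

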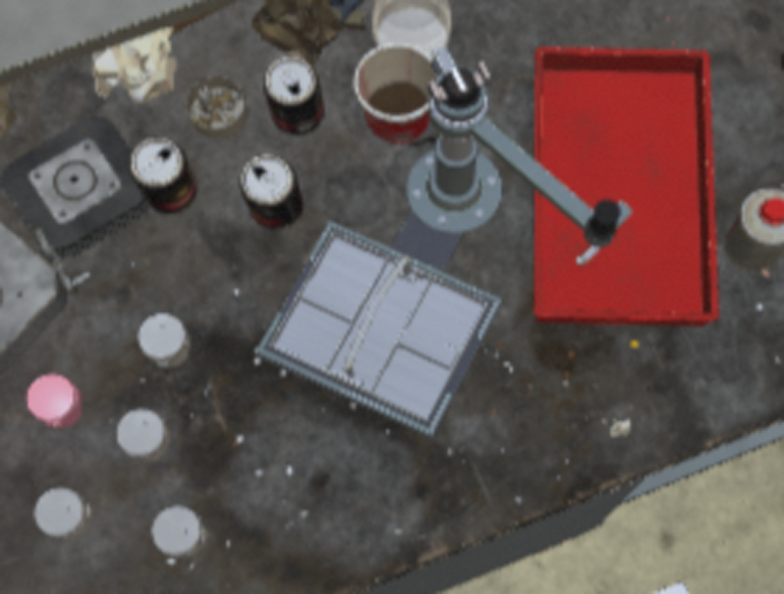

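View pics/z2.png

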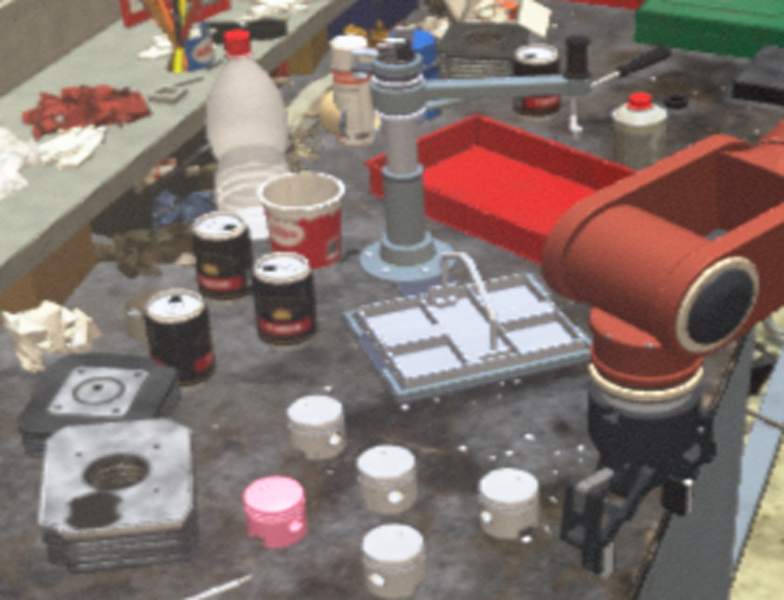

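```bash
cat >> h.py <<'E'
def fitc(P,r=None):
    from scipy.optimize import least_squares
    c0=P.mean(0)
    # enclosing: robust circle fit to outer hull
    h=cv2.convexHull(P.astype(np.float32))[:,0]
    f=least_squares(lambda p:np.hypot(*(h-p[:2]).T)-p[2],[*c0,.027],loss='soft_l1',f_scale=.001).x
    return f
E
python3 - <<'E'
from h import *
C={}
for n in('top','side'):
    d=np.load('pics/%s1.npz'%n)['d'];W=cloud(n,d).reshape(-1,3);W=W[~np.isnan(W[:,0])]
    C[n]=W
    for x,y in[(.410,.340),(.479,.452),(.5307,.3385),(.631,.280),(.608,.419)]:
        q=W[(np.hypot(W[:,0]-x,W[:,1]-y)<.04)&(abs(W[:,2]-.0535)<.006)]
        print(n,'pist',len(q),fitc(q[:,:2]).round(4),((q.max(0)+q.min(0))/2)[:2].round(4),(q.max(0)-q.min(0))[:2].round(3),q[:,2].mean().round(4))
    q=W[(np.hypot(W[:,0]-.504,W[:,1]+.188)<.03)&(W[:,2]>.315)];print(n,'grip',len(q),q[:,2].max(),fitc(q[:,:2]).round(4))
    q=W[(np.hypot(W[:,0]-.687,W[:,1]+.107)<.06)&(W[:,2]>.325)];print('knob',len(q),np.median(q,0),q[:,2].max())
    for lo,hi in((.24,.27),(.1,.2)):
        q=W[(np.hypot(W[:,0]-.687,W[:,1]+.107)<.05)&(W[:,2]>lo)&(W[:,2]<hi)];print('post',lo,len(q),fitc(q[:,:2]).round(4))
    q=W[(np.hypot(W[:,0]-.687,W[:,1]+.107)<.085)&(W[:,2]>.004)&(W[:,2]<.025)];print('foot',len(q),fitc(q[:,:2]).round(4))
    # carrier walls
    q=W[(np.hypot(W[:,0]-.555,W[:,1]-.043)<.14)&(W[:,2]>.022)&(W[:,2]<.034)]
    print('carrier',len(q),cv2.minAreaRect(q[:,:2].astype(np.float32)),np.percentile(q[:,2],[10,50,90]))
    q=W[(np.hypot(W[:,0]-.555,W[:,1]-.043)<.06)&(W[:,2]>.07)&(W[:,2]<.2)]
    c=q.mean(0);u=np.linalg.svd((q-c)[:,:2],full_matrices=False)[2][0];print('bail',len(q),c,np.degrees(np.arctan2(u[1],u[0])),q[:,2].max())
    q=W[(abs(W[:,0]-.605)<.25)&(abs(W[:,1]+.29)<.22)&(W[:,2]>.045)&(W[:,2]<.06)]
    print('tray',cv2.minAreaRect(q[:,:2].astype(np.float32)))
E
```

```text
top pist 211 [0.41   0.3397 0.0266] [0.4101 0.3399] [0.054 0.054] 0.0529
top pist 211 [0.4789 0.4526 0.0264] [0.4782 0.4522] [0.049 0.054] 0.053
top pist 196 [0.5309 0.3394 0.0266] [0.5312 0.339 ] [0.054 0.052] 0.0526
top pist 183 [0.6312 0.2802 0.0262] [0.6311 0.2805] [0.052 0.052] 0.0529
top pist 204 [0.6093 0.4201 0.0269] [0.6079 0.4199] [0.055 0.053] 0.0524
top grip 77 0.3373210178790125 [ 0.505  -0.1883  0.0133]
knob 179 [ 0.68617322 -0.1079453   0.33567007] 0.35083736890007255
post 0.24 61 [ 0.6876 -0.1144  0.0358]
post 0.1 181 [ 0.687  -0.1088  0.0237]
foot 659 [ 0.6863 -0.1052  0.0827]
carrier 532 ((0.5551990866661072, 0.0413970947265625), (0.22588075697422028, 0.18266448378562927), 40.862850189208984) [0.023293   0.02714797 0.03147543]
bail 97 [0.55176578 0.04634448 0.1148655 ] 130.78169679642477 0.1331548747628093
tray ((0.6300823092460632, -0.2885003387928009), (0.4373844265937805, 0.4467676281929016), 89.83877563476562)
side pist 246 [0.4117 0.3431 0.027 ] [0.4116 0.3448] [0.051 0.054] 0.0521
side pist 288 [0.4798 0.4564 0.0281] [0.4804 0.4561] [0.055 0.058] 0.0523
side pist 225 [0.5321 0.3427 0.028 ] [0.5318 0.3439] [0.055 0.06 ] 0.0523
side pist 193 [0.6316 0.2826 0.0277] [0.6325 0.2828] [0.055 0.058] 0.0524
side pist 246 [0.611  0.4227 0.0278] [0.6117 0.4222] [0.055 0.057] 0.0522
side grip 53 0.33260626935424775 [ 0.503  -0.1863  0.0157]
knob 121 [ 0.68665796 -0.10335332  0.3353031 ] 0.34625435321780773
post 0.24 210 [ 0.683  -0.1128  0.0403]
post 0.1 365 [ 0.6873 -0.1019  0.0241]
foot 413 [ 0.6887 -0.1049  0.0805]
carrier 646 ((0.5571352243423462, 0.04426753520965576), (0.20792686939239502, 0.17432376742362976), 41.51622772216797) [0.02298401 0.0265022  0.03053271]
bail 77 [0.54672583 0.05774905 0.11305574] 132.7782700922803 0.13260192449282104
tray ((0.6564155220985413, -0.2572587728500366), (0.41501718759536743, 0.3155641555786133), 73.65826416015625)
```

```bash
cat >> h.py <<'E'
def go(x,y,z,yaw=41.2):
    s=state();q=s['tool_rot'];M=R.from_quat([q[1],q[2],q[3],q[0]])
    a=np.radians(yaw);Y=np.array([np.cos(a),np.sin(a),0]);Z=np.array([0,0,-1.]);X=np.cross(Y,Z)
    T=R.from_matrix(np.stack([X,Y,Z],1))
    print('t',round(s['time'],1),'pos',np.round(s['tool_pos'],4),'yawnow',np.degrees(np.arctan2(*M.as_matrix()[[1,0],1])).round(2),'w',round(s['gripper_width']*.0854,4),'F',np.round(s['contact_force'],1))
    print(' turn',(M.inv()*T).as_rotvec().round(4),' shift now-axes',M.inv().apply(np.array([x,y,z])-s['tool_pos']).round(4),' shift target-axes',T.inv().apply(np.array([x,y,z])-s['tool_pos']).round(4))
PIST=[(.4108,.3414),(.4793,.4545),(.5315,.341),(.6314,.2814)]
CAR=np.array([.556,.043]);CY=131.2
def pocket(i):
    p=[(.046,.064),(-.046,.064),(.046,-.064),(-.046,-.064)][i];a=np.radians(CY)
    return CAR+np.array([p[0]*np.cos(a)-p[1]*np.sin(a),p[0]*np.sin(a)+p[1]*np.cos(a)])
E
python3 - <<'E'
from h import *
go(*PIST[2],.12)
for i in range(4):print(pocket(i))
E
```

```text
t 0.9 pos [0.234  0.5795 0.2313] yawnow 68.01 w 0.0854 F [ 0.2 -0.5 -1. ]
 turn [0.     0.     0.4679]  shift now-axes [-0.3651 -0.1098  0.1113]  shift target-axes [-0.3754  0.0667  0.1113]
[0.47754573 0.03545496]
[ 0.53814516 -0.03376721]
[0.57385484 0.11976721]
[0.63445427 0.05054504]
```

step_arm:
  moves:
    - [0,0,0,0,0,0.117,0.085]
    - [0,0,0,0,0,0.117,0.085]
    - [0,0,0,0,0,0.117,0.085]
    - [0,0,0,0,0,0.117,0.085]
    - [0,0,0,0,0,0,0.085]

```text
time: 1.4
tool_pos: [0.234, 0.5795, 0.2313]
tool_rot: [0.0, 0.413, 0.911, 0.0]
contact_force: [0.7, 0.4, 0.1]
gripper_width: 0.993
```

```bash
python3 - <<'E'
from h import *
go(*PIST[3],.1)
go(*PIST[2],.1)
go(*PIST[1],.1)
E
```

```text
t 1.4 pos [0.234  0.5795 0.2313] yawnow 41.21 w 0.0848 F [0.7 0.4 0.1]
 turn [0.     0.     0.0001]  shift now-axes [-0.4861  0.1025  0.1313]  shift target-axes [-0.4861  0.1026  0.1313]
t 1.4 pos [0.234  0.5795 0.2313] yawnow 41.21 w 0.0848 F [0.7 0.4 0.1]
 turn [0.     0.     0.0001]  shift now-axes [-0.3754  0.0666  0.1313]  shift target-axes [-0.3754  0.0667  0.1313]
t 1.4 pos [0.234  0.5795 0.2313] yawnow 41.21 w 0.0848 F [0.7 0.4 0.1]
 turn [0.     0.     0.0001]  shift now-axes [-0.2556  0.1021  0.1313]  shift target-axes [-0.2556  0.1022  0.1313]
```

step_arm:
  moves:
    - [-0.045,0.018,0.015,0,0,0,0.085]
    - [-0.045,0.018,0.023,0,0,0,0.085]
    - [-0.045,0.018,0.023,0,0,0,0.085]
    - [-0.045,0.018,0.023,0,0,0,0.085]
    - [-0.045,0.018,0.023,0,0,0,0.085]
    - [-0.0306,0.0122,0.023,0,0,0,0.085]
    - [0,0,0,0,0,0,0.085]

```text
time: 2.1
tool_pos: [0.4684, 0.4569, 0.1034]
tool_rot: [-0.001, 0.414, 0.91, -0.003]
contact_force: [-0.9, 0.1, -0.7]
gripper_width: 0.997
```

```bash
python3 - <<'E'
from h import *
go(*PIST[1],.018)
shot('side','s2');shot('top','t2')
for n,a in(('s2',(150,400,180,460)),('t2',(200,450,100,380))):
    i=cv2.imread('pics/%s.png'%n)[a[0]:a[1],a[2]:a[3]];cv2.imwrite('pics/%sz.png'%n,cv2.resize(i,None,fx=2,fy=2))
E
```

```text
t 2.1 pos [0.4684 0.4569 0.1034] yawnow 41.07 w 0.0852 F [-0.9  0.1 -0.7]
 turn [-0.0065  0.0007 -0.0023]  shift now-axes [-0.0089  0.0072  0.0854]  shift target-axes [-0.009   0.0066  0.0854]
```

View pics/s2z.png

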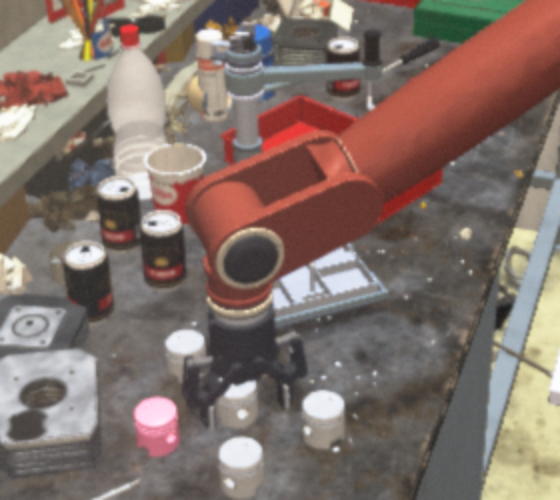

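step_arm:
  moves:
    - [-0.009,0.0066,0,0,0,0,0.085]
    - [0,0,0,0,0,0,0.085]
    - [0,0,0,0,0,0,0.085]

```text
time: 2.5
tool_pos: [0.4778, 0.4594, 0.1091]
tool_rot: [0.0, 0.413, 0.911, 0.001]
contact_force: [-0.7, 0.5, -0.8]
gripper_width: 0.993
```

```bash
python3 - <<'E'
from h import *
go(*PIST[1],.018)
E
```

```text
t 2.5 pos [0.4778 0.4594 0.1091] yawnow 41.27 w 0.0848 F [-0.7  0.5 -0.8]
 turn [ 0.002  -0.      0.0013]  shift now-axes [-0.0046 -0.0023  0.0911]  shift target-axes [-0.0046 -0.0021  0.0911]
```

step_arm:
  moves:
    - [-0.0046,-0.002,0.03,0,0,0,0.085]
    - [0,0,0.03,0,0,0,0.085]
    - [0,0,0.021,0,0,0,0.085]
    - [0,0,0.01,0,0,0,0.085]
    - [0,0,0,0,0,0,0.085]

```text
time: 3.0
tool_pos: [0.478, 0.4533, 0.0154]
tool_rot: [-0.001, 0.413, 0.911, -0.001]
contact_force: [0.4, -0.1, -0.4]
gripper_width: 0.994
```

step_arm:
  moves:
    - [0,0,0,0,0,0,0.04]
    - [0,0,0,0,0,0,0.04]
    - [0,0,0,0,0,0,0.04]
    - [0,0,0,0,0,0,0.04]
    - [0,0,0,0,0,0,0.04]

```text
time: 3.5
tool_pos: [0.4808, 0.4548, 0.0193]
tool_rot: [0.001, 0.413, 0.911, 0.002]
contact_force: [-0.1, 0.3, 5.4]
gripper_width: 0.624
```

```bash
python3 - <<'E'
from h import *
go(*PIST[1],.018)
shot('side','s3')
i=cv2.imread('pics/s3.png')[250:430,200:420];cv2.imwrite('pics/s3z.png',cv2.resize(i,None,fx=3,fy=3))
E
```

```text
t 3.5 pos [0.4808 0.4548 0.0193] yawnow 41.2 w 0.0533 F [-0.1  0.3  5.4]
 turn [ 0.0042  0.0001 -0.0001]  shift now-axes [ 0.0008 -0.0013  0.0013]  shift target-axes [ 0.0008 -0.0013  0.0013]
```

View pics/s3z.png

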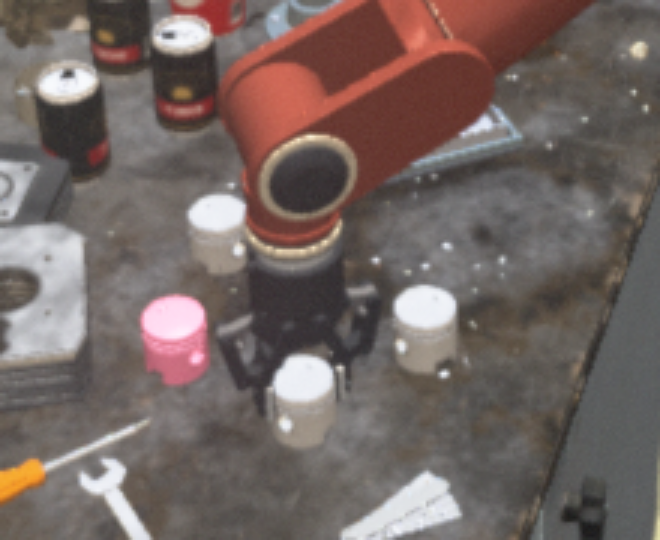

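step_arm:
  moves:
    - [0,0,-0.02,0,0,0,0.04]
    - [0,0,-0.04,0,0,0,0.04]
    - [0,0,-0.04,0,0,0,0.04]
    - [0,0,-0.04,0,0,0,0.04]
    - [0,0,-0.02,0,0,0,0.04]
    - [0,0,0,0,0,0,0.04]

```text
time: 4.15
tool_pos: [0.4812, 0.455, 0.1818]
tool_rot: [0.002, 0.413, 0.911, 0.004]
contact_force: [0.7, 0.8, -1.9]
gripper_width: 0.62
```

```bash
python3 - <<'E'
from h import *
go(*pocket(0),.18)
E
```

```text
t 4.2 pos [0.4812 0.455  0.1818] yawnow 41.2 w 0.0529 F [ 0.7  0.8 -1.9]
 turn [ 0.0083  0.0006 -0.0001]  shift now-axes [-3.133e-01 -2.791e-01 -3.000e-04]  shift target-axes [-0.3133 -0.2791  0.0018]
```

step_arm:
  moves:
    - [-0.026,-0.0232,0,0,0,0,0.04]
    - [-0.026,-0.0232,0,0,0,0,0.04]
    - [-0.026,-0.0232,0,0,0,0,0.04]
    - [-0.026,-0.0232,0,0,0,0,0.04]
    - [-0.026,-0.0232,0,0,0,0,0.04]
    - [-0.026,-0.0232,0,0,0,0,0.04]
    - [-0.026,-0.0232,0,0,0,0,0.04]
    - [-0.026,-0.0232,0,0,0,0,0.04]

```text
time: 4.95
tool_pos: [0.475, 0.1732, 0.174]
tool_rot: [-0.002, 0.413, 0.911, -0.001]
contact_force: [1.6, -0.7, -1.4]
gripper_width: 0.62
```

step_arm:
  moves:
    - [-0.026,-0.0232,0,0,0,0,0.04]
    - [-0.026,-0.0232,0,0,0,0,0.04]
    - [-0.026,-0.0232,0,0,0,0,0.04]
    - [-0.026,-0.0232,0,0,0,0,0.04]
    - [0,0,0,0,0,0,0.04]
    - [0,0,0,0,0,0,0.04]

```text
time: 5.55
tool_pos: [0.4742, 0.0351, 0.1748]
tool_rot: [-0.002, 0.414, 0.91, -0.0]
contact_force: [0.1, 0.7, -1.4]
gripper_width: 0.616
```

```bash
python3 - <<'E'
from h import *
go(*pocket(0),.06)
shot('side','s4')
i=cv2.imread('pics/s4.png')[150:350,240:460];cv2.imwrite('pics/s4z.png',cv2.resize(i,None,fx=3,fy=3))
E
```

```text
t 5.5 pos [0.4742 0.0351 0.1748] yawnow 41.09 w 0.0526 F [ 0.1  0.7 -1.4]
 turn [-0.0019 -0.0027 -0.0019]  shift now-axes [-0.0022  0.003   0.1147]  shift target-axes [-0.0019  0.0027  0.1148]
```

View pics/s4z.png

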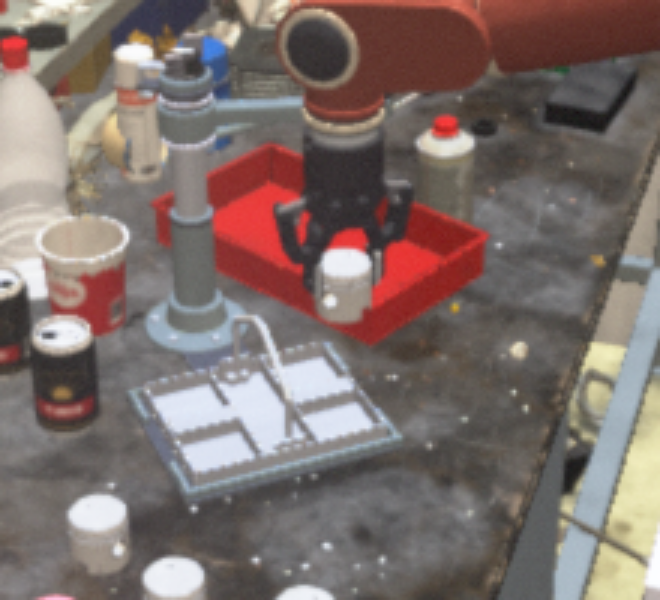

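step_arm:
  moves:
    - [0,0,0.03,0,0,0,0.04]
    - [0,0,0.035,0,0,0,0.04]
    - [0,0,0.03,0,0,0,0.04]
    - [0,0,0.013,0,0,0,0.04]
    - [0,0,0,0,0,0,0.04]
    - [0,0,0,0,0,0,0.04]

```text
time: 6.2
tool_pos: [0.476, 0.0359, 0.0697]
tool_rot: [0.001, 0.413, 0.911, 0.0]
contact_force: [0.6, 0.1, -1.0]
gripper_width: 0.622
```

```bash
python3 - <<'E'
from h import *
for n in('side','top'):
    im,d=shot(n,n+'5');W=cloud(n,d)
    for r in cut_out(n,'piston_0'):
        w=W[r['mask']];w=w[~np.isnan(w[:,0])]
        if np.hypot(*(np.median(w,0)[:2]-pocket(0)))<.06:
            print(n,r['conf'],r['mask'].sum(),np.median(w,0).round(4),w.min(0).round(4),w.max(0).round(4))
            z=np.percentile(w[:,2],95);t=w[w[:,2]>z-.008];print(z,t.mean(0).round(4),fitc(t[:,:2]).round(4), fitc(w[:,:2]).round(4))
go(*pocket(0),.03)
i=cv2.imread('pics/side5.png')[200:350,260:440];cv2.imwrite('pics/s5z.png',cv2.resize(i,None,fx=4,fy=4))
i=cv2.imread('pics/top5.png')[200:350,240:420];cv2.imwrite('pics/t5z.png',cv2.resize(i,None,fx=4,fy=4))
E
```

```text
side 0.62 373 [0.4697 0.0536 0.0891] [ 0.4464 -0.1434 -0.0048] [0.5137 0.0718 0.1081]
0.10516295389079106 [0.4719 0.04   0.1022] [0.472  0.0387 0.0258] [0.4837 0.037  0.0375]
top 0.45 25 [0.461  0.0544 0.1002] [0.4526 0.0434 0.059 ] [0.4709 0.0608 0.1073]
0.10605962127475825 [0.459  0.0512 0.1031] [0.4594 0.0523 0.0081] [0.4689 0.0454 0.0151]
t 6.4 pos [0.4767 0.0355 0.0706] yawnow 41.21 w 0.053 F [-0.5  0.  -0.5]
 turn [0.0023 0.0024 0.0001]  shift now-axes [-0.0005  0.0005  0.0406]  shift target-axes [-0.0006  0.0006  0.0406]
```

View pics/s5z.png

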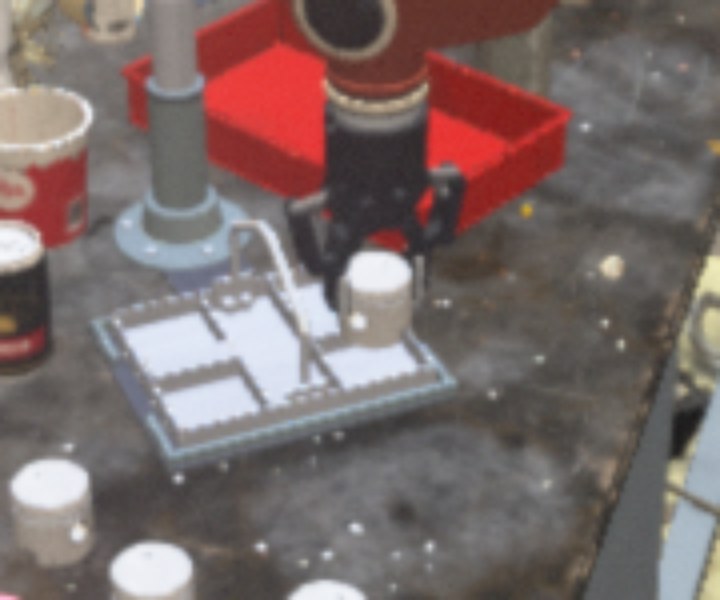

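View pics/t5z.png

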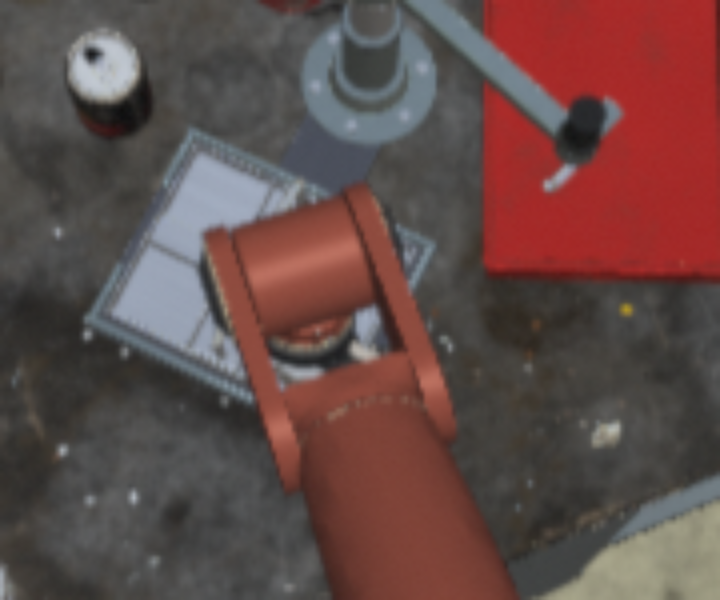

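step_arm:
  moves:
    - [-0.0035,0.0012,0.015,0,0,0,0.04]
    - [0,0,0.015,0,0,0,0.04]
    - [0,0,0.006,0,0,0,0.04]
    - [0,0,0,0,0,0,0.04]
    - [0,0,0.003,0,0,0,0.04]
    - [0,0,0,0,0,0,0.04]

```text
time: 7.0
tool_pos: [0.4789, 0.0336, 0.0302]
tool_rot: [0.0, 0.413, 0.911, 0.0]
contact_force: [-0.5, -0.2, -2.2]
gripper_width: 0.618
```

```bash
python3 - <<'E'
from h import *
go(*pocket(0),.03)
n='side'
im,d=shot(n,n+'6');W=cloud(n,d)
i=cv2.imread('pics/side6.png')[200:350,260:440];cv2.imwrite('pics/s6z.png',cv2.resize(i,None,fx=4,fy=4))
E
```

```text
t 7.0 pos [0.4789 0.0336 0.0302] yawnow 41.19 w 0.0528 F [-0.5 -0.2 -2.2]
 turn [ 0.0006  0.0007 -0.0002]  shift now-axes [0.0023 0.0002 0.0002]  shift target-axes [0.0023 0.0002 0.0002]
```

View pics/s6z.png

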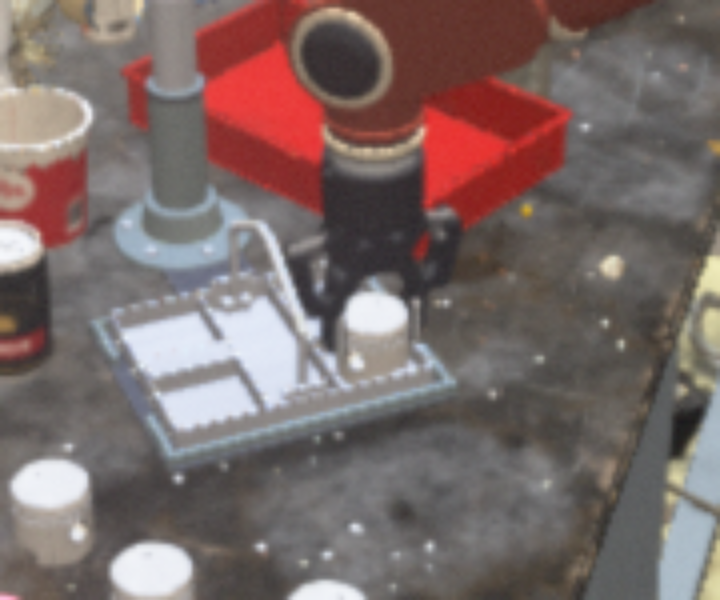

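step_arm:
  moves:
    - [0,0,0.001,0,0,0,0.066]
    - [0,0,0,0,0,0,0.066]
    - [0,0,0,0,0,0,0.066]
    - [0,0,-0.01,0,0,0,0.068]
    - [0,0,-0.03,0,0,0,0.068]
    - [0,0,-0.04,0,0,0,0.085]
    - [0,0,-0.04,0,0,0,0.085]
    - [0,0,-0.03,0,0,0,0.085]

```text
time: 7.85
tool_pos: [0.4798, 0.0339, 0.183]
tool_rot: [0.002, 0.413, 0.911, 0.001]
contact_force: [0.7, 0.5, 0.5]
gripper_width: 0.995
```

```bash
python3 - <<'E'
from h import *
go(*PIST[0],.18)
E
```

```text
t 7.8 pos [0.4798 0.0339 0.183 ] yawnow 41.21 w 0.0849 F [0.7 0.5 0.5]
 turn [0.0041 0.0033 0.0002]  shift now-axes [0.2768 0.1507 0.0027]  shift target-axes [0.2769 0.1506 0.003 ]
```

step_arm:
  moves:
    - [0.0346,0.0188,0,0,0,0,0.085]
    - [0.0346,0.0188,0,0,0,0,0.085]
    - [0.0346,0.0188,0,0,0,0,0.085]
    - [0.0346,0.0188,0,0,0,0,0.085]
    - [0.0346,0.0188,0,0,0,0,0.085]
    - [0.0346,0.0188,0,0,0,0,0.085]
    - [0.0346,0.0188,0.03,0,0,0,0.085]
    - [0.0346,0.0188,0.03,0,0,0,0.085]

```text
time: 8.65
tool_pos: [0.4103, 0.3439, 0.1209]
tool_rot: [0.002, 0.413, 0.911, 0.003]
contact_force: [1.0, 0.4, -0.7]
gripper_width: 0.997
```

step_arm:
  moves:
    - [0,0,0,0,0,0,0.085]
    - [0,0,0,0,0,0,0.085]

```text
time: 8.85
tool_pos: [0.4089, 0.3416, 0.1186]
tool_rot: [-0.0, 0.412, 0.911, -0.0]
contact_force: [0.3, 0.2, 0.7]
gripper_width: 0.997
```

```bash
cat >> h.py <<'E'
def pistons(tag):
    for n in('side','top'):
        im,d=shot(n,n+tag);W=cloud(n,d)
        for r in cut_out(n,'piston_0'):
            m=r['mask'];w=W[m];w=w[~np.isnan(w[:,0])]
            if len(w)<60: continue
            z=np.percentile(w[:,2],95);t=w[w[:,2]>z-.008]
            f=fitc(t[:,:2]);c=im[m].mean(0)
            print(n,round(r['conf'],2),m.sum(),'top z',z.round(3),'c',f.round(4),'pink' if c[0]-c[1]>30 else '')
E
python3 - <<'E'
from h import *
go(*PIST[0],.018)
pistons('7')
i=cv2.imread('pics/side7.png')[200:400,230:450];cv2.imwrite('pics/s7z.png',cv2.resize(i,None,fx=3.5,fy=3))
E
```

```text
t 8.8 pos [0.4089 0.3416 0.1186] yawnow 41.31 w 0.0851 F [0.3 0.2 0.7]
 turn [-0.0007 -0.0001  0.002 ]  shift now-axes [-0.0015  0.0014  0.1006]  shift target-axes [-0.0014  0.0013  0.1006]
side 0.91 464 top z 0.055 c [0.5321 0.3448 0.0259] 
side 0.85 512 top z 0.055 c [0.4116 0.3455 0.0266] 
side 0.85 558 top z 0.055 c [0.6104 0.4243 0.0274] pink
side 0.79 443 top z 0.055 c [0.6306 0.2834 0.0277] 
side 0.55 797 top z 0.316 c [ 0.5038 -0.1814  0.0108] 
side 0.54 755 top z 0.056 c [ 0.6372 -0.2778  0.1678] pink
top 0.85 280 top z 0.058 c [0.6303 0.2785 0.025 ] 
top 0.79 272 top z 0.068 c [0.4768 0.0345 0.0257] 
top 0.73 284 top z 0.057 c [0.608  0.4187 0.0259] pink
top 0.51 2827 top z 0.041 c [0.5675 0.0327 0.1057] 
top 0.39 61 top z 0.056 c [0.4595 0.3938 0.1123]
```

View pics/s7z.png

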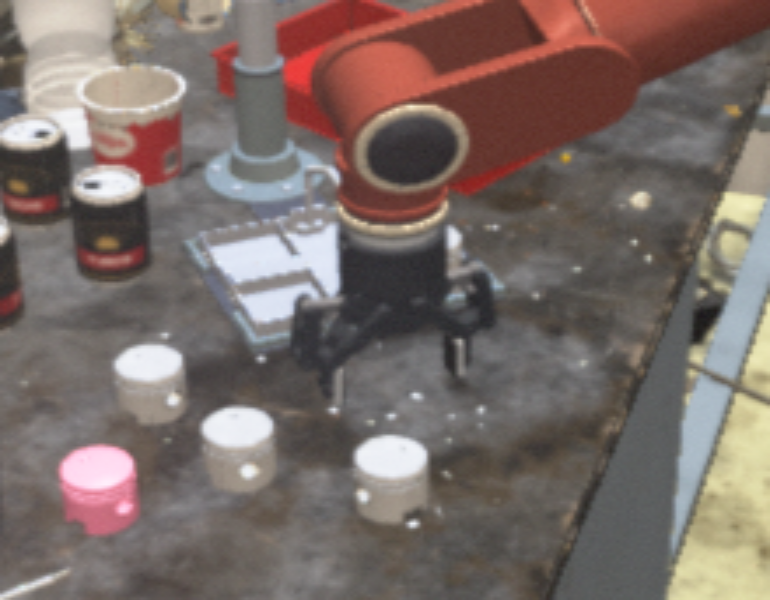

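step_arm:
  moves:
    - [0,0.0013,0.04,0,0,0,0.085]
    - [0,0,0.035,0,0,0,0.085]
    - [0,0,0.02,0,0,0,0.085]
    - [0,0,0.005,0,0,0,0.085]
    - [0,0,0,0,0,0,0.04]
    - [0,0,0,0,0,0,0.04]
    - [0,0,0,0,0,0,0.04]
    - [0,0,0,0,0,0,0.04]

```text
time: 9.85
tool_pos: [0.4123, 0.3428, 0.0214]
tool_rot: [0.001, 0.413, 0.911, 0.002]
contact_force: [0.5, -1.0, 6.4]
gripper_width: 0.615
```

step_arm:
  moves:
    - [0,0,0,0,0,0,0.04]
    - [0,0,-0.02,0,0,0,0.04]
    - [0,0,-0.04,0,0,0,0.04]
    - [0,0,-0.04,0,0,0,0.04]
    - [0,0,-0.04,0,0,0,0.04]
    - [0,0,-0.02,0,0,0,0.04]
    - [0,0,0,0,0,0,0.04]

```text
time: 10.55
tool_pos: [0.4124, 0.3432, 0.1835]
tool_rot: [0.002, 0.413, 0.911, 0.004]
contact_force: [0.5, 0.5, -1.4]
gripper_width: 0.621
```

```bash
python3 - <<'E'
from h import *
go(*pocket(1),.18)
E
```

```text
t 10.6 pos [0.4124 0.3432 0.1835] yawnow 41.21 w 0.053 F [ 0.5  0.5 -1.4]
 turn [0.0085 0.0014 0.0001]  shift now-axes [-0.3664 -0.1537  0.0027]  shift target-axes [-0.3665 -0.1537  0.0035]
```

step_arm:
  moves:
    - [-0.0366,-0.0154,0,0,0,0,0.04]
    - [-0.0366,-0.0154,0,0,0,0,0.04]
    - [-0.0366,-0.0154,0,0,0,0,0.04]
    - [-0.0366,-0.0154,0,0,0,0,0.04]
    - [-0.0366,-0.0154,0,0,0,0,0.04]
    - [-0.0366,-0.0154,0,0,0,0,0.04]
    - [-0.0366,-0.0154,0,0,0,0,0.04]
    - [-0.0366,-0.0154,0,0,0,0,0.04]

```text
time: 11.35
tool_pos: [0.5095, 0.0389, 0.1763]
tool_rot: [-0.002, 0.413, 0.911, -0.0]
contact_force: [0.7, -0.3, -1.7]
gripper_width: 0.622
```

step_arm:
  moves:
    - [-0.0366,-0.0154,0,0,0,0,0.04]
    - [-0.0366,-0.0154,0,0,0,0,0.04]
    - [0,0,0.02,0,0,0,0.04]
    - [0,0,0.03,0,0,0,0.04]
    - [0,0,0.03,0,0,0,0.04]
    - [0,0,0.03,0,0,0,0.04]
    - [0,0,0,0,0,0,0.04]
    - [0,0,0,0,0,0,0.04]

```text
time: 12.15
tool_pos: [0.5342, -0.0347, 0.0673]
tool_rot: [-0.002, 0.413, 0.911, -0.0]
contact_force: [0.3, 0.3, -0.9]
gripper_width: 0.625
```

```bash
python3 - <<'E'
from h import *
go(*pocket(1),.032)
shot('side','side8')
i=cv2.imread('pics/side8.png')[180:340,260:440];cv2.imwrite('pics/s8z.png',cv2.resize(i,None,fx=4,fy=3.7))
E
```

```text
t 12.2 pos [ 0.5342 -0.0347  0.0673] yawnow 41.2 w 0.0534 F [ 0.3  0.3 -0.9]
 turn [-0.0021 -0.0028 -0.    ]  shift now-axes [-0.002   0.0036  0.0353]  shift target-axes [-0.0019  0.0036  0.0353]
```

View pics/s8z.png

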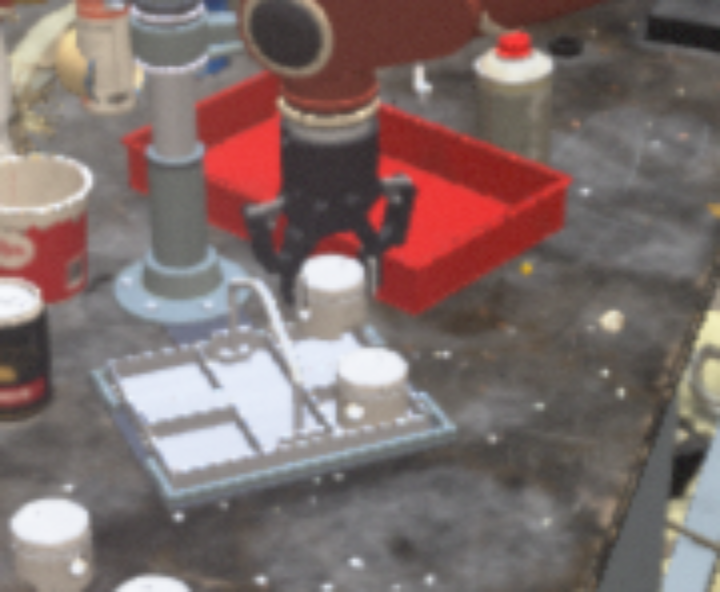

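step_arm:
  moves:
    - [-0.003,0.003,0,0,0,0,0.04]
    - [0,0,0.015,0,0,0,0.04]
    - [0,0,0.012,0,0,0,0.04]
    - [0,0,0.004,0,0,0,0.04]
    - [0,0,0.003,0,0,0,0.04]
    - [0,0,0,0,0,0,0.04]
    - [0,0,0,0,0,0,0.04]

```text
time: 12.9
tool_pos: [0.54, -0.0353, 0.0349]
tool_rot: [0.0, 0.413, 0.911, 0.0]
contact_force: [0.6, 0.1, -1.2]
gripper_width: 0.615
```

```bash
python3 - <<'E'
from h import *
go(*pocket(1),.032)
shot('side','side9')
i=cv2.imread('pics/side9.png')[180:340,260:440];cv2.imwrite('pics/s9z.png',cv2.resize(i,None,fx=4,fy=3.7))
E
```

```text
t 12.9 pos [ 0.54   -0.0353  0.0349] yawnow 41.2 w 0.0525 F [ 0.6  0.1 -1.2]
 turn [ 0.0002  0.0002 -0.0001]  shift now-axes [ 0.0024 -0.0003  0.0029]  shift target-axes [ 0.0024 -0.0003  0.0029]
```

View pics/s9z.png

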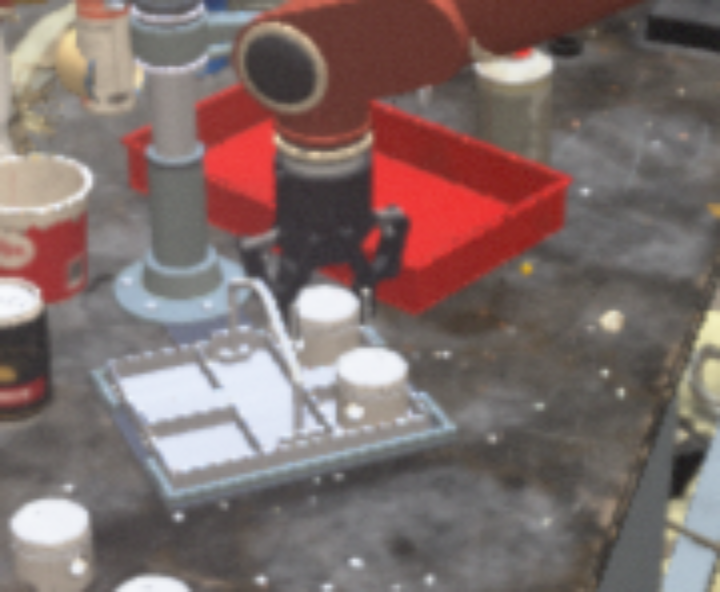

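step_arm:
  moves:
    - [0,0,0.003,0,0,0,0.04]
    - [0,0,0.0005,0,0,0,0.04]
    - [0,0,0,0,0,0,0.066]
    - [0,0,0,0,0,0,0.066]
    - [0,0,0,0,0,0,0.066]
    - [0,0,-0.01,0,0,0,0.068]
    - [0,0,-0.03,0,0,0,0.068]
    - [0,0,-0.04,0,0,0,0.068]

```text
time: 13.75
tool_pos: [0.5387, -0.0347, 0.1109]
tool_rot: [-0.002, 0.413, 0.911, 0.0]
contact_force: [1.4, 0.6, 0.4]
gripper_width: 0.795
```

step_arm:
  moves:
    - [0,0,-0.04,0,0,0,0.085]
    - [0,0,-0.03,0,0,0,0.085]
    - [0,0,0,0,0,0,0.085]

```text
time: 14.05
tool_pos: [0.5438, -0.0357, 0.1891]
tool_rot: [0.006, 0.413, 0.911, 0.002]
contact_force: [0.0, -0.2, 0.6]
gripper_width: 0.997
```

```bash
python3 - <<'E'
from h import *
go(.5316,.342,.12)
go(.6312,.2812,.12)
E
```

```text
t 14.1 pos [ 0.5438 -0.0357  0.1891] yawnow 41.21 w 0.0851 F [ 0.  -0.2  0.6]
 turn [0.0088 0.0103 0.0001]  shift now-axes [0.2929 0.239  0.0682]  shift target-axes [0.2922 0.2396 0.0691]
t 14.1 pos [ 0.5438 -0.0357  0.1891] yawnow 41.21 w 0.0851 F [ 0.  -0.2  0.6]
 turn [0.0088 0.0103 0.0001]  shift now-axes [0.1815 0.2739 0.0696]  shift target-axes [0.1809 0.2745 0.0691]
```

step_arm:
  moves:
    - [0.0292,0.024,0,0,0,0,0.085]
    - [0.0292,0.024,0,0,0,0,0.085]
    - [0.0292,0.024,0,0,0,0,0.085]
    - [0.0292,0.024,0,0,0,0,0.085]
    - [0.0292,0.024,0,0,0,0,0.085]
    - [0.0292,0.024,0,0,0,0,0.085]
    - [0.0292,0.024,0,0,0,0,0.085]
    - [0.0292,0.024,0.02,0,0,0,0.085]

```text
time: 14.85
tool_pos: [0.5322, 0.2696, 0.1645]
tool_rot: [0.002, 0.413, 0.911, 0.003]
contact_force: [1.2, -0.0, 0.1]
gripper_width: 0.995
```

step_arm:
  moves:
    - [0.0292,0.024,0.02,0,0,0,0.085]
    - [0.0292,0.024,0.02,0,0,0,0.085]
    - [0,0,0,0,0,0,0.085]
    - [0,0,0,0,0,0,0.085]

```text
time: 15.25
tool_pos: [0.5273, 0.3431, 0.1202]
tool_rot: [-0.001, 0.412, 0.911, -0.001]
contact_force: [0.5, -0.1, 0.2]
gripper_width: 0.993
```

```bash
python3 - <<'E'
from h import *
pistons('10')
go(.5316,.342,.018)
i=cv2.imread('pics/side10.png')[180:400,230:450];cv2.imwrite('pics/s10z.png',cv2.resize(i,None,fx=3.5,fy=2.7))
E
```

```text
side 0.88 508 top z 0.055 c [0.5322 0.3431 0.0279] 
side 0.85 369 top z 0.065 c [0.4798 0.0373 0.0267] 
side 0.76 386 top z 0.056 c [0.6316 0.2866 0.0245] 
side 0.71 545 top z 0.056 c [0.6107 0.4236 0.0273] pink
side 0.61 279 top z 0.064 c [ 0.5411 -0.0286  0.0267] 
top 0.85 276 top z 0.068 c [0.4784 0.0336 0.0263] 
top 0.83 269 top z 0.059 c [0.6294 0.2794 0.0251] 
top 0.5 277 top z 0.068 c [ 0.5399 -0.0367  0.0259] 
t 15.4 pos [0.5289 0.3419 0.1225] yawnow 41.12 w 0.0846 F [-1.2  0.1  0.9]
 turn [ 0.002   0.0006 -0.0015]  shift now-axes [-0.0016  0.0019  0.1045]  shift target-axes [-0.0017  0.0021  0.1045]
```

View pics/s10z.png

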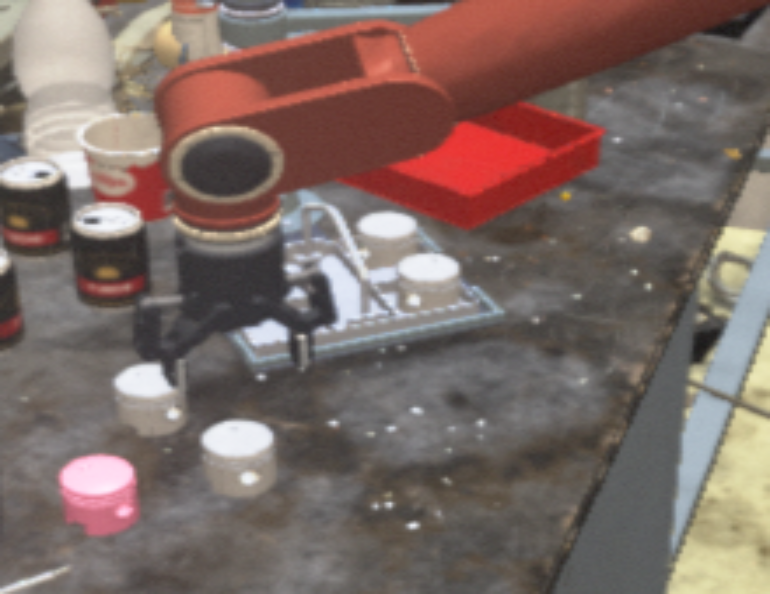

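step_arm:
  moves:
    - [0,0.002,0.04,0,0,0,0.085]
    - [0,0,0.035,0,0,0,0.085]
    - [0,0,0.02,0,0,0,0.085]
    - [0,0,0.009,0,0,0,0.085]
    - [0,0,0,0,0,0,0.04]
    - [0,0,0,0,0,0,0.04]
    - [0,0,0,0,0,0,0.04]
    - [0,0,0,0,0,0,0.04]

```text
time: 16.25
tool_pos: [0.5313, 0.3445, 0.0198]
tool_rot: [0.001, 0.413, 0.911, 0.002]
contact_force: [0.6, 0.3, 5.2]
gripper_width: 0.618
```

step_arm:
  moves:
    - [0,0,0,0,0,0,0.04]
    - [0,0,-0.02,0,0,0,0.04]
    - [0,0,-0.04,0,0,0,0.04]
    - [0,0,-0.04,0,0,0,0.04]
    - [0,0,-0.02,0,0,0,0.04]
    - [0,0,0,0,0,0,0.04]

```text
time: 16.85
tool_pos: [0.5318, 0.3451, 0.142]
tool_rot: [0.003, 0.413, 0.911, 0.003]
contact_force: [0.6, 0.3, -0.4]
gripper_width: 0.617
```

```bash
python3 - <<'E'
from h import *
go(*pocket(2),.1)
E
```

```text
t 16.9 pos [0.5318 0.3451 0.142 ] yawnow 41.21 w 0.0527 F [ 0.6  0.3 -0.4]
 turn [0.0078 0.002  0.0001]  shift now-axes [-0.1971 -0.1171  0.0415]  shift target-axes [-0.1972 -0.1167  0.042 ]
```

step_arm:
  moves:
    - [-0.0329,-0.0195,0,0,0,0,0.04]
    - [-0.0329,-0.0195,0,0,0,0,0.04]
    - [-0.0329,-0.0195,0,0,0,0,0.04]
    - [-0.0329,-0.0195,0,0,0,0,0.04]
    - [-0.0329,-0.0195,0,0,0,0,0.04]
    - [-0.0329,-0.0195,0.02,0,0,0,0.04]
    - [0,0,0.03,0,0,0,0.04]
    - [0,0,0.025,0,0,0,0.04]

```text
time: 17.65
tool_pos: [0.5701, 0.117, 0.0607]
tool_rot: [-0.002, 0.414, 0.91, -0.001]
contact_force: [-52.0, -7.2, 42.9]
gripper_width: 0.621
```

step_arm:
  moves:
    - [0,0,0,0,0,0,0.04]
    - [0,0,0,0,0,0,0.04]

```text
time: 17.85
tool_pos: [0.57, 0.1187, 0.0607]
tool_rot: [-0.002, 0.413, 0.911, -0.0]
contact_force: [-2.8, 2.7, 5.1]
gripper_width: 0.619
```

```bash
python3 - <<'E'
from h import *
go(*pocket(2),.03)
shot('side','side11')
i=cv2.imread('pics/side11.png')[180:340,260:440];cv2.imwrite('pics/s11z.png',cv2.resize(i,None,fx=4,fy=3.7))
E
```

```text
t 17.9 pos [0.57   0.1187 0.0607] yawnow 41.16 w 0.0529 F [-2.8  2.7  5.1]
 turn [-0.0025 -0.0035 -0.0007]  shift now-axes [-0.0019  0.0037  0.0307]  shift target-axes [-0.0018  0.0036  0.0307]
```

View pics/s11z.png

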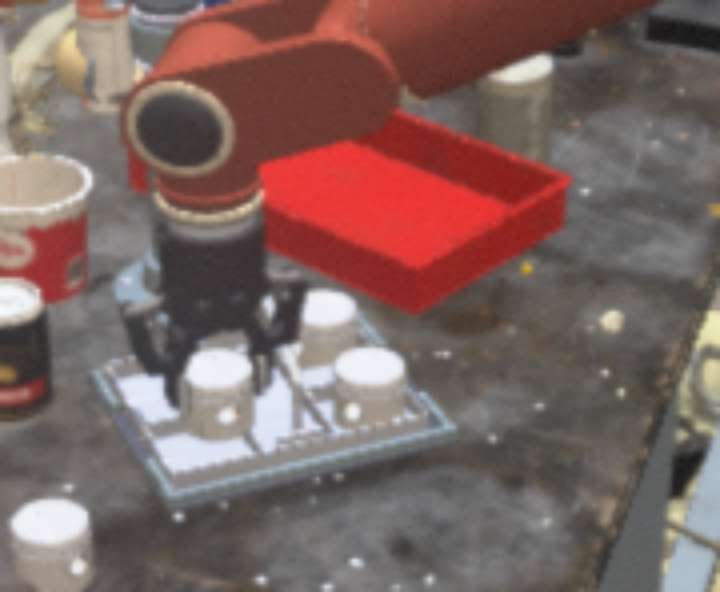

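```bash
python3 - <<'E'
from h import *
pistons('12')
print(state()['contact_force'])
W=cloud('side',np.load('pics/side12.npz')['d'])
im=cv2.imread('pics/side12.png')
i=im[180:340,260:440];cv2.imwrite('pics/s12z.png',cv2.resize(i,None,fx=4,fy=3.7,interpolation=2))
i=cv2.imread('pics/top12.png')[200:340,230:400];cv2.imwrite('pics/t12z.png',cv2.resize(i,None,fx=4,fy=4))
E
```

```text
side 0.83 448 top z 0.055 c [0.6317 0.2853 0.027 ] 
side 0.8 304 top z 0.066 c [0.5867 0.0286 0.0933] 
side 0.73 387 top z 0.096 c [0.5719 0.1191 0.0274] 
side 0.61 539 top z 0.055 c [0.6108 0.4235 0.0277] pink
top 0.8 288 top z 0.067 c [ 0.5383 -0.0358  0.0257] 
top 0.73 294 top z 0.057 c [0.609  0.419  0.0267] pink
[0.86379826 3.25695109 2.42080006]
```

View pics/s12z.png

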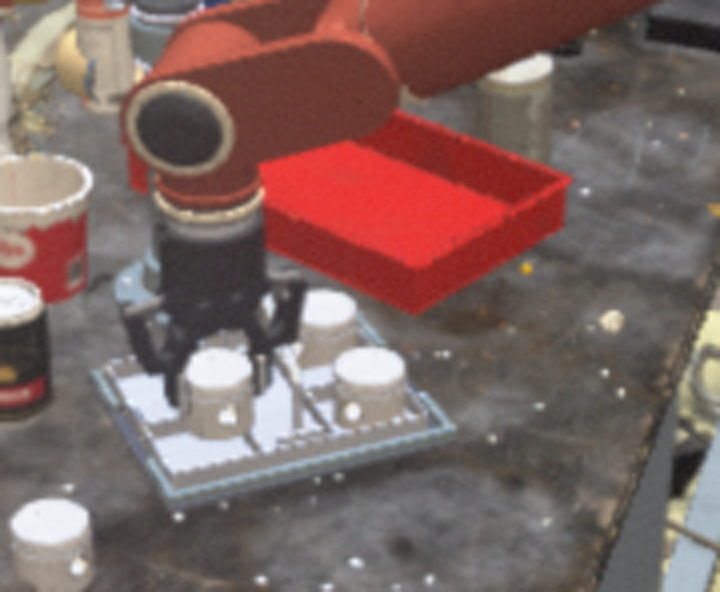

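View pics/t12z.png

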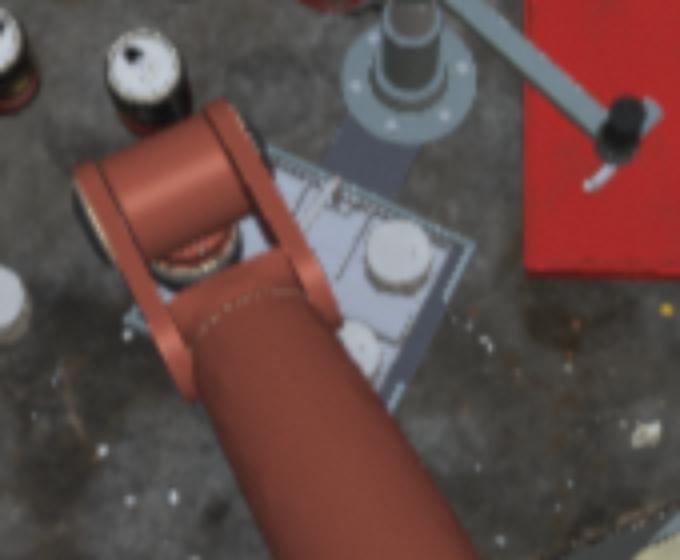

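step_arm:
  moves:
    - [0,0,-0.01,0,0,0,0.04]
    - [-0.001,0.004,0,0,0,0,0.04]
    - [0,0,0,0,0,0,0.04]
    - [0,0,0,0,0,0,0.04]

```text
time: 18.5
tool_pos: [0.575, 0.1199, 0.0719]
tool_rot: [-0.0, 0.413, 0.911, -0.0]
contact_force: [0.9, -0.4, -2.0]
gripper_width: 0.619
```

```bash
python3 - <<'E'
from h import *
go(*pocket(2),.03)
d=np.load('pics/side12.npz')['d'];W=cloud('side',d).reshape(-1,3)
# bail points
q=W[(W[:,2]>.075)&(W[:,2]<.135)]
a=np.radians(CY);X=np.array([np.cos(a),np.sin(a)]);Y=np.array([-X[1],X[0]])
u=(q[:,:2]-CAR)@X;v=(q[:,:2]-CAR)@Y
m=(abs(u)<.085)&(abs(v)<.03)
for k in np.argsort(u[m]):print(u[m][k].round(3),v[m][k].round(3),q[m][k,2].round(3),end=' | ')
E
```

```text
t 18.5 pos [0.575  0.1199 0.0719] yawnow 41.2 w 0.0529 F [ 0.9 -0.4 -2. ]
 turn [-0.0007 -0.0001 -0.0001]  shift now-axes [ 0.0007 -0.001   0.0419]  shift target-axes [ 0.0007 -0.001   0.0419]
0.011 -0.008 0.124 | 0.013 -0.005 0.117 | 0.014 -0.006 0.126 | 0.016 -0.006 0.13 | 0.019 -0.007 0.118 | 0.019 -0.011 0.119 | 0.019 -0.011 0.126 | 0.019 -0.011 0.123 | 0.024 -0.009 0.118 | 0.026 -0.011 0.113 | 0.027 -0.011 0.117 | 0.029 -0.008 0.128 | 0.031 -0.009 0.126 | 0.033 -0.03 0.098 | 0.035 -0.011 0.122 | 0.038 -0.008 0.126 | 0.038 -0.012 0.121 | 0.038 -0.006 0.126 | 0.039 -0.009 0.134 | 0.039 -0.009 0.131 | 0.039 -0.006 0.12 | 0.04 -0.009 0.125 | 0.041 -0.007 0.125 | 0.043 -0.013 0.131 | 0.043 -0.011 0.116 | 0.044 -0.017 0.115 | 0.044 -0.011 0.121 | 0.044 -0.009 0.099 | 0.044 -0.014 0.121 | 0.045 -0.008 0.134 | 0.046 -0.015 0.115 | 0.047 -0.018 0.121 | 0.047 -0.01 0.097 | 0.048 -0.007 0.111 | 0.048 -0.01 0.123 | 0.049 -0.01 0.12 | 0.05 -0.005 0.101 | 0.05 -0.014 0.108 | 0.05 -0.014 0.129 | 0.052 -0.005 0.099 | 0.052 -0.008 0.104 | 0.052 -0.009 0.089 | 0.053 -0.009 0.097 | 0.053 -0.025 0.
[... 1402 characters left out ...]
 -0.007 0.078 | 0.062 -0.028 0.105 | 0.063 -0.025 0.108 | 0.063 -0.009 0.128 | 0.063 -0.028 0.13 | 0.063 -0.028 0.119 | 0.064 -0.007 0.093 | 0.064 -0.006 0.128 | 0.064 -0.029 0.082 | 0.064 -0.004 0.092 | 0.064 -0.022 0.111 | 0.064 -0.01 0.126 | 0.066 -0.005 0.086 | 0.067 -0.011 0.121 | 0.067 -0.011 0.1 | 0.067 -0.027 0.122 | 0.067 -0.008 0.092 | 0.067 -0.006 0.077 | 0.068 -0.012 0.097 | 0.068 -0.009 0.089 | 0.068 -0.006 0.092 | 0.068 -0.012 0.094 | 0.068 -0.009 0.075 | 0.07 -0.01 0.087 | 0.07 -0.007 0.086 | 0.072 -0.014 0.093 | 0.072 -0.004 0.08 | 0.072 -0.008 0.077 | 0.073 -0.011 0.083 | 0.073 -0.005 0.077 | 0.074 -0.009 0.075 | 0.075 -0.008 0.086 | 0.075 -0.005 0.086 | 0.077 -0.013 0.078 |
```

step_arm:
  moves:
    - [-0.0005,0.0005,0.01,0,0,0,0.04]
    - [0,0,0.01,0,0,0,0.04]
    - [0,0,0.005,0,0,0,0.04]
    - [0,0,0,0,0,0,0.04]

```text
time: 18.9
tool_pos: [0.5767, 0.121, 0.0471]
tool_rot: [0.0, 0.413, 0.911, 0.001]
contact_force: [1.5, 2.9, 0.2]
gripper_width: 0.619
```

step_arm:
  moves:
    - [0,-0.0005,0.005,0,0,0,0.04]
    - [0,0,0.005,0,0,0,0.04]
    - [0,0,0.003,0,0,0,0.04]
    - [0,0,0,0,0,0,0.04]

```text
time: 19.3
tool_pos: [0.5756, 0.1201, 0.0336]
tool_rot: [-0.0, 0.413, 0.911, 0.0]
contact_force: [2.4, 2.0, -1.9]
gripper_width: 0.62
```

```bash
python3 - <<'E'
from h import *
go(*pocket(2),.029)
shot('side','side13')
i=cv2.imread('pics/side13.png')[180:340,260:440];cv2.imwrite('pics/s13z.png',cv2.resize(i,None,fx=4,fy=3.7,interpolation=2))
E
```

```text
t 19.3 pos [0.5756 0.1201 0.0336] yawnow 41.21 w 0.0529 F [ 2.4  2.  -1.9]
 turn [ 0.0004 -0.0002  0.0002]  shift now-axes [ 0.0009 -0.0015  0.0046]  shift target-axes [ 0.0009 -0.0015  0.0046]
```

View pics/s13z.png

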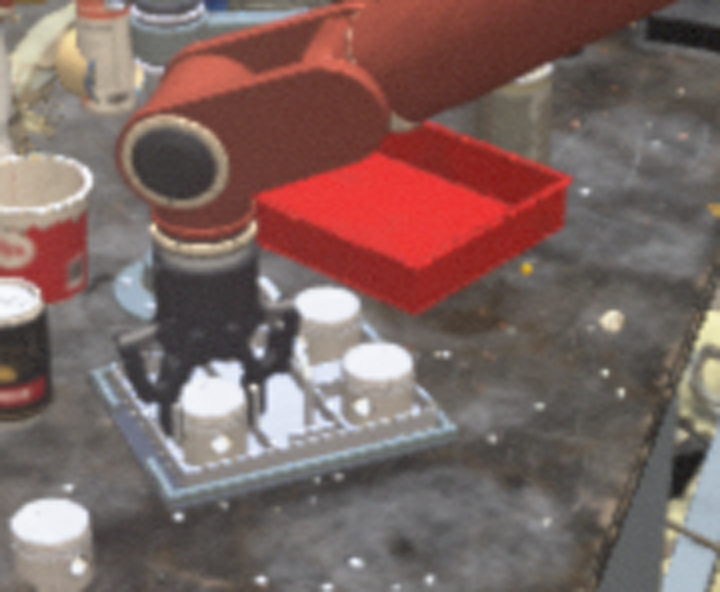

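step_arm:
  moves:
    - [0,0.001,0.003,0,0,0,0.04]
    - [0,0,0.001,0,0,0,0.04]
    - [0,0,0,0,0,0,0.04]
    - [0,0,0,0,0,0,0.04]

```text
time: 19.75
tool_pos: [0.5759, 0.1203, 0.0299]
tool_rot: [-0.0, 0.413, 0.911, -0.0]
contact_force: [0.6, 1.8, -1.5]
gripper_width: 0.622
```

step_arm:
  moves:
    - [0,0,0,0,0,0,0.06]
    - [0,0.001,0,0,0,0,0.06]
    - [0,0,0,0,0,0,0.06]
    - [0,0,-0.005,0,0,0,0.06]

```text
time: 20.15
tool_pos: [0.5762, 0.1208, 0.0346]
tool_rot: [-0.001, 0.413, 0.911, -0.001]
contact_force: [0.4, 0.0, -0.5]
gripper_width: 0.705
```

step_arm:
  moves:
    - [0,0,-0.01,0,0,0,0.06]
    - [0,0,-0.015,0,0,0,0.06]
    - [0,0,-0.015,0,0,0,0.06]
    - [0,0,-0.02,0,0,0,0.06]

```text
time: 20.55
tool_pos: [0.577, 0.121, 0.0968]
tool_rot: [0.0, 0.413, 0.911, 0.0]
contact_force: [0.2, -0.5, -0.0]
gripper_width: 0.701
```

step_arm:
  moves:
    - [0,0,-0.02,0,0,0,0.06]
    - [0,0,-0.02,0,0,0,0.085]
    - [0.03,0.02,-0.02,0,0,0,0.085]
    - [0.03,0.03,0,0,0,0,0.085]
    - [0,0,0,0,0,0,0.085]

```text
time: 21.05
tool_pos: [0.5761, 0.203, 0.1588]
tool_rot: [0.002, 0.411, 0.911, 0.002]
contact_force: [0.1, -1.0, 0.6]
gripper_width: 0.992
```

```bash
python3 - <<'E'
from h import *
pistons('14')
i=cv2.imread('pics/side14.png')[180:340,230:440];cv2.imwrite('pics/s14z.png',cv2.resize(i,None,fx=3.7,fy=3.7,interpolation=2))
i=cv2.imread('pics/top14.png')[200:340,200:400];cv2.imwrite('pics/t14z.png',cv2.resize(i,None,fx=4,fy=4,interpolation=2))
for n in('top','side'):
    W=cloud(n,np.load('pics/%s14.npz'%n)['d']).reshape(-1,3)
    q=W[(np.hypot(W[:,0]-.555,W[:,1]-.043)<.14)&(W[:,2]>.025)&(W[:,2]<.034)]
    print('carrier',len(q),cv2.minAreaRect(q[:,:2].astype(np.float32)))
E
```

```text
side 0.82 359 top z 0.065 c [0.5744 0.1218 0.0282] 
side 0.7 543 top z 0.055 c [0.6104 0.4241 0.0272] pink
side 0.68 273 top z 0.064 c [ 0.5385 -0.0385  0.026 ] 
side 0.66 465 top z 0.055 c [0.6329 0.2839 0.0268] 
top 0.86 277 top z 0.058 c [0.6076 0.4192 0.0252] pink
top 0.73 263 top z 0.068 c [ 0.5371 -0.0422  0.0254] 
top 0.65 124 top z 0.058 c [0.6304 0.2863 0.0201] 
top 0.61 271 top z 0.341 c [ 0.6886 -0.1061  0.028 ] 
top 0.53 254 top z 0.067 c [0.4741 0.0252 0.0257] 
top 0.43 2040 top z 0.098 c [0.4854 0.0092 0.115 ] 
carrier 342 ((0.5576266050338745, 0.04132910817861557), (0.21122537553310394, 0.16293379664421082), 43.00539779663086)
carrier 379 ((0.555717945098877, 0.042513079941272736), (0.2071550339460373, 0.17262613773345947), 43.645484924316406)
```

View pics/s14z.png

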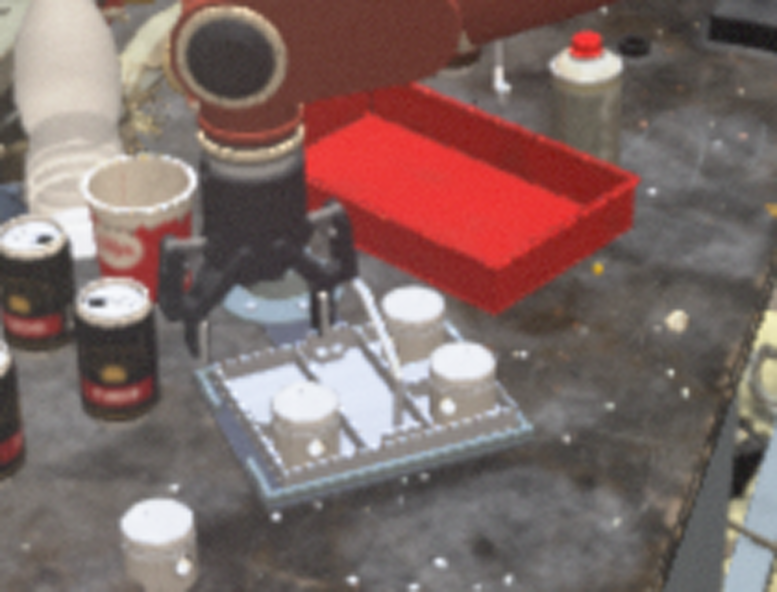

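View pics/t14z.png

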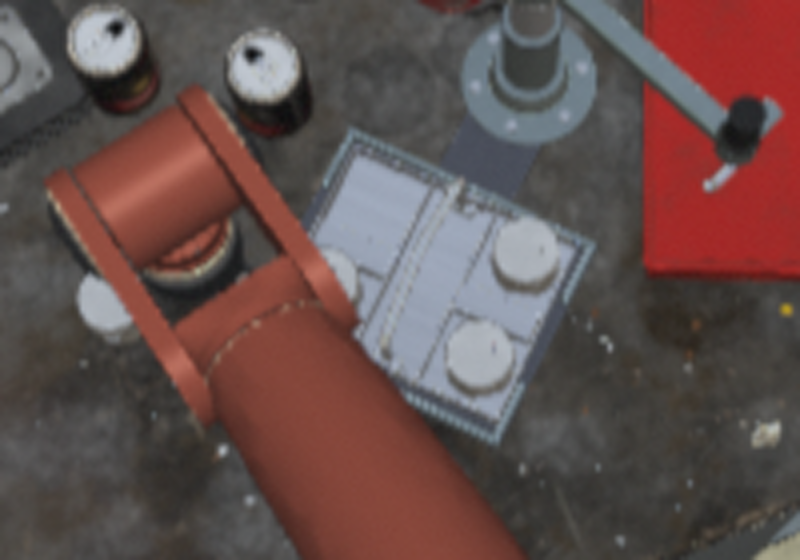

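```bash
sed -i 's/^CAR=.*/CAR=np.array([.551,.0376]);CY=133.1/' h.py; python3 - <<'E'
from h import *
print(state()['joint_pos'].round(2))
go(.6316,.2830,.12,86)
E
```

```text
[ 0.21  0.07  1.72 -0.    1.35 -0.51]
t 21.2 pos [0.5752 0.1986 0.1558] yawnow 41.18 w 0.085 F [ 0.  -0.5 -0. ]
 turn [-1.000e-04  5.000e-04 -7.823e-01]  shift now-axes [0.0264 0.098  0.0358]  shift target-axes [-0.0504  0.0881  0.0358]
```

step_arm:
  moves:
    - [0.0088,0.0327,0,0,0,0,0.085]
    - [0.0088,0.0327,0,0,0,0,0.085]
    - [0.0088,0.0327,0,0,0,0,0.085]
    - [0,0,0,0,0,-0.13,0.085]
    - [0,0,0,0,0,-0.13,0.085]
    - [0,0,0,0,0,-0.13,0.085]
    - [0,0,0,0,0,-0.13,0.085]
    - [0,0,0,0,0,-0.13,0.085]

```text
time: 22.05
tool_pos: [0.6317, 0.2822, 0.1551]
tool_rot: [-0.0, 0.099, 0.995, -0.0]
contact_force: [-0.8, -0.1, 0.1]
gripper_width: 0.996
```

step_arm:
  moves:
    - [0,0,0.02,0,0,-0.13,0.085]
    - [0,0,0.015,0,0,0,0.085]
    - [0,0,0,0,0,0,0.085]
    - [0,0,0,0,0,0,0.085]

```text
time: 22.45
tool_pos: [0.6312, 0.2829, 0.1194]
tool_rot: [-0.001, 0.037, 0.999, -0.0]
contact_force: [-0.3, -0.7, -0.1]
gripper_width: 0.994
```

```bash
python3 - <<'E'
from h import *
pistons('15')
go(.6316,.283,.018,86)
i=cv2.imread('pics/side15.png')[180:400,200:440];cv2.imwrite('pics/s15z.png',cv2.resize(i,None,fx=3.2,fy=2.7,interpolation=2))
i=cv2.imread('pics/top15.png')[180:340,200:400];cv2.imwrite('pics/t15z.png',cv2.resize(i,None,fx=4,fy=3.7,interpolation=2))
E
```

```text
side 0.83 535 top z 0.056 c [0.6107 0.4242 0.0278] pink
side 0.77 360 top z 0.065 c [0.5756 0.1208 0.0271] 
side 0.68 422 top z 0.056 c [0.6322 0.2842 0.0272] 
side 0.64 351 top z 0.064 c [0.4746 0.0277 0.0274] 
side 0.62 278 top z 0.064 c [ 0.5362 -0.0374  0.027 ] 
top 0.67 229 top z 0.068 c [ 0.5354 -0.0424  0.0239] 
top 0.65 230 top z 0.068 c [0.4716 0.0245 0.0243] 
top 0.55 263 top z 0.059 c [0.608  0.4184 0.0248] pink
top 0.51 288 top z 0.068 c [0.5746 0.1158 0.026 ] 
t 22.6 pos [0.6322 0.2837 0.1215] yawnow 85.84 w 0.085 F [ 0.2 -0.2  0.7]
 turn [ 0.0007  0.0016 -0.0027]  shift now-axes [ 0.0007 -0.0009  0.1035]  shift target-axes [ 0.0006 -0.0008  0.1035]
```

View pics/s15z.png

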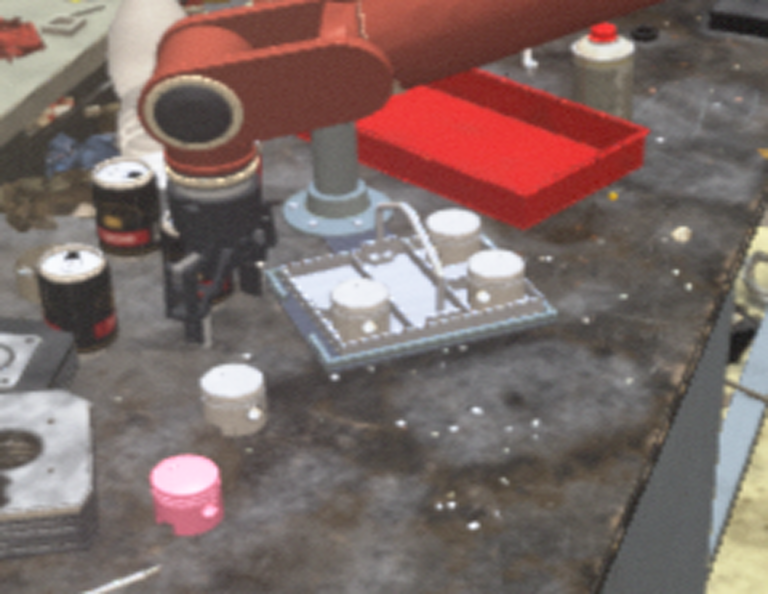

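View pics/t15z.png

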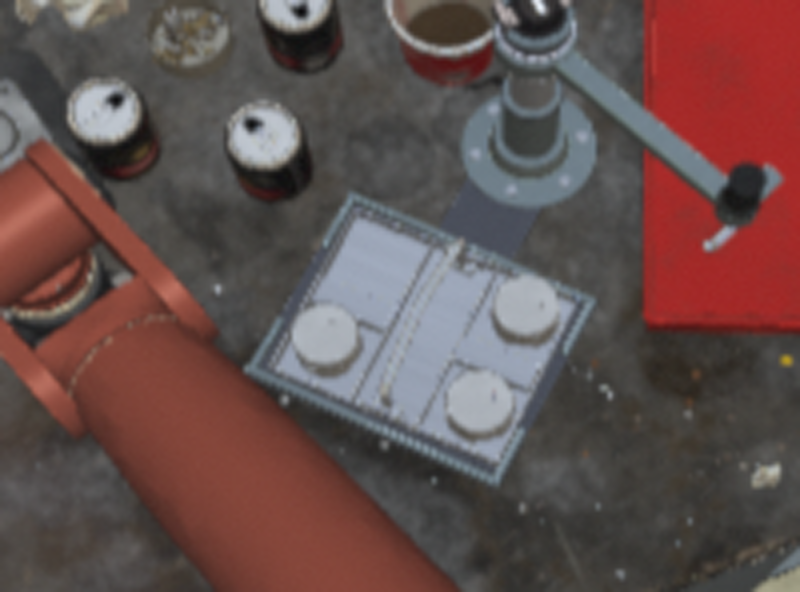

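```bash
python3 - <<'E'
from h import *
W=cloud('top',np.load('pics/top15.npz')['d'])
def px(u,v,z):
    ci=camera_info('top');K=ci['intrinsics'];T=ci['world_from_camera']
    r=T[:3,:3]@np.array([(u-K[0,2])/K[0,0],(v-K[1,2])/K[1,1],1]);o=T[:3,3];return (o+r*(z-o[2])/r[2]).round(4)
for a,b in((372,265),):
    print(px(200+a/4,180+b/3.7,.009),pocket(3))
i=cv2.imread('pics/top15.png')[225:305,255:355];cv2.imwrite('pics/t15y.png',cv2.resize(i,None,fx=8,fy=7,interpolation=2))
E
```

```text
[0.6309 0.0547 0.009 ] [0.62916098 0.04774206]
```

View pics/t15y.png

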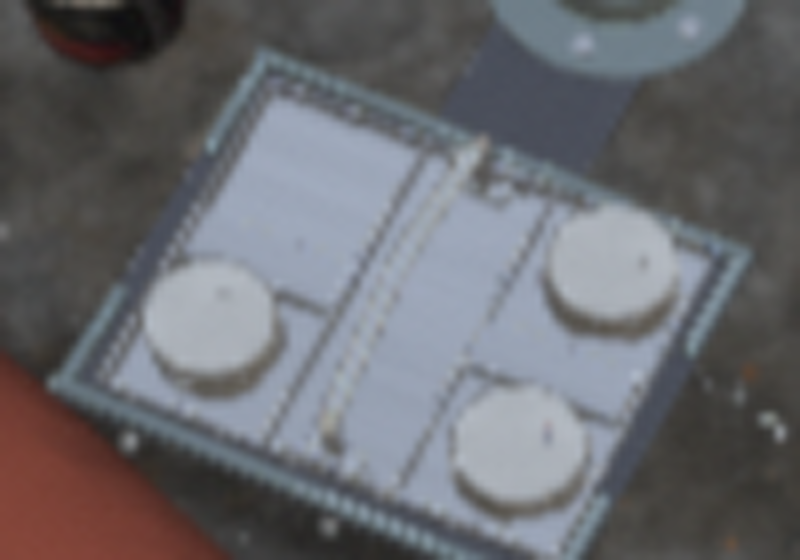

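step_arm:
  moves:
    - [0,-0.001,0.04,0,0,0,0.085]
    - [0,0,0.035,0,0,0,0.085]
    - [0,0,0.02,0,0,0,0.085]
    - [0,0,0.008,0,0,0,0.085]
    - [0,0,0,0,0,0,0.04]
    - [0,0,0,0,0,0,0.04]
    - [0,0,0,0,0,0,0.04]
    - [0,0,0,0,0,0,0.04]

```text
time: 23.45
tool_pos: [0.6333, 0.2832, 0.02]
tool_rot: [0.002, 0.036, 0.999, 0.001]
contact_force: [0.7, 0.7, 3.9]
gripper_width: 0.622
```

```bash
python3 - <<'E'
from h import *
def proj(P):
    ci=camera_info('top');K=ci['intrinsics'];T=np.linalg.inv(ci['world_from_camera'])
    P=np.atleast_2d(P);p=P@T[:3,:3].T+T[:3,3];p=p@K.T;return p[:,:2]/p[:,2:]
i0=cv2.imread('pics/top15.png')[225:305,255:355];
def draw(cx,cy,yaw,fn):
    i=cv2.resize(i0,None,fx=8,fy=7,interpolation=2)
    a=np.radians(yaw);Rm=np.array([[np.cos(a),-np.sin(a)],[np.sin(a),np.cos(a)]])
    def L(pts,col):
        w=np.array([[*(Rm@np.array(p[:2])+[cx,cy]),p[2]] for p in pts]);q=(proj(w)-[255,225]+.5)*[8,7]
        cv2.polylines(i,[q.astype(np.int32)],True,col,1)
    L([(sx*.081,sy*.102,.028) for sx,sy in((1,1),(1,-1),(-1,-1),(-1,1))],(0,0,255))
    L([(sx*.087,sy*.108,.016) for sx,sy in((1,1),(1,-1),(-1,-1),(-1,1))],(255,0,0))
    for x in(.046,-.046):
        for y in(.064,-.064):L([(x+sx*.034,y+sy*.034,.009) for sx,sy in((1,1),(1,-1),(-1,-1),(-1,1))],(0,255,0))
    L([(-.072,0,.03),(-.05,0,.1),(-.008,0,.124),(.008,0,.124),(.05,0,.1),(.072,0,.03)],(255,0,255))
    cv2.imwrite('pics/'+fn,i)
draw(.551,.0376,133.1,'m1.png')
draw(.5515,.0395,131.2,'m2.png')
E
```

```text
(no output)
```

View pics/m2.png

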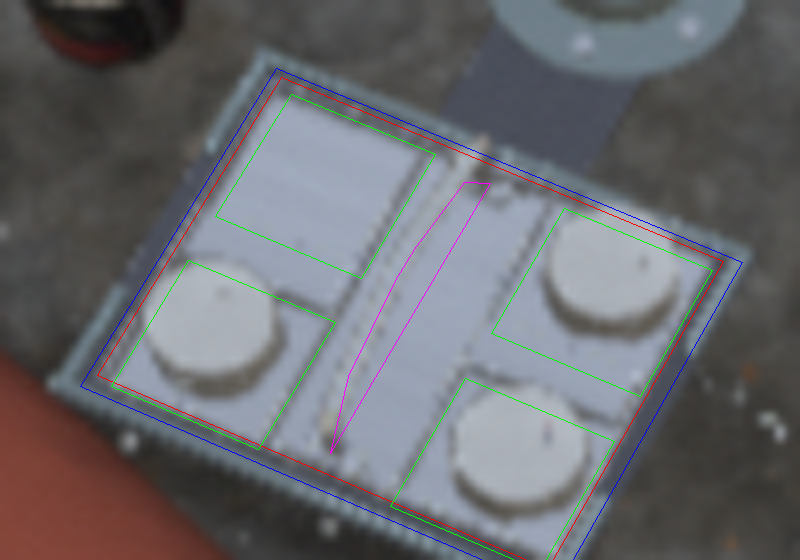

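step_arm:
  moves:
    - [0,0,0,0,0,0,0.04]
    - [0,0,-0.02,0,0,0,0.04]
    - [0,0,-0.04,0,0,0,0.04]
    - [0,0,-0.04,0,0,0,0.04]
    - [0,0,-0.03,0,0,0,0.04]
    - [0,0,0,0,0,0,0.04]

```text
time: 24.05
tool_pos: [0.6346, 0.2837, 0.1542]
tool_rot: [0.005, 0.036, 0.999, 0.002]
contact_force: [1.1, 0.1, 0.7]
gripper_width: 0.622
```

```bash
python3 - <<'E'
from h import *
go(.63,.048,.09,86)
E
```

```text
t 24.1 pos [0.6346 0.2837 0.1542] yawnow 85.89 w 0.0531 F [1.1 0.1 0.7]
 turn [ 0.0041  0.01   -0.0019]  shift now-axes [-0.0116 -0.2357  0.0633]  shift target-axes [-0.0118 -0.2355  0.0642]
```

step_arm:
  moves:
    - [-0.0015,-0.0295,0,0,0,0,0.04]
    - [-0.0015,-0.0295,0,0,0,0,0.04]
    - [-0.0015,-0.0295,0,0,0,0,0.04]
    - [-0.0015,-0.0295,0,0,0,0,0.04]
    - [-0.0015,-0.0295,0,0,0,0,0.04]
    - [-0.0015,-0.0295,0,0,0,0,0.04]
    - [-0.0015,-0.0295,0,0,0,0,0.04]
    - [-0.0015,-0.029,0,0,0,0,0.04]

```text
time: 24.85
tool_pos: [0.6252, 0.0457, 0.145]
tool_rot: [-0.002, 0.036, 0.999, 0.0]
contact_force: [0.5, -1.0, -1.0]
gripper_width: 0.618
```

step_arm:
  moves:
    - [0,0,0,0,0,0,0.04]
    - [0,0,0,0,0,0,0.04]
    - [0,0,0.02,0,0,0,0.04]
    - [0,0,0.02,0,0,0,0.04]
    - [0,0,0,0,0,0,0.04]
    - [0,0,0,0,0,0,0.04]

```text
time: 25.45
tool_pos: [0.6259, 0.0479, 0.1064]
tool_rot: [-0.001, 0.035, 0.999, 0.0]
contact_force: [1.2, 0.4, -1.3]
gripper_width: 0.625
```

```bash
python3 - <<'E'
from h import *
go(.63,.048,.06,86)
shot('side','side16')
i=cv2.imread('pics/side16.png')[160:340,230:440];cv2.imwrite('pics/s16z.png',cv2.resize(i,None,fx=3.7,fy=3.3,interpolation=2))
E
```

```text
t 25.4 pos [0.6259 0.0479 0.1064] yawnow 85.96 w 0.0534 F [ 1.2  0.4 -1.3]
 turn [ 0.0002 -0.002  -0.0008]  shift now-axes [-0.0042  0.0004  0.0464]  shift target-axes [-0.0041  0.0004  0.0464]
```

View pics/s16z.png

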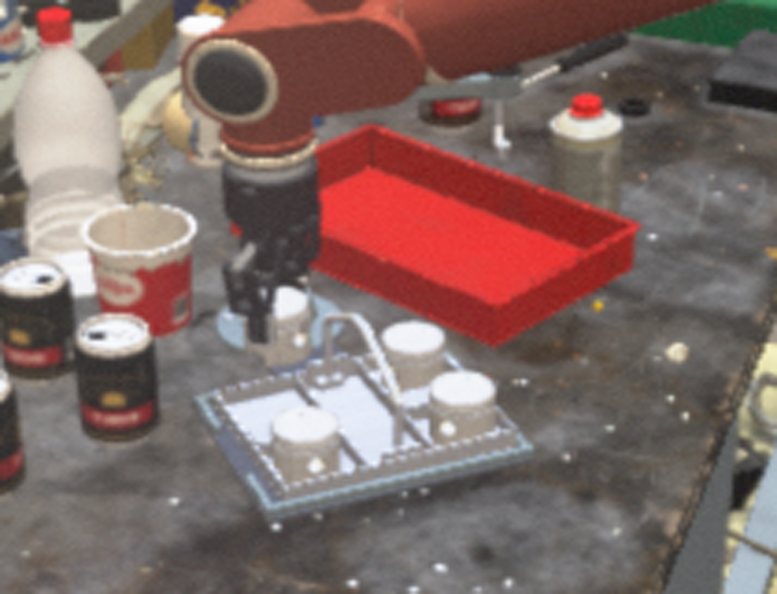

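step_arm:
  moves:
    - [-0.004,0,0.02,0,0,0,0.04]
    - [0,0,0.02,0,0,0,0.04]
    - [0,0,0.01,0,0,0,0.04]
    - [0,0,0,0,0,0,0.04]
    - [0,0,0,0,0,0,0.04]

```text
time: 26.0
tool_pos: [0.6312, 0.0467, 0.0583]
tool_rot: [0.001, 0.036, 0.999, 0.0]
contact_force: [0.3, -0.4, -1.6]
gripper_width: 0.62
```

```bash
python3 - <<'E'
from h import *
go(.63,.048,.03,86)
shot('side','side17')
i=cv2.imread('pics/side17.png')[160:340,230:440];cv2.imwrite('pics/s17z.png',cv2.resize(i,None,fx=3.7,fy=3.3,interpolation=2))
E
```

```text
t 26.0 pos [0.6312 0.0467 0.0583] yawnow 85.9 w 0.0529 F [ 0.3 -0.4 -1.6]
 turn [ 0.0001  0.0014 -0.0018]  shift now-axes [0.0014 0.0012 0.0283]  shift target-axes [0.0013 0.0012 0.0283]
```

View pics/s17z.png

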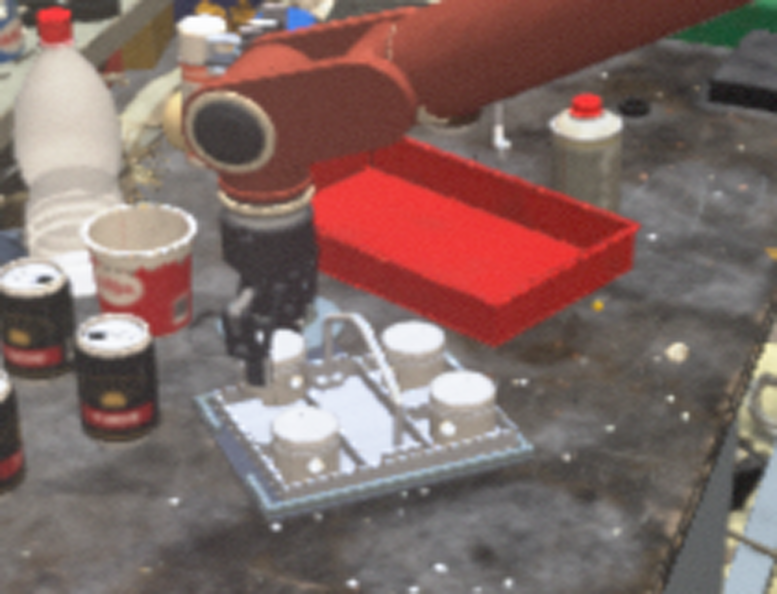

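step_arm:
  moves:
    - [0,0.001,0.01,0,0,0,0.04]
    - [0,0,0.008,0,0,0,0.04]
    - [0,0,0.004,0,0,0,0.04]
    - [0,0,0,0,0,0,0.04]

```text
time: 26.45
tool_pos: [0.6296, 0.0476, 0.0338]
tool_rot: [-0.001, 0.036, 0.999, -0.0]
contact_force: [-1.0, -0.3, -1.3]
gripper_width: 0.621
```

step_arm:
  moves:
    - [0,0,0.004,0,0,0,0.04]
    - [0,0,0.002,0,0,0,0.04]
    - [0,0,0,0,0,0,0.04]

```text
time: 26.75
tool_pos: [0.6307, 0.0475, 0.0292]
tool_rot: [0.0, 0.036, 0.999, -0.0]
contact_force: [-0.0, 0.2, -1.7]
gripper_width: 0.622
```

Smooth, no contact. Release and rise.

step_arm:
  moves:
    - [0,0,0,0,0,0,0.062]
    - [0,0,0,0,0,0,0.062]
    - [0,0,0,0,0,0,0.062]
    - [0,0,-0.01,0,0,0,0.062]
    - [0,0,-0.02,0,0,0,0.062]
    - [0,0,-0.03,0,0,0,0.062]
    - [0,0,-0.04,0,0,0,0.062]
    - [0,0,-0.04,0,0,0,0.085]

```text
time: 27.55
tool_pos: [0.6303, 0.0475, 0.1711]
tool_rot: [-0.0, 0.036, 0.999, -0.0]
contact_force: [0.7, 0.2, 0.1]
gripper_width: 0.873
```

step_arm:
  moves:
    - [0.02,0,-0.04,0,0,0,0.085]
    - [0.04,0,-0.02,0,0,0,0.085]
    - [0.04,0,-0.02,0,0,0,0.085]
    - [0.04,0,-0.02,0,0,0,0.085]
    - [0.04,0,-0.03,0,0,0,0.085]
    - [0.03,0.03,-0.03,0,0,0,0.085]
    - [0.03,0.03,0,0,0,0,0.085]
    - [0,0,0,0,0,0,0.085]

```text
time: 28.35
tool_pos: [0.3948, 0.1258, 0.3313]
tool_rot: [0.003, 0.034, 0.999, 0.001]
contact_force: [-0.4, 1.0, 0.3]
gripper_width: 0.994
```

```bash
python3 - <<'E'
from h import *
pistons('18')
go(.687,-.1055,.40,86)
i=cv2.imread('pics/side18.png')[120:340,200:440];cv2.imwrite('pics/s18z.png',cv2.resize(i,None,fx=3.2,fy=2.7,interpolation=2))
i=cv2.imread('pics/top18.png')[150:340,230:430];cv2.imwrite('pics/t18z.png',cv2.resize(i,None,fx=4,fy=3.1,interpolation=2))
E
```

```text
side 0.85 560 top z 0.055 c [0.6102 0.4236 0.0273] pink
side 0.81 360 top z 0.064 c [0.4741 0.029  0.028 ] 
side 0.7 377 top z 0.065 c [0.577  0.1201 0.0283] 
side 0.61 278 top z 0.065 c [0.6281 0.0531 0.0277] 
side 0.59 281 top z 0.065 c [ 0.5384 -0.0376  0.0264] 
side 0.4 1622 top z 0.092 c [0.7782 0.2613 0.318 ] 
top 0.8 282 top z 0.067 c [ 0.5378 -0.043   0.026 ] 
top 0.67 238 top z 0.068 c [0.6277 0.0479 0.0252] 
top 0.61 89 top z 0.074 c [0.5061 0.0883 0.0877] 
top 0.53 301 top z 0.058 c [0.6089 0.4194 0.0266] pink
t 28.6 pos [0.3968 0.123  0.3281] yawnow 85.86 w 0.0849 F [ 0.3  1.2 -0. ]
 turn [-0.0004 -0.0001 -0.0025]  shift now-axes [-0.306  -0.207  -0.0719]  shift target-axes [-0.3054 -0.2077 -0.0719]
```

View pics/s18z.png

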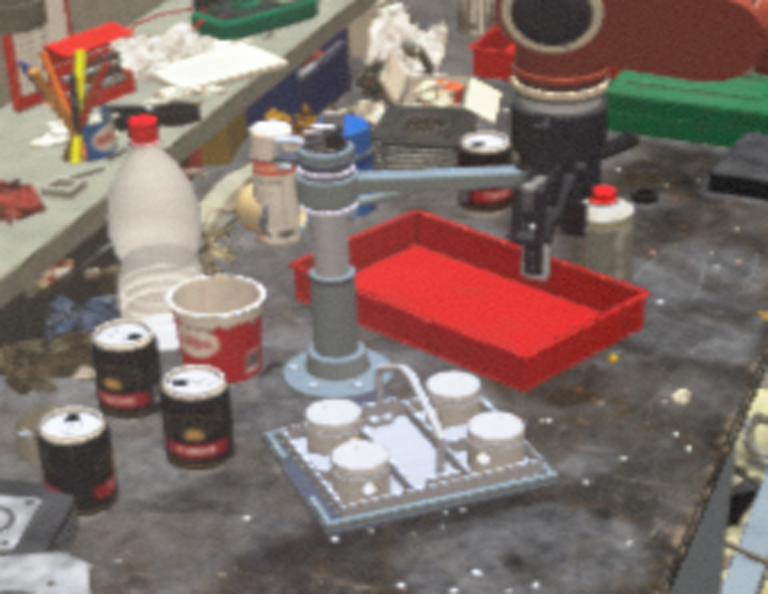

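View pics/t18z.png

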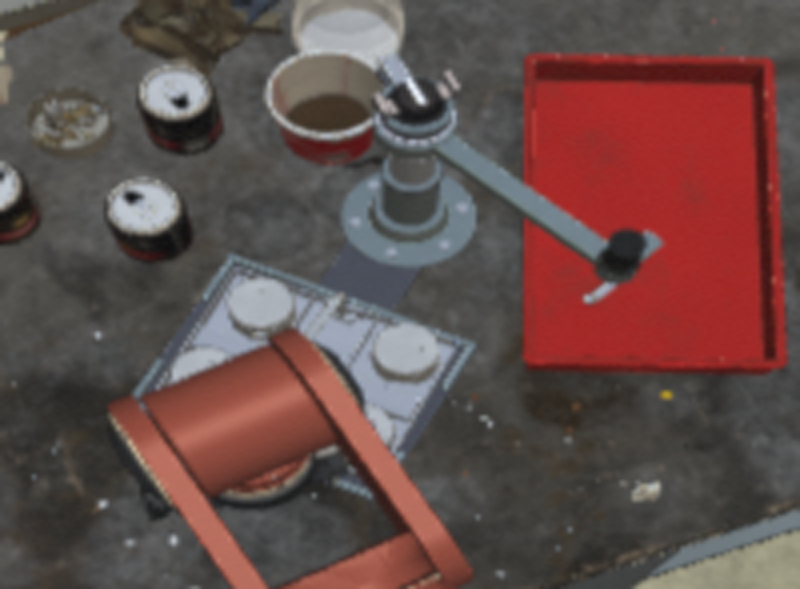

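```bash
python3 - <<'E'
from h import *
def px(n,u,v,z):
    ci=camera_info(n);K=ci['intrinsics'];T=ci['world_from_camera']
    r=T[:3,:3]@np.array([(u-K[0,2])/K[0,0],(v-K[1,2])/K[1,1],1]);o=T[:3,3];return (o+r*(z-o[2])/r[2]).round(4)
a,b=px('top',325,183.9,.34),px('top',343,175.8,.34)
print(a,b,np.hypot(*(a-b)[:2]),(a+b)/2,np.degrees(np.arctan2(*(b-a)[[1,0]])))
i=cv2.imread('pics/top18.png')[160:200,310:360];cv2.imwrite('pics/k1.png',cv2.resize(i,None,fx=14,fy=14,interpolation=2))
i=cv2.imread('pics/side18.png')[145:195,270:330];cv2.imwrite('pics/k2.png',cv2.resize(i,None,fx=12,fy=12,interpolation=2))
E
```

```text
[ 0.6843 -0.0807  0.34  ] [ 0.6877 -0.1368  0.34  ] 0.056202935866376244 [ 0.686   -0.10875  0.34   ] -86.5317707410829
```

View pics/k1.png

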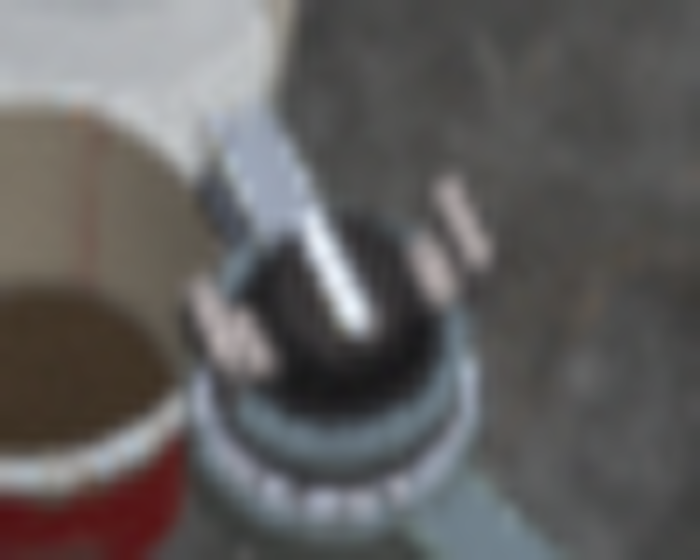

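View pics/k2.png

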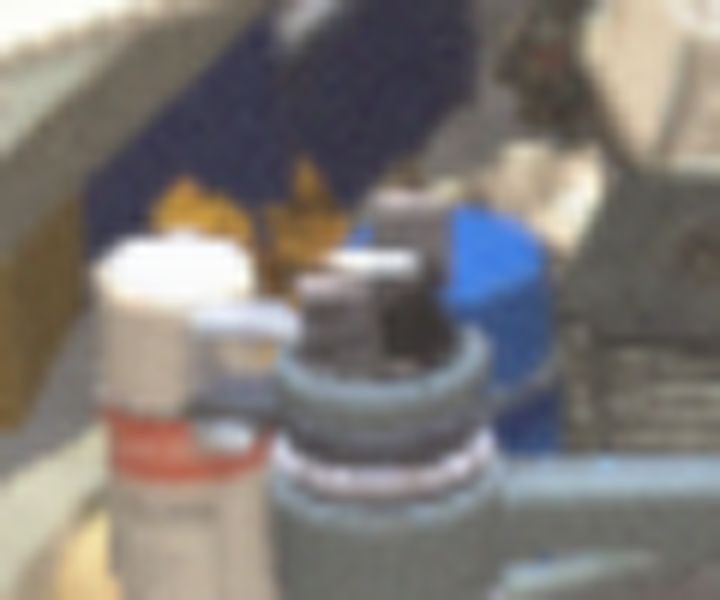

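```bash
python3 - <<'E'
from h import *
def px(n,u,v,z):
    ci=camera_info(n);K=ci['intrinsics'];T=ci['world_from_camera']
    r=T[:3,:3]@np.array([(u-K[0,2])/K[0,0],(v-K[1,2])/K[1,1],1]);o=T[:3,3];return (o+r*(z-o[2])/r[2])
f=lambda a,b,z:px('top',310+a/14-.5,160+b/14-.5,z)
def ln(n,p,q,z):
    A,B=f(*p,z),f(*q,z);d=(B-A);print(n,A.round(4)[:2],B.round(4)[:2],((A+B)/2).round(4)[:2],np.linalg.norm(d).round(3),np.degrees(np.arctan2(d[1],d[0])).round(1))
ln('Rtab',(447,185),(487,262),.344)
ln('Ltab',(197,285),(237,375),.344)
ln('tabs',(217,330),(467,223),.344)
ln('Rin',(422,240),(447,295),.344)
ln('Lin',(235,300),(270,370),.344)
ln('stripe',(315,215),(365,330),.345)
ln('claw',(262,110),(310,210),.321)
ln('clawL',(215,125),(265,225),.321)
for n in('top','side'):
    W=cloud(n,np.load('pics/%s18.npz'%n)['d']).reshape(-1,3)
    q=W[(np.hypot(W[:,0]-.687,W[:,1]+.107)<.06)&(W[:,2]>.334)];print(n,len(q));r=cv2.minAreaRect(q[:,:2].astype(np.float32));print(r)
E
```

```text
Rtab [ 0.6964 -0.1355] [ 0.678  -0.1363] [ 0.6872 -0.1359] 0.018 -177.5
Ltab [ 0.6955 -0.0811] [ 0.6746 -0.081 ] [ 0.685 -0.081] 0.021 179.7
tabs [ 0.685 -0.081] [ 0.6873 -0.136 ] [ 0.6862 -0.1085] 0.055 -87.6
Rin [ 0.6873 -0.1262] [ 0.6745 -0.1262] [ 0.6809 -0.1262] 0.013 179.7
Lin [ 0.6896 -0.0868] [ 0.673  -0.0874] [ 0.6813 -0.0871] 0.017 -177.8
stripe [ 0.7001 -0.1084] [ 0.6734 -0.108 ] [ 0.6867 -0.1082] 0.027 179.0
claw [ 0.7356 -0.1121] [ 0.7114 -0.1126] [ 0.7235 -0.1123] 0.024 -179.0
clawL [ 0.7362 -0.102 ] [ 0.7118 -0.1028] [ 0.724  -0.1024] 0.024 -178.0
top 116
((0.6866045594215393, -0.10767166316509247), (0.06094108894467354, 0.030115392059087753), 84.02497100830078)
side 72
((0.6862975358963013, -0.10606919974088669), (0.07097183912992477, 0.02870732545852661), 89.4832534790039)
```

step_arm:
  moves:
    - [-0.02,0,-0.04,0,0,0,0.085]
    - [-0.03,-0.02,-0.04,0,0,0,0.085]
    - [-0.034,-0.0245,0,0,0,0,0.085]
    - [-0.034,-0.0245,0,0,0,0,0.085]
    - [-0.034,-0.0245,0,0,0,0,0.085]
    - [-0.034,-0.0245,0,0,0,0,0.085]
    - [-0.034,-0.0245,0,0,0,0,0.085]
    - [-0.034,-0.0245,0,0,0,0,0.085]

```text
time: 29.35
tool_pos: [0.6374, -0.0628, 0.4037]
tool_rot: [-0.001, 0.037, 0.999, 0.0]
contact_force: [0.2, 1.0, -0.2]
gripper_width: 0.998
```

step_arm:
  moves:
    - [-0.03,-0.02,0,0,0,-0.045,0.085]
    - [-0.02,-0.02,0,0,0,-0.045,0.085]
    - [0,0,0,0,0,0,0.085]
    - [0,0,0,0,0,0,0.085]

```text
time: 29.75
tool_pos: [0.684, -0.1039, 0.4034]
tool_rot: [-0.002, -0.008, 1.0, 0.001]
contact_force: [-0.1, 0.5, 0.1]
gripper_width: 0.997
```

```bash
python3 - <<'E'
from h import *
go(.6867,-.107,.316,91.2)
print(state()['joint_pos'].round(2))
E
```

```text
t 29.8 pos [ 0.684  -0.1039  0.4034] yawnow 90.89 w 0.0851 F [-0.1  0.5  0.1]
 turn [ 0.0011 -0.003  -0.0055]  shift now-axes [-0.0029 -0.0032  0.0874]  shift target-axes [-0.0026 -0.0031  0.0874]
[-0.26  0.17  1.21  0.    1.77 -1.84]
```

step_arm:
  moves:
    - [0,0,0,0,0,0.149,0.085]
    - [0,0,0,0,0,0.149,0.085]
    - [0,0,0,0,0,0.149,0.085]
    - [0,0,0,0,0,0.149,0.085]
    - [0,0,0,0,0,0.149,0.085]
    - [0,0,0,0,0,0.149,0.085]
    - [0,0,0,0,0,0.149,0.085]
    - [0,0,0,0,0,0.149,0.085]

```text
time: 30.55
tool_pos: [0.6832, -0.1018, 0.4057]
tool_rot: [0.0, 0.556, 0.831, 0.0]
contact_force: [0.2, -0.0, 0.3]
gripper_width: 0.992
```

step_arm:
  moves:
    - [0,0,0,0,0,0.149,0.085]
    - [0,0,0,0,0,0.149,0.085]
    - [0,0,0,0,0,0.149,0.085]
    - [0,0,0,0,0,0.149,0.085]
    - [0,0,0,0,0,0.149,0.085]
    - [0,0,0,0,0,0.149,0.085]
    - [0,0,0,0,0,0.149,0.085]
    - [0,0,0,0,0,0.149,0.085]

```text
time: 31.35
tool_pos: [0.6832, -0.1017, 0.4057]
tool_rot: [-0.0, 0.927, 0.375, 0.0]
contact_force: [-0.3, 0.7, 0.5]
gripper_width: 0.997
```

step_arm:
  moves:
    - [0,0,0,0,0,0.149,0.085]
    - [0,0,0,0,0,0.149,0.085]
    - [0,0,0,0,0,0.149,0.085]
    - [0,0,0,0,0,0.149,0.085]
    - [0,0,0,0,0,0.149,0.085]
    - [0,0,0,0,0,0,0.085]
    - [0,0,0,0,0,0,0.085]

```text
time: 32.05
tool_pos: [0.6835, -0.102, 0.4056]
tool_rot: [0.0, 1.0, 0.017, 0.0]
contact_force: [-0.2, -0.7, 0.5]
gripper_width: 0.994
```

```bash
python3 - <<'E'
from h import *
go(.6867,-.107,.316,-88.8)
print(state()['joint_pos'].round(2))
E
```

```text
t 32.0 pos [ 0.6835 -0.102   0.4056] yawnow -88.05 w 0.0849 F [-0.2 -0.7  0.5]
 turn [ 0.     -0.0003  0.0131]  shift now-axes [0.003  0.0051 0.0896]  shift target-axes [0.0031 0.0051 0.0896]
[-0.26  0.17  1.21  0.    1.77  1.28]
```

step_arm:
  moves:
    - [0.0031,0.005,0.03,0,0,0.013,0.085]
    - [0,0,0.02,0,0,0,0.085]
    - [0,0,0,0,0,0,0.085]
    - [0,0,0,0,0,0,0.085]

```text
time: 32.45
tool_pos: [0.6869, -0.1072, 0.3554]
tool_rot: [-0.0, 1.0, 0.01, -0.0]
contact_force: [0.4, 0.2, 1.3]
gripper_width: 0.997
```

```bash
python3 - <<'E'
from h import *
shot('side','side19');shot('top','top19')
go(.6867,-.107,.316,-88.8)
i=cv2.imread('pics/side19.png')[100:220,240:380];cv2.imwrite('pics/k3.png',cv2.resize(i,None,fx=5,fy=5,interpolation=2))
E
```

```text
t 32.5 pos [ 0.6876 -0.1074  0.3574] yawnow -88.93 w 0.085 F [1.2 0.5 0.3]
 turn [ 0.0008 -0.0027 -0.0023]  shift now-axes [-0.001  -0.0004  0.0414]  shift target-axes [-0.0008 -0.0004  0.0414]
```

View pics/k3.png

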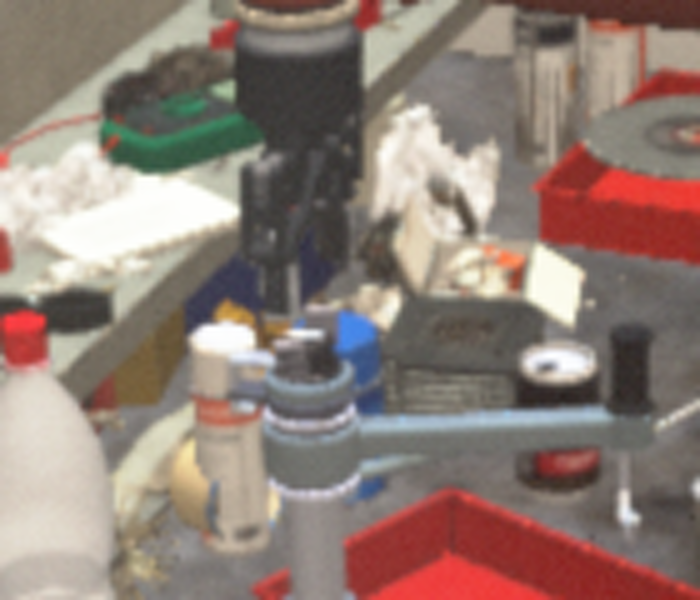

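step_arm:
  moves:
    - [0,0,0.02,0,0,0,0.085]
    - [0,0,0.015,0,0,0,0.085]
    - [0,0,0.006,0,0,0,0.085]
    - [0,0,0,0,0,0,0.085]

```text
time: 32.95
tool_pos: [0.6867, -0.1072, 0.3129]
tool_rot: [-0.0, 1.0, 0.009, -0.001]
contact_force: [-0.2, 0.1, 0.1]
gripper_width: 1.001
```

step_arm:
  moves:
    - [0,0,0,0,0,0,0.06]
    - [0,0,0,0,0,0,0.055]
    - [0,0,0,0,0,0,0.05]
    - [0,0,0,0,0,0,0.045]
    - [0,0,0,0,0,0,0.045]
    - [0,0,0,0,0,0,0.045]

```text
time: 33.55
tool_pos: [0.6877, -0.1087, 0.3185]
tool_rot: [0.002, 1.0, 0.008, 0.002]
contact_force: [-3.0, -3.1, 8.7]
gripper_width: 0.542
```

```bash
python3 - <<'E'
from h import *
shot('side','side20');shot('top','top20')
go(.6867,-.107,.316,-88.8)
i=cv2.imread('pics/side20.png')[100:220,240:380];cv2.imwrite('pics/k4.png',cv2.resize(i,None,fx=5,fy=5,interpolation=2))
E
```

```text
t 33.6 pos [ 0.6877 -0.1087  0.3185] yawnow -89.03 w 0.0464 F [-2.9 -3.5  8.9]
 turn [ 0.0034 -0.0044 -0.004 ]  shift now-axes [-0.001  -0.0017  0.0025]  shift target-axes [-0.0009 -0.0017  0.0025]
```

View pics/k4.png

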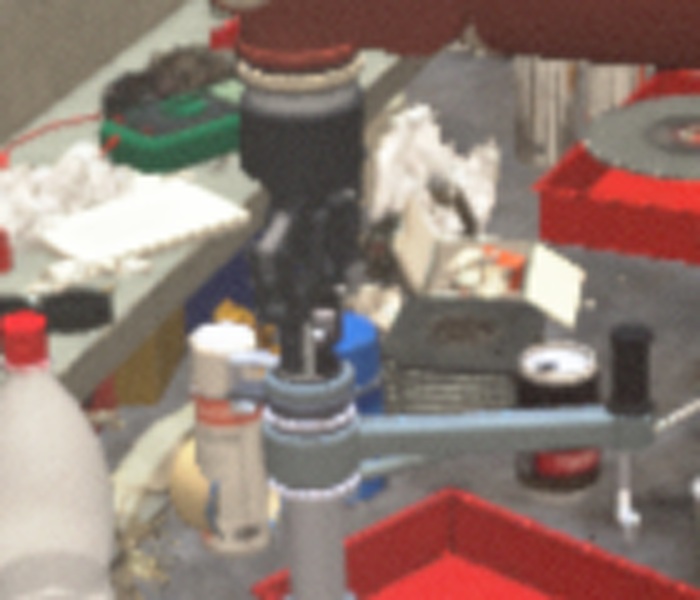

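step_arm:
  moves:
    - [0,0.001,-0.002,0,0,0,0.042]
    - [0,0,0,0,0,-0.05,0.042]
    - [0,0,0,0,0,-0.05,0.042]
    - [0,0,0,0,0,-0.05,0.042]

```text
time: 34.05
tool_pos: [0.6877, -0.1092, 0.3186]
tool_rot: [0.001, 0.996, 0.084, 0.001]
contact_force: [-1.2, -3.5, 5.3]
gripper_width: 0.534
```

```bash
python3 - <<'E'
from h import *
go(.6867,-.107,.316,-88.8);print(state()['ft_torque'].round(2))
E
```

```text
t 34.0 pos [ 0.6877 -0.1092  0.3186] yawnow -80.31 w 0.0456 F [-1.2 -3.5  5.3]
 turn [ 0.0024 -0.0029  0.1483]  shift now-axes [-0.0006 -0.0023  0.0026]  shift target-axes [-0.0009 -0.0022  0.0026]
[-0.46  0.17 -0.03]
```

step_arm:
  moves:
    - [0,0,0,0,0,-0.08,0.042]
    - [0,0,0,0,0,-0.08,0.042]
    - [0,0,0,0,0,-0.08,0.042]
    - [0,0,0,0,0,-0.08,0.042]
    - [0,0,0,0,0,-0.08,0.042]
    - [0,0,0,0,0,-0.08,0.042]
    - [0,0,0,0,0,0,0.042]

```text
time: 34.75
tool_pos: [0.6883, -0.1106, 0.3186]
tool_rot: [0.003, 0.948, 0.318, 0.002]
contact_force: [1.3, -6.3, 4.7]
gripper_width: 0.538
```

```bash
python3 - <<'E'
from h import *
shot('side','side21');shot('top','top21')
go(.6867,-.107,.316,-88.8);print(state()['ft_torque'].round(2))
i=cv2.imread('pics/side21.png')[130:210,260:350];cv2.imwrite('pics/k5.png',cv2.resize(i,None,fx=7,fy=7,interpolation=2))
E
```

```text
t 34.9 pos [ 0.6882 -0.1105  0.3186] yawnow -52.97 w 0.0461 F [ 2.2 -6.9  5.1]
 turn [ 0.0059 -0.0032  0.6253]  shift now-axes [ 0.0009 -0.0038  0.0026]  shift target-axes [-0.0015 -0.0036  0.0026]
[-0.93 -0.27  0.02]
```

View pics/k5.png

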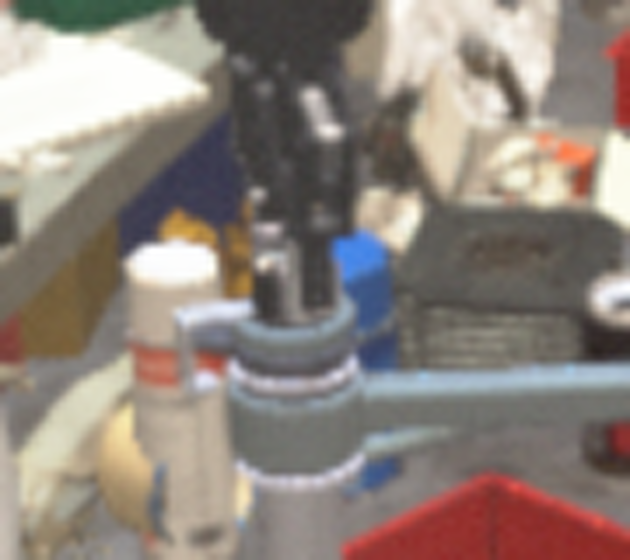

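step_arm:
  moves:
    - [-0.0018,0.0024,0,0,0,-0.08,0.042]
    - [0,0,0,0,0,-0.08,0.042]
    - [0,0,0,0,0,-0.08,0.042]
    - [0,0,0,0,0,-0.08,0.042]
    - [0,0,0,0,0,-0.08,0.042]
    - [0,0,0,0,0,-0.08,0.042]
    - [0,0,0,0,0,-0.06,0.042]
    - [0,0,0,0,0,0,0.042]

```text
time: 35.65
tool_pos: [0.6896, -0.1118, 0.3187]
tool_rot: [0.003, 0.828, 0.56, 0.003]
contact_force: [7.1, -2.2, 4.3]
gripper_width: 0.537
```

```bash
python3 - <<'E'
from h import *
go(.6867,-.107,.316,-88.8);print(state()['ft_torque'].round(2))
E
```

```text
t 35.6 pos [ 0.6896 -0.1118  0.3187] yawnow -21.89 w 0.0459 F [ 7.1 -2.2  4.3]
 turn [ 0.0064 -0.0064  1.1678]  shift now-axes [ 0.0034 -0.0045  0.0026]  shift target-axes [-0.0028 -0.0049  0.0027]
[-0.25 -0.98 -0.03]
```

step_arm:
  moves:
    - [0,0,0,0,0,-0.05,0.042]
    - [0,0,0,0,0,-0.03,0.042]
    - [0,0,0,0,0,0,0.042]
    - [0,0,0,0,0,0,0.042]

```text
time: 36.05
tool_pos: [0.6897, -0.1119, 0.3187]
tool_rot: [0.003, 0.807, 0.591, 0.003]
contact_force: [7.8, -1.6, 3.7]
gripper_width: 0.539
```

```bash
python3 - <<'E'
from h import *
go(.6867,-.107,.316,-20);print(state()['ft_torque'].round(2))
E
```

```text
t 36.0 pos [ 0.6897 -0.1119  0.3187] yawnow -17.55 w 0.046 F [ 7.8 -1.6  3.7]
 turn [ 0.009  -0.0017  0.0427]  shift now-axes [ 0.0038 -0.0044  0.0027]  shift target-axes [ 0.0036 -0.0045  0.0027]
[-0.11 -1.16 -1.13]
```

step_arm:
  moves:
    - [0,0,0,0,0,0,0.07]
    - [0,0,0,0,0,0,0.085]
    - [0,0,0,0,0,0,0.085]
    - [0,0,-0.01,0,0,0,0.085]
    - [0,0,-0.03,0,0,0,0.085]
    - [0,0,-0.04,0,0,0,0.085]
    - [0,0,-0.03,0,0,0,0.085]
    - [0,0,0,0,0,0,0.085]

```text
time: 36.85
tool_pos: [0.6881, -0.1113, 0.435]
tool_rot: [0.005, 0.806, 0.592, 0.004]
contact_force: [-0.3, 0.1, 0.8]
gripper_width: 0.993
```

```bash
python3 - <<'E'
from h import *
shot('side','side22');shot('top','top22')
i=cv2.imread('pics/side22.png')[130:210,260:350];cv2.imwrite('pics/k6.png',cv2.resize(i,None,fx=7,fy=7,interpolation=2))
for n in('side','top'):
    W=cloud(n,np.load('pics/%s22.npz'%n)['d']).reshape(-1,3)
    q=W[(np.hypot(W[:,0]-.504,W[:,1]+.188)<.03)&(W[:,2]>.31)&(W[:,2]<.345)];print(n,'grip',len(q),q.mean(0).round(4),len(q)>8 and fitc(q[:,:2]).round(4))
go(.5045,-.1875,.40,-18)
E
```

```text
side grip 64 [ 0.5042 -0.1815  0.3235] [ 0.504  -0.1831  0.0138]
top grip 80 [ 0.504  -0.1872  0.3287] [ 0.5049 -0.1879  0.0131]
t 37.0 pos [ 0.6873 -0.1112  0.4284] yawnow -17.34 w 0.0849 F [ 0.1  0.2 -0.5]
 turn [ 0.003  -0.0003  0.0115]  shift now-axes [-0.1274 -0.1518  0.0279]  shift target-axes [-0.1291 -0.1503  0.0284]
```

View pics/k6.png

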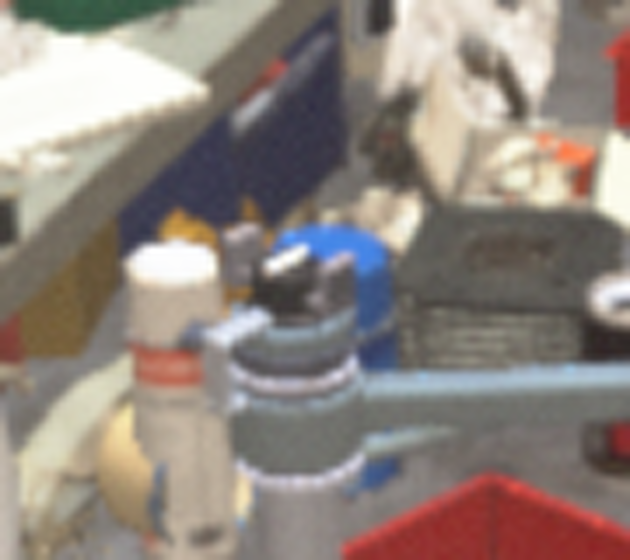

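View pics/top22.png

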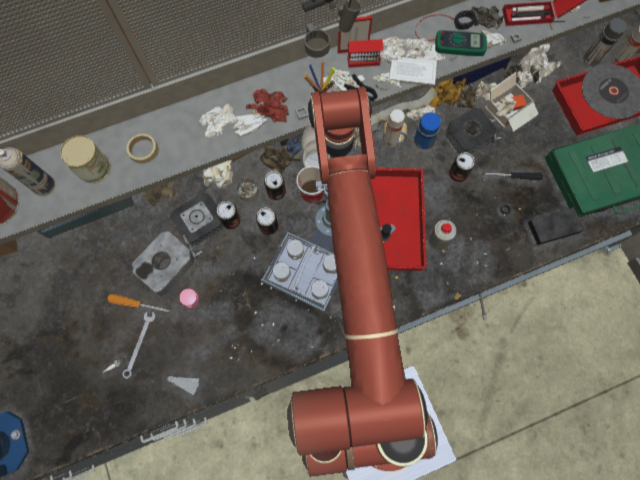

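step_arm:
  moves:
    - [-0.0255,-0.0304,0,0,0,0,0.085]
    - [-0.0255,-0.0304,0,0,0,0,0.085]
    - [-0.0255,-0.0304,0,0,0,0,0.085]
    - [-0.0255,-0.0304,0,0,0,0,0.085]
    - [-0.0255,-0.0304,0.02,0,0,0,0.085]
    - [0,0,0.02,0,0,0,0.085]
    - [0,0,0,0,0,0,0.085]
    - [0,0,0,0,0,0,0.085]

```text
time: 37.75
tool_pos: [0.5037, -0.1873, 0.3849]
tool_rot: [-0.001, 0.806, 0.592, -0.001]
contact_force: [0.3, 0.0, 1.2]
gripper_width: 0.995
```

```bash
python3 - <<'E'
from h import *
go(.504,-.187,.29,-18)
E
```

```text
t 37.8 pos [ 0.5037 -0.1873  0.3849] yawnow -17.35 w 0.085 F [0.3 0.  1.2]
 turn [-0.0029 -0.0007  0.0114]  shift now-axes [0.0003 0.0004 0.0949]  shift target-axes [0.0004 0.0002 0.0949]
```

step_arm:
  moves:
    - [0,0,0.03,0,0,0,0.085]
    - [0,0,0.03,0,0,0,0.085]
    - [0,0,0.025,0,0,0,0.085]
    - [0,0,0.01,0,0,0,0.085]
    - [0,0,0,0,0,0,0.085]

```text
time: 38.25
tool_pos: [0.5041, -0.1871, 0.2901]
tool_rot: [-0.001, 0.805, 0.593, -0.001]
contact_force: [0.5, 0.1, 0.1]
gripper_width: 0.995
```

```bash
python3 - <<'E'
from h import *
go(.504,-.187,.29,-18)
shot('side','side23')
i=cv2.imread('pics/side23.png')[100:220,270:410];cv2.imwrite('pics/g1.png',cv2.resize(i,None,fx=5,fy=5,interpolation=2))
E
```

```text
t 38.2 pos [ 0.5041 -0.1871  0.2901] yawnow -17.31 w 0.085 F [0.5 0.1 0.1]
 turn [-0.0027 -0.0005  0.012 ]  shift now-axes [ 0.0001 -0.0001  0.0001]  shift target-axes [ 0.0001 -0.0001  0.0001]
```

View pics/g1.png

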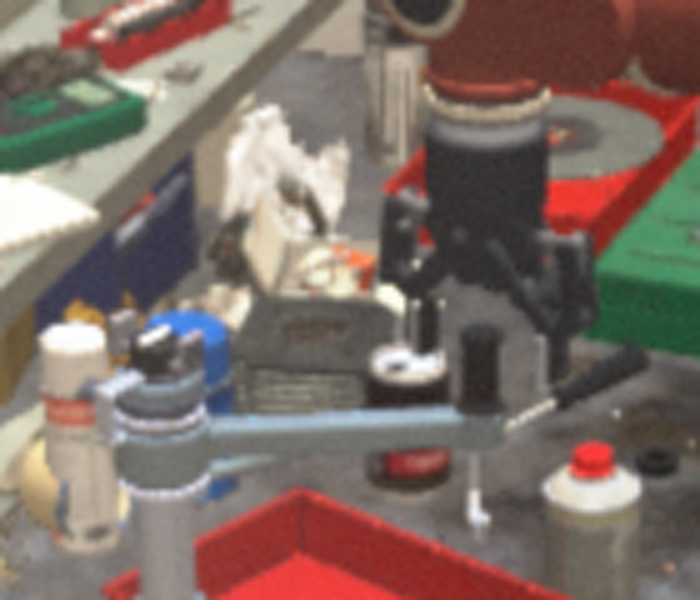

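step_arm:
  moves:
    - [0,0,0,0,0,0,0.03]
    - [0,0,0,0,0,0,0.01]
    - [0,0,0,0,0,0,0.01]
    - [0,0,0,0,0,0,0.01]
    - [0,0,0,0,0,0,0.01]
    - [0,0,0,0,0,0,0.01]
    - [0,0,0,0,0,0,0.01]

```text
time: 39.0
tool_pos: [0.5045, -0.1878, 0.2923]
tool_rot: [0.001, 0.806, 0.592, 0.001]
contact_force: [1.1, 0.6, 3.9]
gripper_width: 0.28
```

```bash
python3 - <<'E'
from h import *
shot('side','side24')
i=cv2.imread('pics/side24.png')[100:220,270:410];cv2.imwrite('pics/g2.png',cv2.resize(i,None,fx=5,fy=5,interpolation=2))
go(.504,-.187,.29,-18)
E
```

```text
t 39.0 pos [ 0.5045 -0.1878  0.2923] yawnow -17.36 w 0.0245 F [0.9 1.2 5.7]
 turn [0.002  0.0001 0.0112]  shift now-axes [ 0.0006 -0.0007  0.0023]  shift target-axes [ 0.0006 -0.0007  0.0023]
```

View pics/g2.png

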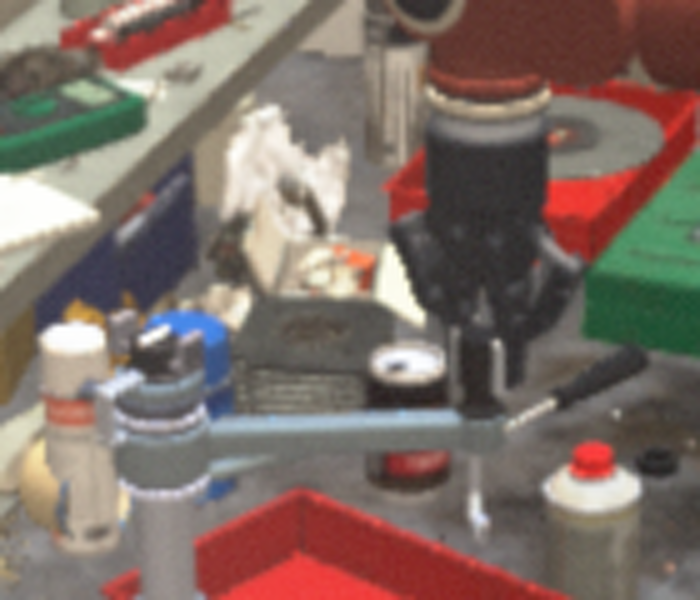

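```bash
cat >> h.py <<'E'
PO=np.array([.6875,-.108])
def arc(a1,n,r=.2,a0=None):
    s=state();q=s['tool_rot'];M=R.from_quat([q[1],q[2],q[3],q[0]])
    p=s['tool_pos'];d=p[:2]-PO
    b=np.degrees(np.arctan2(d[1],d[0]))%360
    print('t',round(s['time'],1),'pos',np.round(p,4),'angle now',b.round(2),'r',np.hypot(*d).round(4),'F',np.round(s['contact_force'],1),'w',round(s['gripper_width']*.0854,4),'tilt',np.degrees(np.arccos(-M.as_matrix()[2,2])).round(2))
    prev=p[:2]
    for k in range(1,n+1):
        a=np.radians(b+(a1-b)*k/n);t=PO+r*np.array([np.cos(a),np.sin(a)])
        print((M.inv().apply([*(t-prev),0])).round(4)[:2],end=' ');prev=t
    print()
E
python3 - <<'E'
from h import *
arc(152.9,8)
E
```

```text
t 39.0 pos [ 0.5045 -0.1878  0.2923] angle now 203.56 r 0.1996 F [0.9 1.2 5.7] w 0.0245 tilt 0.12
[ 0.0172 -0.0138] [ 0.0189 -0.0115] [ 0.02   -0.0094] [ 0.0209 -0.0071] [ 0.0216 -0.0048] [ 0.022  -0.0023] [0.0221 0.0001] [0.0219 0.0025]
```

step_arm:
  moves:
    - [0.0172,-0.0138,0,0,0,0,0.01]
    - [0.0189,-0.0115,0,0,0,0,0.01]
    - [0.02,-0.0094,0,0,0,0,0.01]
    - [0.0209,-0.0071,0,0,0,0,0.01]
    - [0,0,0,0,0,0,0.01]

```text
time: 39.55
tool_pos: [0.4898, -0.1001, 0.2923]
tool_rot: [0.003, 0.805, 0.593, 0.003]
contact_force: [11.4, -0.6, 0.3]
gripper_width: 0.278
```

```bash
python3 - <<'E'
from h import *
arc(152.9,4)
E
```

```text
t 39.5 pos [ 0.4898 -0.1001  0.2923] angle now 177.7 r 0.1979 F [11.4 -0.6  0.3] w 0.0238 tilt 0.52
[ 0.0206 -0.0065] [ 0.0215 -0.0021] [0.0216 0.0002] [0.0215 0.0026]
```

```bash
sed -i 's/^PO=.*/PO=np.array([.6898,-.1108])/' h.py; python3 - <<'E'
from h import *
d=np.array([.5515,.0395])+[.0003,.0005]-PO
print(np.hypot(*d),np.degrees(np.arctan2(d[1],d[0])))
arc(152.9,5,.2)
E
```

```text
0.20441291544322732 132.46223571101748
t 39.5 pos [ 0.4898 -0.1001  0.2923] angle now 176.93 r 0.2003 F [11.4 -0.6  0.3] w 0.0238 tilt 0.52
[ 0.0165 -0.0031] [ 0.0166 -0.002 ] [ 0.0168 -0.0006] [0.0168 0.0008] [0.0166 0.0022]
```

step_arm:
  moves:
    - [0.0171,-0.0012,0,0,0,0,0.01]
    - [0.0166,-0.002,0,0,0,0,0.01]
    - [0.0168,-0.0006,0,0,0,0,0.01]
    - [0.0168,0.0008,0,0,0,0,0.01]
    - [0.0166,0.0022,0,0,0,0,0.01]
    - [0,0,0,0,0,0,0.01]

```text
time: 40.15
tool_pos: [0.5122, -0.0204, 0.2923]
tool_rot: [0.001, 0.805, 0.593, 0.001]
contact_force: [1.8, -0.4, 6.2]
gripper_width: 0.284
```

```bash
python3 - <<'E'
from h import *
shot('side','side25');shot('top','top25')
i=cv2.imread('pics/side25.png')[120:320,250:450];cv2.imwrite('pics/g3.png',cv2.resize(i,None,fx=3.5,fy=3,interpolation=2))
arc(152.9,2,.2)
E
```

```text
t 40.2 pos [ 0.5118 -0.0212  0.2923] angle now 153.28 r 0.1993 F [ 0.7 -0.3  5.5] w 0.0242 tilt 0.09
[ 0.0008 -0.0006] [0.0006 0.0001]
```

View pics/g3.png

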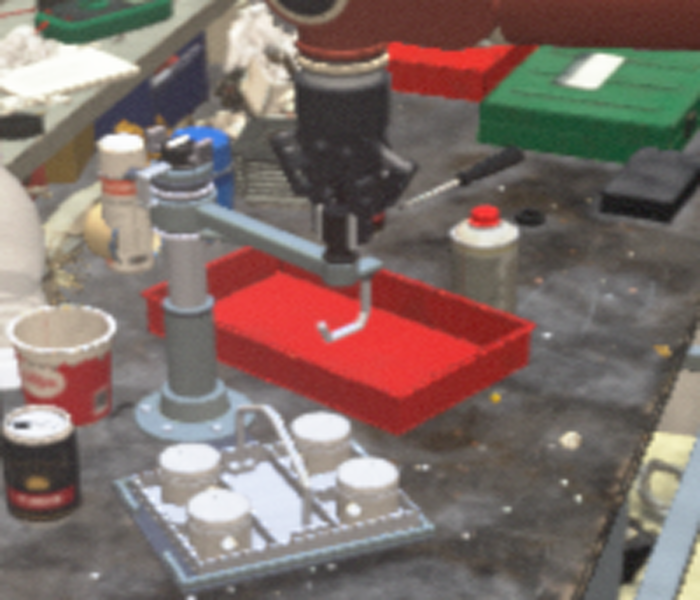

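step_arm:
  moves:
    - [0,0,0.012,0,0,0,0.01]
    - [0,0,0.015,0,0,0,0.01]
    - [0,0,0.015,0,0,0,0.01]
    - [0,0,0.015,0,0,0,0.01]
    - [0,0,0.015,0,0,0,0.01]
    - [0,0,0.015,0,0,0,0.01]
    - [0,0,0.012,0,0,0,0.01]
    - [0,0,0.007,0,0,0,0.01]

```text
time: 41.05
tool_pos: [0.5122, -0.0212, 0.1885]
tool_rot: [0.001, 0.806, 0.592, 0.001]
contact_force: [-5.4, 3.1, 17.5]
gripper_width: 0.282
```

```bash
python3 - <<'E'
from h import *
shot('side','side26');shot('top','top26')
i=cv2.imread('pics/side26.png')[140:320,250:450];cv2.imwrite('pics/g4.png',cv2.resize(i,None,fx=3.8,fy=3.3,interpolation=2))
arc(152.9,2,.2)
# heights near hook: arm bar top
W=cloud('side',np.load('pics/side26.npz')['d']).reshape(-1,3)
E
```

```text
t 41.1 pos [ 0.512  -0.0213  0.1878] angle now 153.29 r 0.199 F [-3.7  1.6 14.1] w 0.0242 tilt 0.1
[ 0.0008 -0.0008] [0.0007 0.0001]
```

View pics/g4.png

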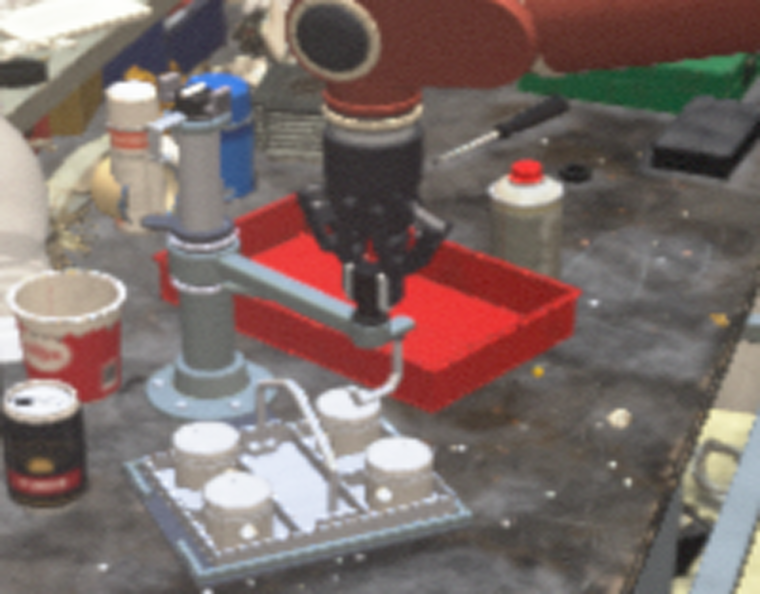

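```bash
python3 - <<'E'
from h import *
arc(132.5,7,.2)
E
```

```text
t 41.1 pos [ 0.512  -0.0213  0.1878] angle now 153.29 r 0.199 F [-3.7  1.6 14.1] w 0.0242 tilt 0.1
[0.0103 0.001 ] [0.0101 0.0025] [0.0099 0.003 ] [0.0098 0.0035] [0.0096 0.004 ] [0.0093 0.0045] [0.0091 0.005 ]
```

step_arm:
  moves:
    - [0.0103,0.0003,0.002,0,0,0,0.01]
    - [0.0101,0.0023,0.001,0,0,0,0.01]
    - [0.0099,0.003,0,0,0,0,0.01]
    - [0.0098,0.0035,0,0,0,0,0.01]
    - [0.0096,0.004,0,0,0,0,0.01]
    - [0,0,0,0,0,0,0.01]

```text
time: 41.75
tool_pos: [0.5419, 0.0222, 0.1869]
tool_rot: [0.003, 0.805, 0.593, 0.003]
contact_force: [0.0, -0.4, 15.4]
gripper_width: 0.284
```

```bash
python3 - <<'E'
from h import *
shot('side','side27');shot('top','top27')
i=cv2.imread('pics/side27.png')[180:320,270:430];cv2.imwrite('pics/g5.png',cv2.resize(i,None,fx=4.8,fy=4.2,interpolation=2))
arc(132.5,2,.2)
E
```

```text
t 41.9 pos [0.5416 0.0218 0.1869] angle now 138.18 r 0.1989 F [ 0.7 -0.6 14.6] w 0.0238 tilt 0.45
[0.0094 0.0033] [0.0087 0.0048]
```

View pics/g5.png

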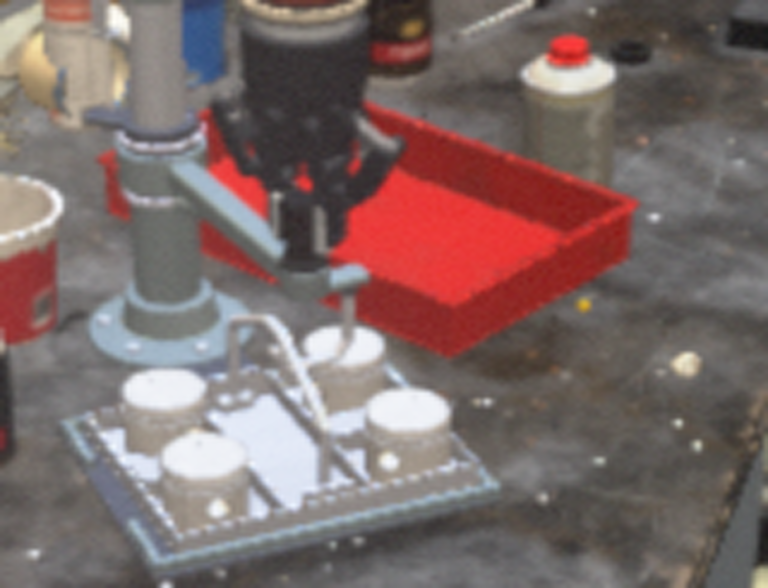

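step_arm:
  moves:
    - [0.0092,0.0033,0,0,0,0,0.01]
    - [0.009,0.0048,0,0,0,0,0.01]
    - [0,0,0,0,0,0,0.01]
    - [0,0,0,0,0,0,0.01]

```text
time: 42.25
tool_pos: [0.5556, 0.036, 0.1875]
tool_rot: [0.004, 0.806, 0.592, 0.003]
contact_force: [2.6, -2.4, 14.9]
gripper_width: 0.282
```

```bash
python3 - <<'E'
from h import *
shot('side','side28');shot('top','top28')
i=cv2.imread('pics/side28.png')[180:320,270:430];cv2.imwrite('pics/g6.png',cv2.resize(i,None,fx=4.8,fy=4.2,interpolation=2))
arc(132.5,2,.2)
E
```

```text
t 42.4 pos [0.5554 0.0359 0.1875] angle now 132.48 r 0.199 F [ 1.5 -2.8 15.1] w 0.0242 tilt 0.59
[ 0.0005 -0.0009] [-0. -0.]
```

View pics/g6.png

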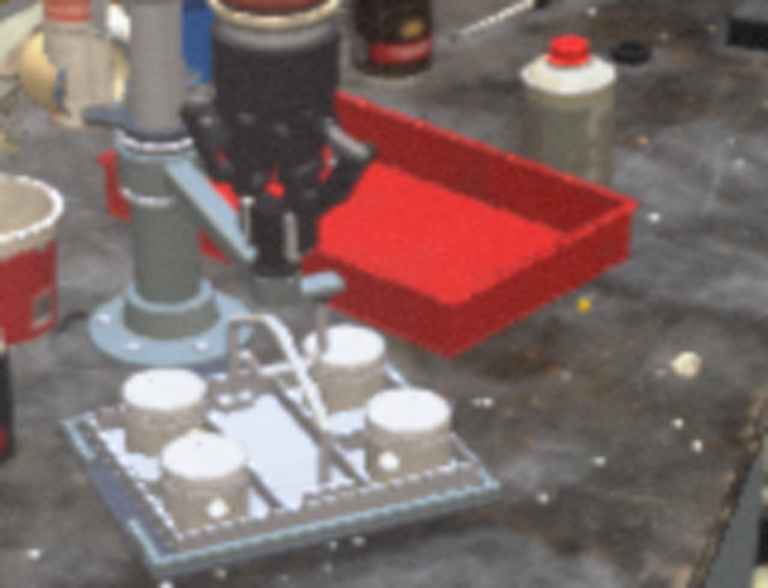

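```bash
python3 - <<'E'
from h import *
n='side'
ci=camera_info(n);K=ci['intrinsics'];T=np.linalg.inv(ci['world_from_camera'])
def proj(P):
    P=np.atleast_2d(P);p=P@T[:3,:3].T+T[:3,3];p=p@K.T;return p[:,:2]/p[:,2:]
i=cv2.resize(cv2.imread('pics/side28.png')[180:320,270:430],None,fx=4.8,fy=4.2,interpolation=2)
a=np.radians(132.);Rm=np.array([[np.cos(a),-np.sin(a)],[np.sin(a),np.cos(a)]]);c=np.array([.5525,.0405])
def L(pts,col,closed=True):
    w=np.array([[*(Rm@np.array(p[:2])+c),p[2]] for p in pts]);q=(proj(w)-[270,180]+.5)*[4.8,4.2]
    cv2.polylines(i,[q.astype(np.int32)],closed,col,1)
    return q
L([(sx*.081,sy*.102,.028) for sx,sy in((1,1),(1,-1),(-1,-1),(-1,1))],(0,0,255))
print(L([(-.072,0,.02),(-.072,0,.08),(-.008,0,.124),(.008,0,.124),(.072,0,.08),(.072,0,.02)],(255,0,255),False))
# hook
p=state()['tool_pos'];s=.196-(.2923-.1875)
th=np.radians(132.48);t=np.array([np.sin(th),-np.cos(th)]) # clockwise tangent (positive swing)
h=np.array([.5554,.0359])
w=np.array([[*(h-.030*t),s+.05],[*(h-.030*t),s-.004],[*(h+.026*t),s-.004],[*(h+.026*t),s+.018]])
q=(proj(w)-[270,180]+.5)*[4.8,4.2];cv2.polylines(i,[q.astype(np.int32)],False,(0,255,0),1)
cv2.imwrite('pics/g7.png',i)
E
```

```text
[[244.18099838 395.08697248]
 [241.57966573 328.23991043]
 [277.66519637 321.25952463]
 [287.51787138 332.50991287]
 [329.34001327 431.60765758]
 [330.60779135 500.99226621]]
```

View pics/g7.png

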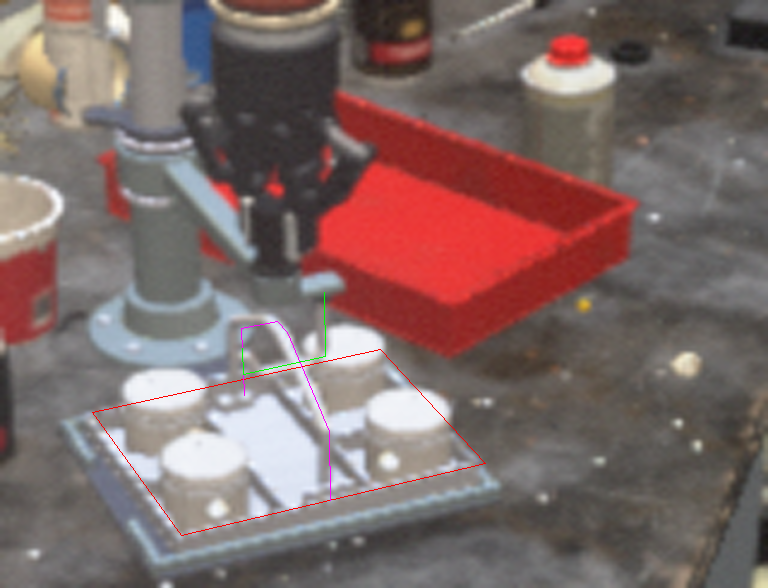

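step_arm:
  moves:
    - [0,0,-0.01,0,0,0,0.01]
    - [0,0,-0.01,0,0,0,0.01]
    - [0,0,-0.008,0,0,0,0.01]
    - [0,0,-0.005,0,0,0,0.01]
    - [0,0,-0.005,0,0,0,0.01]
    - [0,0,-0.005,0,0,0,0.01]

```text
time: 42.95
tool_pos: [0.5538, 0.0349, 0.227]
tool_rot: [0.004, 0.806, 0.592, 0.001]
contact_force: [6.1, -5.8, 2.8]
gripper_width: 0.279
```

```bash
python3 - <<'E'
from h import *
shot('side','side29');shot('top','top29')
i=cv2.imread('pics/side29.png')[180:320,270:430];cv2.imwrite('pics/g8.png',cv2.resize(i,None,fx=4.8,fy=4.2,interpolation=2))
arc(132.5,2,.2)
E
```

```text
t 43.0 pos [0.5541 0.0351 0.228 ] angle now 132.93 r 0.1992 F [ 4.8 -4.8  5.2] w 0.0242 tilt 0.46
[ 0.001  -0.0003] [0.0006 0.0004]
```

View pics/g8.png

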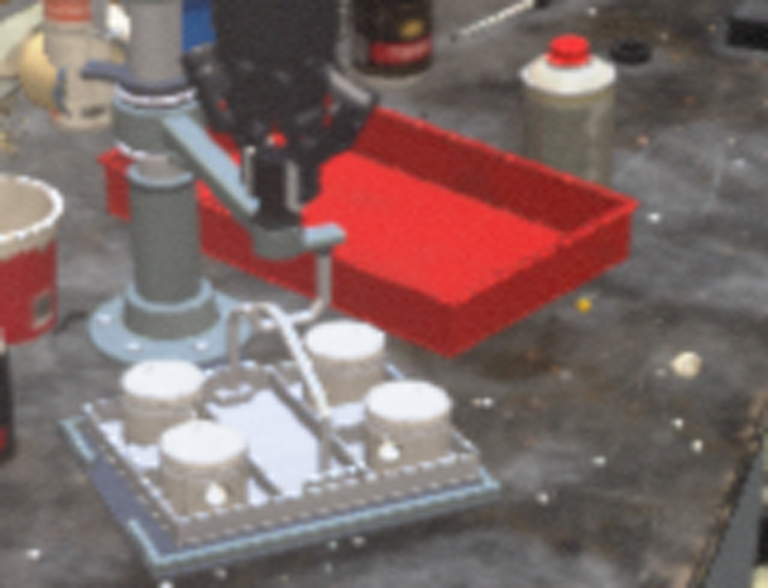

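step_arm:
  moves:
    - [-0.0005,0.001,-0.006,0,0,0,0.01]
    - [0,0,-0.008,0,0,0,0.01]
    - [0,0,-0.008,0,0,0,0.01]
    - [0,0,-0.008,0,0,0,0.01]
    - [0,0,-0.008,0,0,0,0.01]
    - [0,0,-0.008,0,0,0,0.01]
    - [0,0,-0.008,0,0,0,0.01]
    - [0,0,-0.006,0,0,0,0.01]

```text
time: 43.85
tool_pos: [0.5536, 0.0346, 0.2859]
tool_rot: [0.002, 0.806, 0.592, 0.0]
contact_force: [4.6, -4.9, 1.3]
gripper_width: 0.283
```

```bash
python3 - <<'E'
from h import *
shot('side','side30');shot('top','top30')
i=cv2.imread('pics/side30.png')[150:320,250:440];cv2.imwrite('pics/g9.png',cv2.resize(i,None,fx=4.1,fy=3.5,interpolation=2))
arc(132.5,2,.2)
E
```

```text
t 44.0 pos [0.554  0.0348 0.2871] angle now 133.01 r 0.1992 F [ 3.6 -4.2  4.2] w 0.0244 tilt 0.3
[ 0.0012 -0.0003] [0.0008 0.0004]
```

View pics/g9.png

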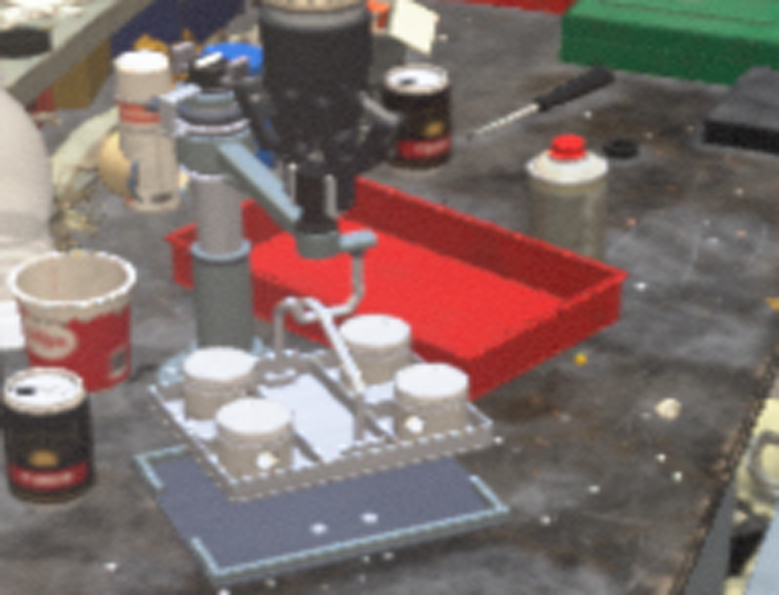

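step_arm:
  moves:
    - [0,0,-0.004,0,0,0,0.01]
    - [0,0,-0.003,0,0,0,0.01]
    - [0,0,0,0,0,0,0.01]

```text
time: 44.25
tool_pos: [0.5536, 0.0347, 0.2923]
tool_rot: [0.002, 0.806, 0.592, -0.0]
contact_force: [4.6, -6.4, 3.6]
gripper_width: 0.284
```

```bash
python3 - <<'E'
from h import *
for n in('top','side'):
    z=np.load('pics/%s1.npz'%n);im=z['im'].astype(int);W=cloud(n,z['d'])
    m=(im[...,0]>90)&(im[...,0]-im[...,1]>50)&(abs(W[...,0]-.605)<.23)&(abs(W[...,1]+.29)<.2)&(W[...,2]<.06)&(W[...,2]>-.01)
    m=cv2.morphologyEx(m.astype(np.uint8),cv2.MORPH_OPEN,np.ones((2,2)))>0
    q=W[m];r=cv2.minAreaRect(q[:,:2].astype(np.float32));print(n,len(q),r)
    c=np.array(r[0])-PO;print(np.degrees(np.arctan2(c[1],c[0]))%360,np.hypot(*c))
arc(203,8,.2)
E
```

```text
top 5389 ((0.6114785671234131, -0.30479001998901367), (0.21741312742233276, 0.37158697843551636), 65.5934066772461)
248.0141244212332 0.20920414599902085
side 2768 ((0.4596392810344696, 0.04126793146133423), (0.32152193784713745, 1.1272978782653809), 27.209341049194336)
146.54713132249157 0.27585976932793027
t 44.2 pos [0.5536 0.0347 0.2923] angle now 133.12 r 0.1993 F [ 4.6 -6.4  3.6] w 0.0242 tilt 0.24
[-0.0272 -0.0135] [-0.0292 -0.0086] [-0.0302 -0.004 ] [-0.0305  0.0006] [-0.03    0.0052] [-0.0289  0.0097] [-0.0271  0.014 ] [-0.0246  0.0179]
```

```bash
python3 - <<'E'
from h import *
arc(162,8,.198)
E
```

```text
t 44.2 pos [0.5536 0.0347 0.2923] angle now 133.12 r 0.1993 F [ 4.6 -6.4  3.6] w 0.0242 tilt 0.24
[-0.0117 -0.0047] [-0.0114 -0.0051] [-0.0117 -0.0044] [-0.0119 -0.0036] [-0.0121 -0.0028] [-0.0123 -0.0021] [-0.0124 -0.0013] [-0.0125 -0.0005]
```

step_arm:
  moves:
    - [-0.006,-0.0024,0,0,0,0,0.01]
    - [-0.0114,-0.0051,0,0,0,0,0.01]
    - [-0.0117,-0.0044,0,0,0,0,0.01]
    - [-0.0119,-0.0036,0,0,0,0,0.01]
    - [-0.0121,-0.0028,0,0,0,0,0.01]
    - [-0.0123,-0.0021,0,0,0,0,0.01]
    - [-0.0124,-0.0013,0,0,0,0,0.01]
    - [-0.0125,-0.0005,0,0,0,0,0.01]

```text
time: 45.05
tool_pos: [0.5024, -0.0434, 0.2916]
tool_rot: [-0.002, 0.806, 0.592, -0.001]
contact_force: [-7.1, 3.3, 4.1]
gripper_width: 0.28
```

```bash
python3 - <<'E'
from h import *
arc(188,7,.1985)
shot('side','side31')
i=cv2.imread('pics/side31.png')[150:320,250:440];cv2.imwrite('pics/g10.png',cv2.resize(i,None,fx=4.1,fy=3.5,interpolation=2))
E
```

```text
t 45.0 pos [ 0.5024 -0.0434  0.2916] angle now 160.22 r 0.1992 F [-7.1  3.3  4.1] w 0.0239 tilt 0.32
[-0.0138  0.0006] [-0.0137  0.0008] [-0.0136  0.0018] [-0.0135  0.0027] [-0.0133  0.0037] [-0.013   0.0046] [-0.0126  0.0054]
```

View pics/g10.png

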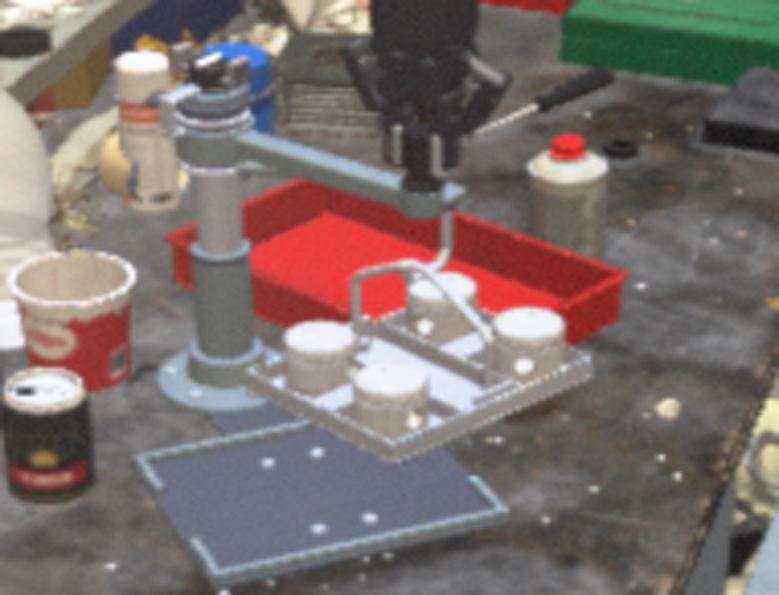

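step_arm:
  moves:
    - [-0.012,0.0,0,0,0,0,0.01]
    - [-0.012,0.0005,0,0,0,0,0.01]
    - [-0.012,0.001,0,0,0,0,0.01]
    - [-0.012,0.002,0,0,0,0,0.01]
    - [-0.012,0.003,0,0,0,0,0.01]
    - [-0.012,0.0038,0,0,0,0,0.01]
    - [-0.0115,0.0045,0,0,0,0,0.01]

```text
time: 45.8
tool_pos: [0.4908, -0.1284, 0.2912]
tool_rot: [-0.002, 0.806, 0.592, -0.003]
contact_force: [-9.7, -0.5, 3.7]
gripper_width: 0.274
```

```bash
python3 - <<'E'
from h import *
arc(210,7,.1995)
shot('side','side32')
i=cv2.imread('pics/side32.png')[150:320,250:440];cv2.imwrite('pics/g11.png',cv2.resize(i,None,fx=4.1,fy=3.5,interpolation=2))
E
```

```text
t 45.8 pos [ 0.4908 -0.1284  0.2912] angle now 185.07 r 0.1997 F [-9.7 -0.5  3.7] w 0.0234 tilt 0.45
[-0.0112  0.0053] [-0.011   0.0058] [-0.0106  0.0065] [-0.0102  0.0071] [-0.0097  0.0077] [-0.0092  0.0083] [-0.0087  0.0089]
```

View pics/g11.png

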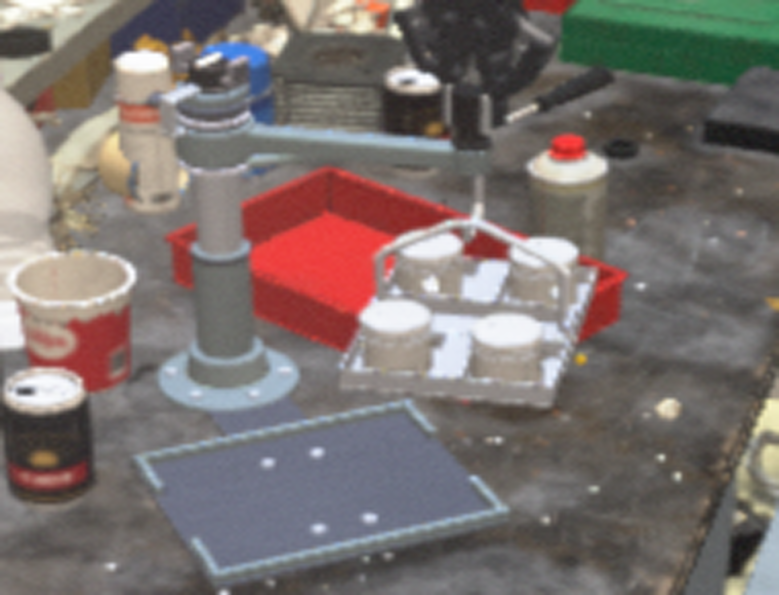

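step_arm:
  moves:
    - [-0.0115,0.0043,0,0,0,0,0.01]
    - [-0.0112,0.0053,0,0,0,0,0.01]
    - [-0.0106,0.0062,0,0,0,0,0.01]
    - [-0.0102,0.0071,0,0,0,0,0.01]
    - [-0.0097,0.0077,0,0,0,0,0.01]
    - [-0.0092,0.0083,0,0,0,0,0.01]
    - [-0.0087,0.0089,0,0,0,0,0.01]

```text
time: 46.55
tool_pos: [0.5163, -0.2114, 0.2915]
tool_rot: [-0.001, 0.806, 0.592, -0.002]
contact_force: [-4.5, -2.6, 3.7]
gripper_width: 0.283
```

```bash
python3 - <<'E'
from h import *
arc(230,6,.2)
shot('side','side33')
i=cv2.imread('pics/side33.png')[130:320,250:440];cv2.imwrite('pics/g12.png',cv2.resize(i,None,fx=4.1,fy=3.1,interpolation=2))
E
```

```text
t 46.5 pos [ 0.5163 -0.2114  0.2915] angle now 210.11 r 0.2005 F [-4.5 -2.6  3.7] w 0.0242 tilt 0.27
[-0.0072  0.0091] [-0.007   0.0092] [-0.0065  0.0096] [-0.0059  0.0099] [-0.0053  0.0103] [-0.0047  0.0106]
```

View pics/g12.png

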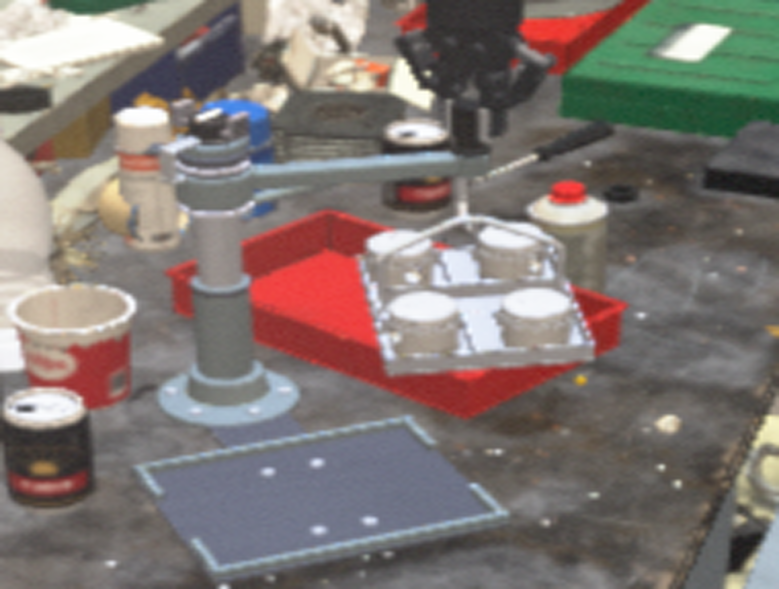

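step_arm:
  moves:
    - [-0.0075,0.0085,0,0,0,0,0.01]
    - [-0.007,0.009,0,0,0,0,0.01]
    - [-0.0065,0.0096,0,0,0,0,0.01]
    - [-0.0059,0.0099,0,0,0,0,0.01]
    - [-0.0053,0.0103,0,0,0,0,0.01]
    - [-0.0047,0.0106,0,0,0,0,0.01]

```text
time: 47.2
tool_pos: [0.5607, -0.2647, 0.2916]
tool_rot: [0.0, 0.806, 0.591, -0.002]
contact_force: [-4.6, -5.3, 2.8]
gripper_width: 0.282
```

```bash
python3 - <<'E'
from h import *
arc(246,6,.2005)
shot('side','side34')
i=cv2.imread('pics/side34.png')[130:320,250:440];cv2.imwrite('pics/g13.png',cv2.resize(i,None,fx=4.1,fy=3.1,interpolation=2))
E
```

```text
t 47.2 pos [ 0.5607 -0.2647  0.2916] angle now 230.01 r 0.2009 F [-4.6 -5.3  2.8] w 0.0241 tilt 0.28
[-0.003   0.0088] [-0.003   0.0088] [-0.0025  0.009 ] [-0.0021  0.0091] [-0.0017  0.0092] [-0.0013  0.0092]
```

View pics/g13.png

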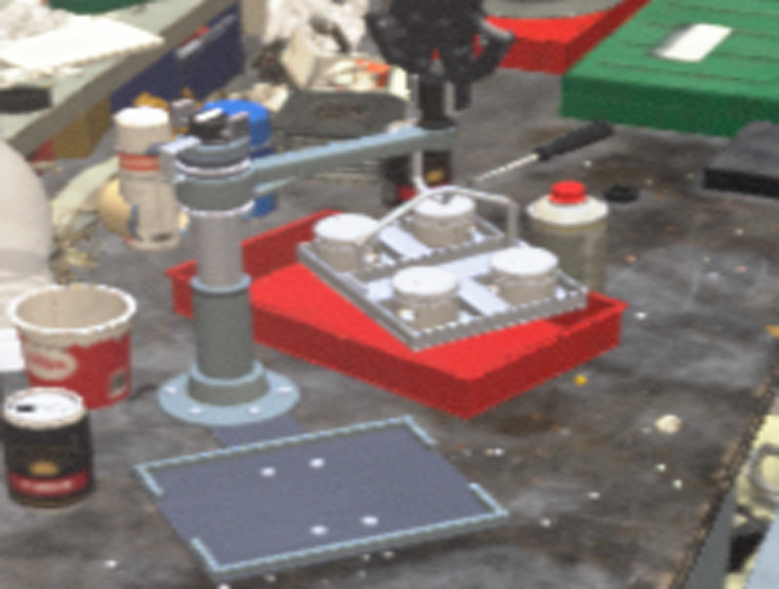

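step_arm:
  moves:
    - [-0.003,0.0082,0,0,0,0,0.01]
    - [-0.003,0.0085,0,0,0,0,0.01]
    - [-0.0025,0.008,0,0,0,0,0.01]
    - [-0.0021,0.0075,0,0,0,0,0.01]
    - [-0.0017,0.007,0,0,0,0,0.01]
    - [-0.0013,0.006,0,0,0,0,0.01]
    - [-0.001,0.0045,0,0,0,0,0.01]
    - [-0.0005,0.003,0,0,0,0,0.01]

```text
time: 48.05
tool_pos: [0.6075, -0.2943, 0.2921]
tool_rot: [0.001, 0.806, 0.592, -0.001]
contact_force: [-1.1, -5.8, 3.9]
gripper_width: 0.282
```

step_arm:
  moves:
    - [0,0,0,0,0,0,0.01]
    - [0,0,0,0,0,0,0.01]
    - [0,0,0,0,0,0,0.01]
    - [0,0,0,0,0,0,0.01]
    - [0,0,0,0,0,0,0.01]

```text
time: 48.55
tool_pos: [0.6072, -0.2941, 0.2922]
tool_rot: [0.001, 0.806, 0.592, -0.001]
contact_force: [-3.0, -4.5, 4.4]
gripper_width: 0.282
```

```bash
python3 - <<'E'
from h import *
arc(246,6,.2005)
shot('side','side35');shot('top','top35')
i=cv2.imread('pics/side35.png')[130:320,250:440];cv2.imwrite('pics/g14.png',cv2.resize(i,None,fx=4.1,fy=3.1,interpolation=2))
pistons('36')
E
```

```text
t 48.5 pos [ 0.6072 -0.2941  0.2922] angle now 245.73 r 0.2011 F [-3.  -4.5  4.4] w 0.0241 tilt 0.18
[0.0006 0.0002] [-0.      0.0002] [-0.      0.0002] [-0.      0.0002] [-0.      0.0002] [-0.      0.0002] 
side 0.78 578 top z 0.055 c [0.61   0.4239 0.028 ] pink
side 0.65 278 top z 0.136 c [ 0.5689 -0.2191  0.027 ] 
side 0.6 692 top z 0.308 c [ 0.6074 -0.2809  0.0138] 
side 0.59 242 top z 0.139 c [ 0.6843 -0.2712  0.0272] 
side 0.49 180 top z 0.143 c [ 0.6579 -0.2969  0.0732] 
top 0.62 257 top z 0.136 c [ 0.5746 -0.2246  0.025 ] 
top 0.58 279 top z 0.058 c [0.6076 0.419  0.0256] pink
top 0.42 146 top z 0.149 c [ 0.6943 -0.279   0.0224]
```

View pics/g14.png

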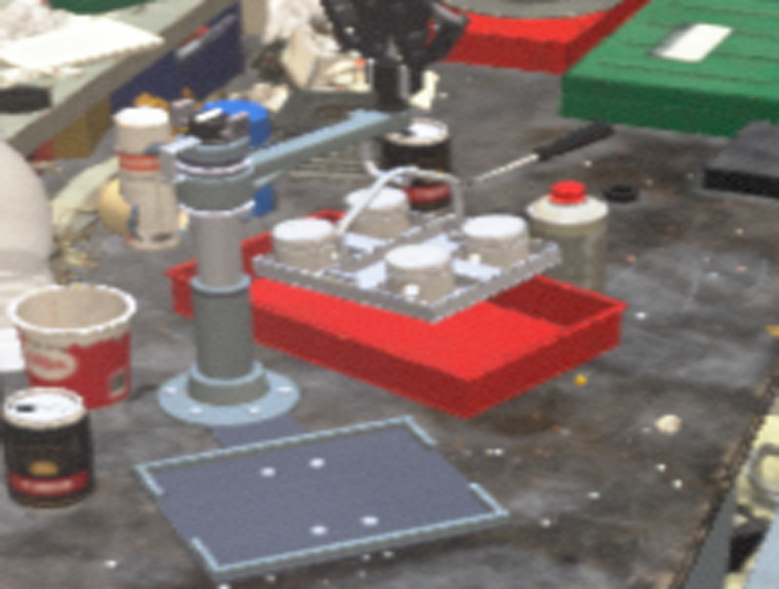

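View pics/top35.png

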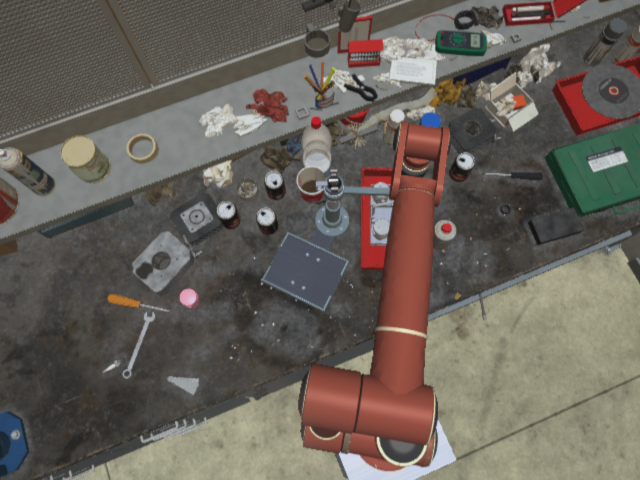

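step_arm:
  moves:
    - [-0.001,-0.0003,-0.001,0,0,0,0.01]
    - [0,0,0,0,0,0,0.02]
    - [0,0,0,0,0,0,0.035]
    - [0,0,0,0,0,0,0.06]
    - [0,0,0,0,0,0,0.085]
    - [0,0,0,0,0,0,0.085]
    - [0,0,-0.01,0,0,0,0.085]
    - [0,0,-0.02,0,0,0,0.085]

```text
time: 49.65
tool_pos: [0.607, -0.2923, 0.3218]
tool_rot: [-0.002, 0.806, 0.592, -0.001]
contact_force: [0.5, 0.0, -0.1]
gripper_width: 0.996
```

step_arm:
  moves:
    - [0,0,-0.03,0,0,0,0.085]
    - [0,0,-0.03,0,0,0,0.085]
    - [0,0,-0.03,0,0,0,0.085]
    - [0,0,-0.02,0,0,0,0.085]
    - [0,0,0,0,0,0,0.085]

```text
time: 50.15
tool_pos: [0.6084, -0.2932, 0.4391]
tool_rot: [0.004, 0.806, 0.592, 0.002]
contact_force: [-0.9, 0.0, 0.2]
gripper_width: 0.996
```

```bash
python3 - <<'E'
from h import *
shot('side','side37');shot('top','top37')
i=cv2.imread('pics/side37.png')[130:320,250:440];cv2.imwrite('pics/g15.png',cv2.resize(i,None,fx=4.1,fy=3.1,interpolation=2))
# free-state knob pose was yaw ~ -20 (=-88.8+68.75); axis
go(.6895,-.1110,.40,-19.7)
print(state()['joint_pos'].round(2))
E
```

```text
t 50.2 pos [ 0.6077 -0.2929  0.4337] yawnow -17.35 w 0.0854 F [ 0.5 -0.6 -0.1]
 turn [0.0009 0.0001 0.041 ]  shift now-axes [0.198  0.0238 0.0337]  shift target-axes [0.1988 0.0157 0.0337]
[-0.56  0.13  1.2   0.    1.81 -0.26]
```

View pics/g15.png

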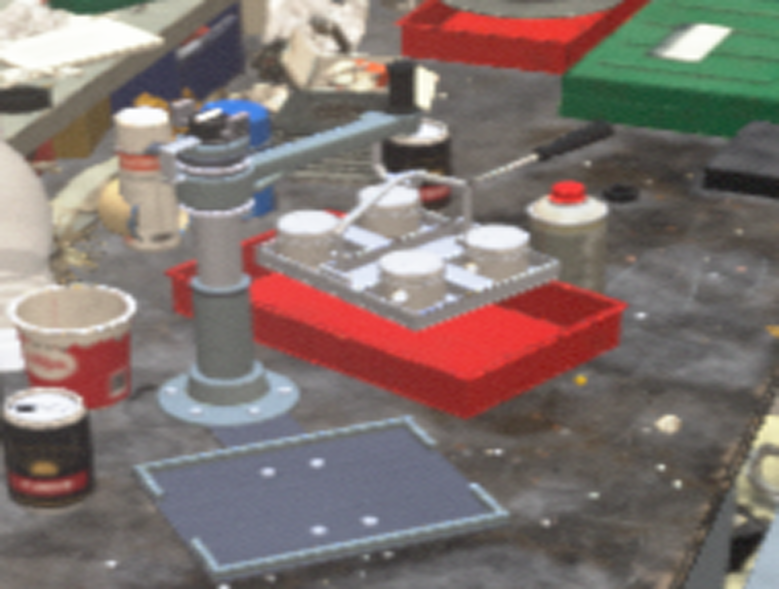

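step_arm:
  moves:
    - [0.033,0.004,0,0,0,0,0.085]
    - [0.033,0.004,0,0,0,0,0.085]
    - [0.033,0.004,0,0,0,0,0.085]
    - [0.033,0.004,0,0,0,0,0.085]
    - [0.033,0.004,0,0,0,0,0.085]
    - [0.033,0.004,0.02,0,0,0.041,0.085]
    - [0,0,0.02,0,0,0,0.085]
    - [0,0,0,0,0,0,0.085]

```text
time: 51.05
tool_pos: [0.6884, -0.1097, 0.3862]
tool_rot: [-0.004, 0.817, 0.576, -0.003]
contact_force: [-0.0, -1.2, -0.7]
gripper_width: 0.992
```

step_arm:
  moves:
    - [0,0,0,0,0,0,0.085]
    - [0,0,0,0,0,0,0.085]

```text
time: 51.25
tool_pos: [0.6895, -0.1119, 0.394]
tool_rot: [0.0, 0.818, 0.575, 0.0]
contact_force: [-0.4, -0.3, 0.2]
gripper_width: 0.996
```

```bash
python3 - <<'E'
from h import *
shot('side','side38')
i=cv2.imread('pics/side38.png')[100:220,240:380];cv2.imwrite('pics/k7.png',cv2.resize(i,None,fx=5,fy=5,interpolation=2))
go(.689,-.111,.316,-19.7)
E
```

```text
t 51.3 pos [ 0.6897 -0.112   0.3946] yawnow -19.77 w 0.0852 F [ 0.6 -0.8 -0.5]
 turn [ 0.0018 -0.0001 -0.0012]  shift now-axes [ 0.0007 -0.0011  0.0786]  shift target-axes [ 0.0007 -0.001   0.0786]
```

View pics/k7.png

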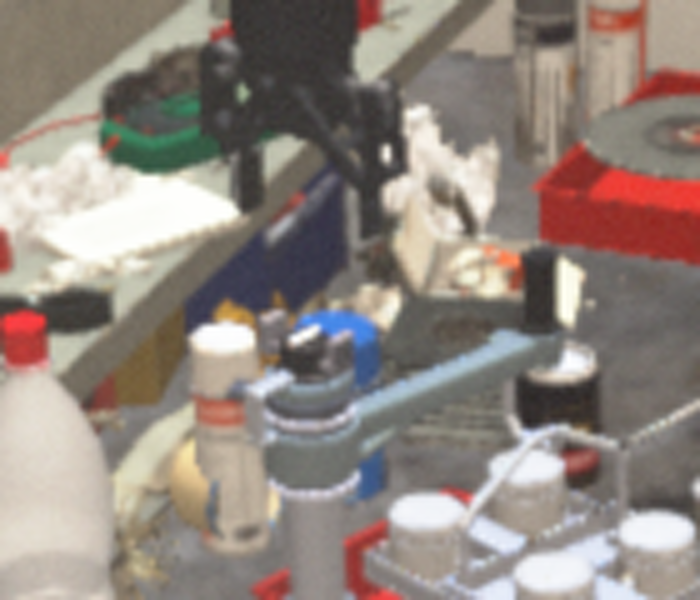

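step_arm:
  moves:
    - [0.0005,-0.0008,0.03,0,0,0,0.085]
    - [0,0,0.03,0,0,0,0.085]
    - [0,0,0.016,0,0,0,0.085]
    - [0,0,0,0,0,0,0.085]
    - [0,0,0,0,0,0,0.065]

```text
time: 51.8
tool_pos: [0.6893, -0.1108, 0.3186]
tool_rot: [0.001, 0.818, 0.575, 0.0]
contact_force: [-0.1, -0.3, 0.6]
gripper_width: 0.852
```

step_arm:
  moves:
    - [0,0,0,0,0,0,0.055]
    - [0,0,0,0,0,0,0.05]
    - [0,0,0,0,0,0,0.042]
    - [0,0,0,0,0,0,0.042]
    - [0,0,0,0,0,0,0.042]
    - [0,0,0,0,0,0,0.042]

```text
time: 52.4
tool_pos: [0.6902, -0.1109, 0.3233]
tool_rot: [0.003, 0.818, 0.576, 0.002]
contact_force: [-1.7, -0.7, 9.3]
gripper_width: 0.533
```

```bash
python3 - <<'E'
from h import *
go(.689,-.111,.318,-19.7);print(state()['ft_torque'].round(2))
E
```

```text
t 52.4 pos [ 0.6902 -0.1109  0.3233] yawnow -19.73 w 0.0455 F [-1.7 -0.7  9.3]
 turn [ 0.0076 -0.0002 -0.0005]  shift now-axes [-0.0005 -0.0012  0.0053]  shift target-axes [-0.0005 -0.0011  0.0053]
[ 0.03  0.46 -0.04]
```

Pinched (same width as before). Turn clockwise from above, i.e. +z about the tool, by 1.2 rad and a bit.

step_arm:
  moves:
    - [0,0,-0.002,0,0,0.06,0.042]
    - [0,0,0,0,0,0.08,0.042]
    - [0,0,0,0,0,0.08,0.042]
    - [0,0,0,0,0,0.08,0.042]
    - [0,0,0,0,0,0.08,0.042]
    - [0,0,0,0,0,0.08,0.042]
    - [0,0,0,0,0,0.08,0.042]
    - [0,0,0,0,0,0.08,0.042]

```text
time: 53.2
tool_pos: [0.6892, -0.1101, 0.3234]
tool_rot: [0.001, 0.955, 0.297, 0.001]
contact_force: [-4.7, 1.8, 7.0]
gripper_width: 0.527
```

step_arm:
  moves:
    - [0,0,0,0,0,0.08,0.042]
    - [0,0,0,0,0,0.08,0.042]
    - [0,0,0,0,0,0.08,0.042]
    - [0,0,0,0,0,0.08,0.042]
    - [0,0,0,0,0,0.08,0.042]
    - [0,0,0,0,0,0.08,0.042]
    - [0,0,0,0,0,0.08,0.042]
    - [0,0,0,0,0,0,0.042]

```text
time: 54.0
tool_pos: [0.6888, -0.109, 0.3233]
tool_rot: [-0.001, 1.0, 0.023, 0.001]
contact_force: [-5.8, 4.4, 6.5]
gripper_width: 0.528
```

```bash
python3 - <<'E'
from h import *
go(.689,-.111,.318,-88.8);print(state()['ft_torque'].round(2))
E
```

```text
t 54.0 pos [ 0.6888 -0.109   0.3233] yawnow -87.32 w 0.0451 F [-5.8  4.4  6.5]
 turn [-0.0015 -0.0017  0.0258]  shift now-axes [0.0001 0.002  0.0053]  shift target-axes [0.0001 0.002  0.0053]
[ 0.7   0.89 -0.01]
```

step_arm:
  moves:
    - [0,0,0,0,0,0.04,0.042]
    - [0,0,0,0,0,0.03,0.042]
    - [0,0,0,0,0,0.02,0.042]
    - [0,0,0,0,0,0,0.042]

```text
time: 54.4
tool_pos: [0.6888, -0.1088, 0.3233]
tool_rot: [-0.001, 1.0, -0.019, 0.001]
contact_force: [-6.1, 4.9, 7.6]
gripper_width: 0.531
```

```bash
python3 - <<'E'
from h import *
go(.689,-.111,.318,-88.8);print(state()['ft_torque'].round(2))
E
```

```text
t 54.4 pos [ 0.6888 -0.1088  0.3233] yawnow -92.18 w 0.0453 F [-6.1  4.9  7.6]
 turn [-0.0013 -0.0015 -0.0589]  shift now-axes [0.0003 0.0022 0.0053]  shift target-axes [0.0002 0.0022 0.0053]
[0.52 1.   1.47]
```

Torque rises at the stop: locked end reached. Release and retreat.

step_arm:
  moves:
    - [0,0,0,0,0,0,0.065]
    - [0,0,0,0,0,0,0.085]
    - [0,0,0,0,0,0,0.085]
    - [0,0,0,0,0,0,0.085]
    - [0,0,-0.01,0,0,0,0.085]
    - [0,0,-0.03,0,0,0,0.085]
    - [0,0,-0.04,0,0,0,0.085]
    - [0,0,-0.04,0,0,0,0.085]

```text
time: 55.2
tool_pos: [0.6888, -0.1106, 0.4411]
tool_rot: [0.0, 1.0, -0.022, -0.0]
contact_force: [1.1, -0.7, 0.7]
gripper_width: 0.998
```

```bash
python3 - <<'E'
from h import *
go(.45,.15,.43,-92)
E
```

```text
t 55.2 pos [ 0.6888 -0.1106  0.4411] yawnow -92.5 w 0.0852 F [ 1.1 -0.7  0.7]
 turn [ 0.0001  0.0001 -0.0088]  shift now-axes [-0.2499 -0.2499  0.0111]  shift target-axes [-0.2477 -0.2521  0.0111]
```

step_arm:
  moves:
    - [-0.02,-0.03,0,0,0,0,0.085]
    - [-0.03,-0.03,0,0,0,0,0.085]
    - [-0.03,-0.03,0,0,0,0,0.085]
    - [-0.03,-0.03,0,0,0,0,0.085]
    - [-0.03,-0.03,0,0,0,0,0.085]
    - [-0.03,-0.03,0,0,0,0,0.085]
    - [-0.03,-0.03,0,0,0,0,0.085]
    - [-0.03,-0.03,0,0,0,0,0.085]

```text
time: 56.0
tool_pos: [0.4684, 0.1401, 0.4406]
tool_rot: [-0.0, 1.0, -0.022, 0.001]
contact_force: [1.4, 0.2, 0.4]
gripper_width: 0.994
```

step_arm:
  moves:
    - [0,-0.035,0,0,0,0,0.085]
    - [0,-0.035,0,0,0,0,0.085]
    - [0,-0.035,0,0,0,0,0.085]
    - [0,-0.035,0,0,0,0,0.085]
    - [0,0,0,0,0,0,0.085]
    - [0,0,0,0,0,0,0.085]

```text
time: 56.6
tool_pos: [0.4757, 0.2795, 0.44]
tool_rot: [0.0, 1.0, -0.021, 0.0]
contact_force: [1.3, -0.9, -0.7]
gripper_width: 0.999
```

```bash
python3 - <<'E'
from h import *
pistons('40')
i=cv2.imread('pics/side40.png')[130:320,250:440];cv2.imwrite('pics/f1.png',cv2.resize(i,None,fx=4.1,fy=3.1,interpolation=2))
i=cv2.imread('pics/top40.png')[150:290,290:470];cv2.imwrite('pics/f2.png',cv2.resize(i,None,fx=4.4,fy=4.2,interpolation=2))
for n in('top','side'):
    W=cloud(n,np.load('pics/%s40.npz'%n)['d']).reshape(-1,3)
    q=W[(abs(W[:,0]-.607)<.17)&(abs(W[:,1]+.293)<.17)&(W[:,2]>.07)&(W[:,2]<.125)];r=cv2.minAreaRect(q[:,:2].astype(np.float32));print(n,len(q),r)
    q=W[(np.hypot(W[:,0]-.607,W[:,1]+.293)<.03)&(W[:,2]>.3)];print('grip',q.mean(0).round(4),q[:,2].max().round(4))
    q=W[(np.hypot(W[:,0]-.688,W[:,1]+.109)<.06)&(W[:,2]>.334)];print('knob',cv2.minAreaRect(q[:,:2].astype(np.float32)))
    for r in cut_out(n,'empty_can')[:2]+cut_out(n,'spray_bottle')[:1]:
        w=W[r['mask'].ravel()];w=w[~np.isnan(w[:,0])];z=np.percentile(w[:,2],97);t=w[w[:,2]>z-.012];print(round(r['conf'],2),np.median(t,0).round(4))
E
```

```text
side 0.93 538 top z 0.055 c [0.6102 0.4234 0.0276] pink
side 0.79 241 top z 0.142 c [ 0.51  -0.283  0.03 ] 
side 0.74 172 top z 0.138 c [ 0.6295 -0.3494  0.027 ] 
side 0.68 267 top z 0.139 c [ 0.5639 -0.2114  0.0274] 
side 0.57 194 top z 0.137 c [ 0.6757 -0.2707  0.0236] 
side 0.25 425 top z 0.326 c [ 0.5968 -0.2843  0.0132] 
top 0.79 310 top z 0.142 c [ 0.5628 -0.2155  0.0264] 
top 0.64 110 top z 0.139 c [ 0.6865 -0.2816  0.0138] 
top 0.64 186 top z 0.142 c [ 0.6269 -0.3581  0.023 ] 
top 0.61 299 top z 0.145 c [ 0.5116 -0.2865  0.0259] 
top 2174 ((0.5715737342834473, -0.29033154249191284), (0.3004990518093109, 0.25883570313453674), 16.383621215820312)
grip [ 0.5939 -0.2839  0.325 ] 0.3361
knob ((0.6870885491371155, -0.10820761322975159), (0.031580884009599686, 0.0601053386926651), 10.860400199890137)
0.6 [0.746  0.0986 0.1093]
0.51 [ 0.484  -0.4067  0.1412]
0.61 [ 0.484  -0.4065  0.1415]
side 1707 ((0.5647924542427063, -0.3278779983520508), (0.2799374759197235, 0.21362249553203583), 60.342098236083984)
grip [ 0.5948 -0.2801  0.3185] 0.3321
knob ((0.68733149766922, -0.10847653448581696), (0.07255709171295166, 0.02735634706914425), 89.5679702758789)
0.96 [0.7495 0.1078 0.1079]
0.59 [ 0.4854 -0.399   0.1383]
```

View pics/f1.png

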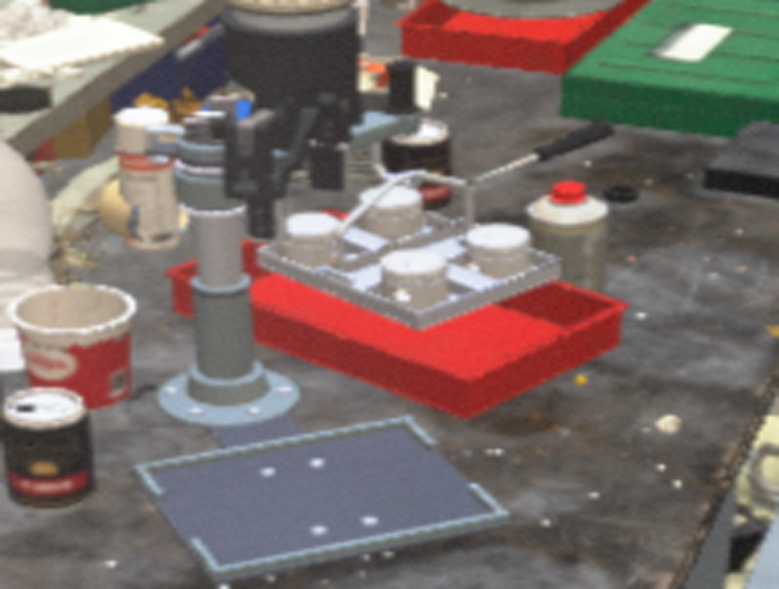

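View pics/f2.png

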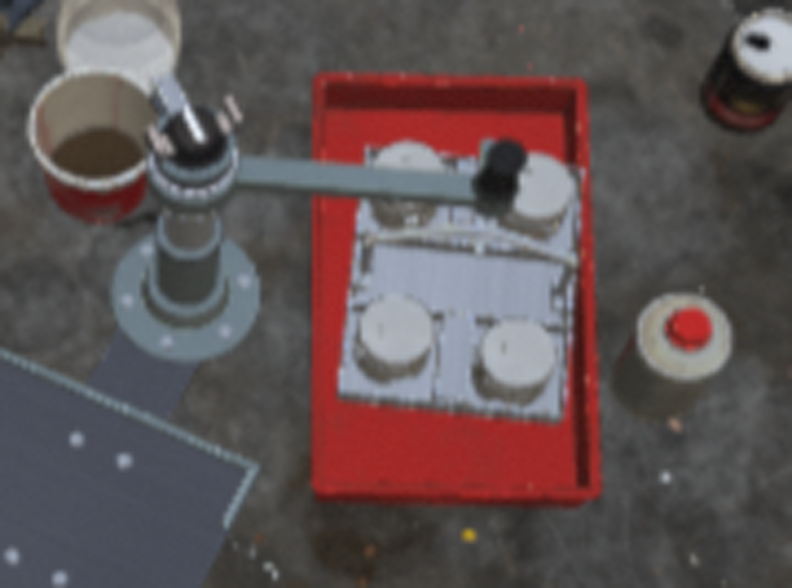

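step_arm:
  moves:
    - [0,0,0,0,0,0,0.085]
    - [0,0,0,0,0,0,0.085]
    - [0,0,0,0,0,0,0.085]
    - [0,0,0,0,0,0,0.085]
    - [0,0,0,0,0,0,0.085]
    - [0,0,0,0,0,0,0.085]
    - [0,0,0,0,0,0,0.085]
    - [0,0,0,0,0,0,0.085]

```text
time: 57.8
tool_pos: [0.4757, 0.2792, 0.4393]
tool_rot: [0.0, 1.0, -0.022, -0.0]
contact_force: [-1.0, -0.2, 0.3]
gripper_width: 0.999
```

```bash
python3 - <<'E'
from h import *
pistons('41')
a=np.load('pics/side40.npz')['im'].astype(int);b=np.load('pics/side41.npz')['im'].astype(int)
print(abs(a-b)[180:240,300:400].mean(),abs(a-b)[300:360,100:200].mean(), abs(a-b)[180:240,300:400].max())
for n in('top','side'):
    W=cloud(n,np.load('pics/%s41.npz'%n)['d']).reshape(-1,3)
    q=W[(np.hypot(W[:,0]-.6,W[:,1]+.288)<.03)&(W[:,2]>.315)];print('grip',fitc(q[:,:2]).round(4),q[:,2].max().round(4))
E
```

```text
side 0.74 246 top z 0.149 c [3.2264 0.8649 2.8124] 
side 0.73 299 top z 0.14 c [ 0.5643 -0.2124  0.0268] 
side 0.72 239 top z 0.141 c [ 0.5125 -0.2822  0.0272] 
side 0.61 514 top z 0.055 c [0.6093 0.4256 0.0263] pink
side 0.55 184 top z 0.138 c [ 0.6236 -0.3473  0.0218] 
top 0.77 296 top z 0.145 c [ 0.5118 -0.2866  0.0261] 
top 0.6 311 top z 0.142 c [ 0.563  -0.2152  0.0263] 
top 0.5 167 top z 0.222 c [ 0.6265 -0.2288  0.0118] 
top 0.49 70 top z 0.719 c [0.378  0.3678 0.0642] pink
top 0.47 235 top z 0.143 c [ 0.6241 -0.3302  0.0482] 
2.1853333333333333 1.8696666666666666 63
grip [ 0.595  -0.2853  0.0133] 0.3355
grip [ 0.598  -0.2818  0.0143] 0.3335
```

Nothing is moving (piston positions repeat to under 1 mm, apart from small noise), so I am handing in.

```bash
python3 -c "
from plant import *
print(job_done())"
```

```text
the job is handed in; nothing more can be done
None
```

The job is handed in at about 58 s. All four bare-metal pistons stand in the carrier's four pockets, and the pink look-alike was left alone. I freed the knob, hooked the carrier by its bail, lifted it, swung it over the red tray, and turned the knob back to locked.

**What the last checks showed:**
- **Carrier position:** its centre, taken as the mean of the four pistons, is about 11 mm from the tray's middle. Its underside is about 83 mm up.
- **Carrier attitude and motion:** it looks close to level, with piston tops at 0.137 to 0.145 m. The two pistons that both top views could fit repeated to within 1 mm, 1.2 s apart.
- **Hook and knob:** the arm's grip is back at its starting height. The knob's tabs and claw point as they did at the start, and I felt the end stop before releasing.
- **Bystanders:** the spray can did not move in the top view. The drink can did not measurably move either.

**What went less smoothly:**
- **Force peak:** while I placed the third piston the wrist force briefly read about 52 N sideways and 43 N up. I never found the cause for certain, but a gripper knuckle touching the bail is likely. If it was the gripper's body, it would be over the 40 N limit.
- **Carrier shift:** later in that same placement the carrier slid about 7 mm and turned about 2° in its dock. I re-measured it before placing the last piston, which went in without contact.
- **Last-check gaps:** in the very last pictures some piston fits were poor, because the gripper or lift arm hid parts of the view. The one just before had all four within a few millimetres between cameras, except the partly hidden one, which differed by about 15 mm.
- **Arm drift:** the lift arm drifted back about 14 mm after I let go of the grip, still well inside the 50 mm allowed.

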